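Close down the dessert buffet

ROBOT

A 7-joint arm with a two-finger parallel gripper is mounted at the origin on the work surface. World frame = base frame: x ahead of the robot, y to its left, z up, the work surface at z = 0. Lengths are in m, angles in degrees, forces in N, time in s.
With the tool pointing down it reaches from about 0.4 to 0.85 m from the base axis. Payload 4.5 kg.
Tool frame: the origin (TCP) lies midway between the tips of the shut fingers; the grasp point (between the pads) lies 19 mm behind it; z points along the fingers, y is the direction in which the jaws open and shut (so a half turn about z gives the same grasp; the last joint's range is limited). The gripper opens to 88 mm and grips with 3 to 60 N. Pads are 18 mm wide; open, the fingers measure 123 mm over their backs; the gripper's body (75 mm by 187 mm) begins 45 mm behind the grasp point.
Start: joints at [70.348, 39.483, -11.15, 89.685, 9.013, 51.709, -12.324], TCP at [0.23, -0.581, 0.239] pointing down, gripper open.
Joint ranges: [-172.22, 172.22], [-26.19, 119.32], [-84.43, 86.54], [7.71, 146.69], [-57.33, 237.33], [2.42, 119.75], [-152.13, 152.13]. Speed limits (degrees/s): [147.25, 147.25, 180, 180, 180, 180, 180].

INTERFACE

Orientations are given as a 3x3 rotation matrix whose columns are the frame's x, y, z axes.
In Python, from station import status, get_image, get_calibration, workorder gives the robot as it stands.
- The arm moves only by the shell command python3 -m handwheel 'ROWS'. ROWS is JSON, a list of rows, each a list of 7 numbers: the shift along the tool's x, y, z in mm, then the turn, a rotation vector about the tool's x, y, z in rad, then the closure in counts, from 0 (fully open) to 255 (shut). In form: [[dx, dy, dz, wx, wy, wz, jaw], ...]. A call has exactly 8 rows; each row is the pose to reach, as a shift and turn from the pose commanded when the call began, along the tool's axes at that moment; what a row does not reach only later rows make up. A row lasts 1/10 s, in which the tool goes at most 50 mm and 8.59 degrees, less where a joint would pass 70% of its speed; a pose out of reach is approached as far as the arm can. A call with a gripper value outside its range is refused whole. The fingers move at their own pace and stop on an object; the grip force is fixed at half the most. Time passes only in rows, so rows that repeat a pose let the fingers close, or fill a call up. It gives the time, the measured TCP pose, the force and the opening at its end, in the units of the state.
- status.read_state(): the state, without advancing time (a new reading comes with each control period).
- get_image(name): name is "scene" or "top"; returns the picture (420x560x3 uint8, red, green, blue); there is no depth.
- get_calibration(name): a dict with "K" (3x3 intrinsics, pixels), "R" (3x3) and "t" (3): a world point X has camera coordinates R X + t. Camera axes: x right, y down, z forward; pixel columns grow to the right and rows downward; lengths in m; the calibration is good to about 2 mm. A picture is of the moment at which its call begins. get_calibration takes no time and is no camera call.
- workorder.sign_off(): hands the job in, once; it reports no verdict.
The state is a dict: "time_s": time; "q": joint angles; "dq": joint speeds; "effort": joint torques, N m; "tool_pos": TCP position; "orientation": TCP orientation; "wrist_force": force on the tool from outside, world axes, zero at the start; "wrist_torque": the same for the moment, N m; "width": finger opening in m.
Only numpy, scipy, OpenCV 4.12 (cv2) and the standard library are available. Lean on these libraries where they do the work, as an engineer would, in place of code of your own. Each camera call takes 0.05 s, during which the arm holds its last target.

TASK

Service is over: put the wooden lid on the glass biscuit jar and the blue lid on the jam pot, each fully seated and level, and stack all the small white dishes, hollow side up, into one square, neatly aligned pile on the inlaid rectangle of the brown wooden board, long side along the board. Do not tip over the jar or the pot, and leave the tart, the cake server and the drinking glass where they are.

Things in the scene. Friction and masses are not known exactly. Their poses are not given: they have to be found in the camera images.
- dish1: one of the like small white porcelain dishes (4 to 6 are present, lying apart on the table): a flat rectangle with a low rim, 110 mm long (its y axis), 60 mm wide (its x axis), 14 mm high, about 0.15 kg. Origin: centre of its underside; z up out of the hollow. Dishes do not nest: each sits flat on the rim of the one below, so a pile grows 14 mm a dish
- dish2: one of the like small white porcelain dishes (4 to 6 are present, lying apart on the table): a flat rectangle with a low rim, 110 mm long (its y axis), 60 mm wide (its x axis), 14 mm high, about 0.15 kg. Origin: centre of its underside; z up out of the hollow. Dishes do not nest: each sits flat on the rim of the one below, so a pile grows 14 mm a dish
- dish3: one of the like small white porcelain dishes (4 to 6 are present, lying apart on the table): a flat rectangle with a low rim, 110 mm long (its y axis), 60 mm wide (its x axis), 14 mm high, about 0.15 kg. Origin: centre of its underside; z up out of the hollow. Dishes do not nest: each sits flat on the rim of the one below, so a pile grows 14 mm a dish
- dish4: one of the like small white porcelain dishes (4 to 6 are present, lying apart on the table): a flat rectangle with a low rim, 110 mm long (its y axis), 60 mm wide (its x axis), 14 mm high, about 0.15 kg. Origin: centre of its underside; z up out of the hollow. Dishes do not nest: each sits flat on the rim of the one below, so a pile grows 14 mm a dish
- dish5: one of the like small white porcelain dishes (4 to 6 are present, lying apart on the table): a flat rectangle with a low rim, 110 mm long (its y axis), 60 mm wide (its x axis), 14 mm high, about 0.15 kg. Origin: centre of its underside; z up out of the hollow. Dishes do not nest: each sits flat on the rim of the one below, so a pile grows 14 mm a dish
- dish6: one of the like small white porcelain dishes (4 to 6 are present, lying apart on the table): a flat rectangle with a low rim, 110 mm long (its y axis), 60 mm wide (its x axis), 14 mm high, about 0.15 kg. Origin: centre of its underside; z up out of the hollow. Dishes do not nest: each sits flat on the rim of the one below, so a pile grows 14 mm a dish
- board: rectangular brown wooden board lying loose, 0.9 kg, 140 mm long (its y axis), 90 mm wide (its x axis), 18 mm thick, with a thin dark inlaid rectangle in the middle of its top, a few mm larger all round than a dish. Origin: centre of its underside
- pile_spot (a point): the middle of the board's top face, which is the middle of the inlaid rectangle (18 mm above the table); axes as the board's
- jar: open round clear glass biscuit jar, loose, 90 mm outside diameter, 82 mm inside, 85 mm high, about 0.7 kg, biscuits in its lower half. Origin: centre of its underside, z up
- jar_rim (a point): centre of the jar's mouth, level with its rim (85 mm above the jar's underside)
- jar_lid: the jar's loose pale wooden lid, knob up: flange disc 94 mm diameter, 8 mm thick; under it a boss 72 mm diameter, 8 mm deep, that fits loosely in the jar; on top a dark upright cylindrical knob 30 mm diameter, 26 mm high. 0.12 kg. Origin: centre of the boss's underside, z up to the knob; on the table it stands on its boss. Seated, the flange rests on the rim, the origin 8 mm below it
- pot: open round blue ceramic jam pot, loose, 72 mm outside diameter, 64 mm inside, 60 mm high, about 0.5 kg, red jam inside. Origin: centre of its underside, z up
- pot_rim (a point): centre of the pot's mouth, level with its rim (60 mm above the pot's underside)
- pot_lid: the pot's loose blue ceramic lid, lying knob up: a flange disc 76 mm in diameter and 8 mm thick, under it a boss 54 mm in diameter and 8 mm deep, on top a white upright cylindrical knob 30 mm in diameter and 26 mm high; 42 mm high in all, 0.12 kg. Origin and seating as for the jar's lid
- tart: bystander: berry tart on a round wooden board of 140 mm diameter, 60 mm high in all; origin at the centre of the underside
- server: bystander: cake server (spatula) 0.28 m long lying flat, blade 65 mm wide; origin at mid-length, handle towards its -x
- tumbler: bystander: amber drinking glass, 66 mm in diameter, 85 mm high; origin at the centre of the underside
Mind the look-alikes: they are no part of the job. What is shaped like the dish2 but turquoise is not meant.

How it is judged:
By the outcome, as a careful person would: the job done as asked, in the order asked, and still so for the second after the job is handed in, with the robot touching nothing.
Of dish1, dish2, dish3, dish4, dish5, dish6 only 4 to 6 are there at a start; the rules pass over those that are not, and their reading is None.
At some moment in a run one of dish1, dish2, dish3, dish4, dish5, dish6, jar_lid, pot_lid, jar, pot may be knocked a few centimetres aside while the robot is not near it.
It also fails if it takes over 210 s, if anything falls off the work surface, if the arm or the gripper's body presses on something with over 40 N, if the wrist force passes 120 N, or if a joint passes its speed limit or range.

## Working session

There is one attempt and no reset: what is moved stays moved. The work goes in short steps, Python scripts to look and compute and a shell command to move; the robot and the scene stay as the last step left them, time stands still between calls to the robot, and variables do not carry over. Pictures are saved under pics/ and viewed, and the job is handed in when it is done.

```bash
ls; mkdir -p pics
python3 - <<'E'
from station import status,get_image,get_calibration
import cv2,numpy as np
for n in("scene","top"):
    im=get_image(n); cv2.imwrite(f"pics/{n}0.png",im[:,:,::-1])
    c=get_calibration(n); print(n,c)
s=status.read_state();print({k:np.round(v,3).tolist() for k,v in s.items()})
E
```

```text
pics
scene {'K': array([[526.77557242,   0.        , 279.8742632 ],
       [  0.        , 526.77557242, 212.13790744],
       [  0.        ,   0.        ,   1.        ]]), 'R': array([[ 0.26755407,  0.96350863,  0.00812   ],
       [ 0.64408237, -0.17257297, -0.74523585],
       [-0.71663988,  0.20462084, -0.66675152]]), 't': array([-0.15677316, -0.3284061 ,  1.70490497])}
top {'K': array([[407.39167122,   0.        , 275.19182308],
       [  0.        , 407.39167122, 199.22221346],
       [  0.        ,   0.        ,   1.        ]]), 'R': array([[ 0.00959318, -0.99989087,  0.01123495],
       [-0.99021645, -0.01106332, -0.13910064],
       [ 0.13920976, -0.00979062, -0.99021452]]), 't': array([-0.04061029,  0.5914441 ,  1.04240145])}
{'time_s': 0.1, 'q': [70.349, 39.529, -11.145, 89.738, 9.014, 51.707, -12.325], 'dq': [0.054, -0.058, 0.088, -0.031, -0.036, 0.015, 0.038], 'effort': [-0.003, -52.849, -1.271, -15.383, -0.053, 0.002, 0.0], 'tool_pos': [0.23, -0.581, 0.238], 'orientation': [[0.93, 0.368, -0.001], [0.368, -0.93, 0.001], [-0.0, -0.002, -1.0]], 'wrist_force': [-0.766, -0.276, -0.016], 'wrist_torque': [0.0, -0.007, -0.044], 'width': 0.088}
```

View pics/scene0.png

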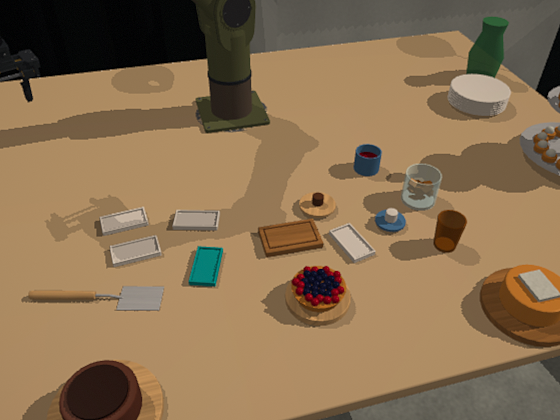

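View pics/top0.png

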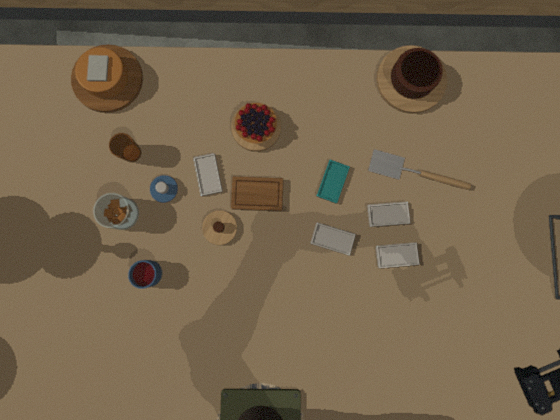

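```bash
cat > h.py <<'E'
import numpy as np,cv2
from station import status,get_image,get_calibration
C={n:get_calibration(n) for n in("scene","top")}
def ray(n,uv,z):
    c=C[n];uv=np.atleast_2d(np.asarray(uv,float))
    d=np.c_[uv,np.ones(len(uv))]@np.linalg.inv(c["K"]).T@c["R"]
    o=-c["R"].T@c["t"]
    s=(z-o[2])/d[:,2]
    return o+d*s[:,None]
def proj(n,X):
    c=C[n];p=np.atleast_2d(X)@c["R"].T+c["t"];p=p@c["K"].T;return p[:,:2]/p[:,2:]
def grab(n,name):
    im=np.ascontiguousarray(get_image(n)[:,:,::-1]);cv2.imwrite(f"pics/{name}.png",im);return im
def crop(im,x0,y0,x1,y1,s,name):
    cv2.imwrite(f"pics/{name}.png",cv2.resize(im[y0:y1,x0:x1],None,fx=s,fy=s,interpolation=cv2.INTER_CUBIC))
E
python3 - <<'E'
from h import *
t=cv2.imread("pics/top0.png");s=cv2.imread("pics/scene0.png")
crop(t,90,120,290,300,4,"ct0");crop(t,290,140,450,280,5,"ct1");crop(s,90,130,480,330,2,"cs0")
E
```

```text
(no output)
```

View pics/ct0.png

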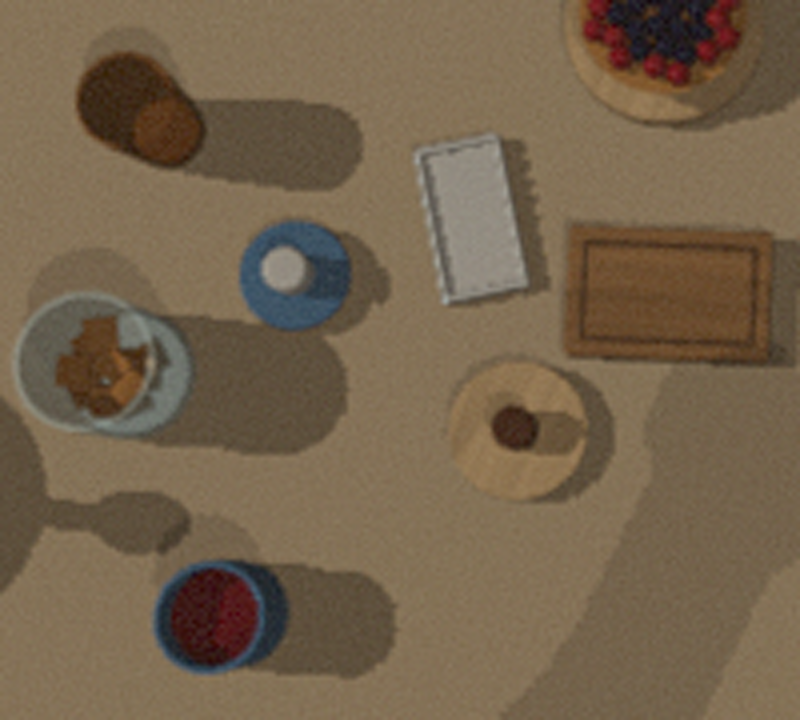

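View pics/ct1.png

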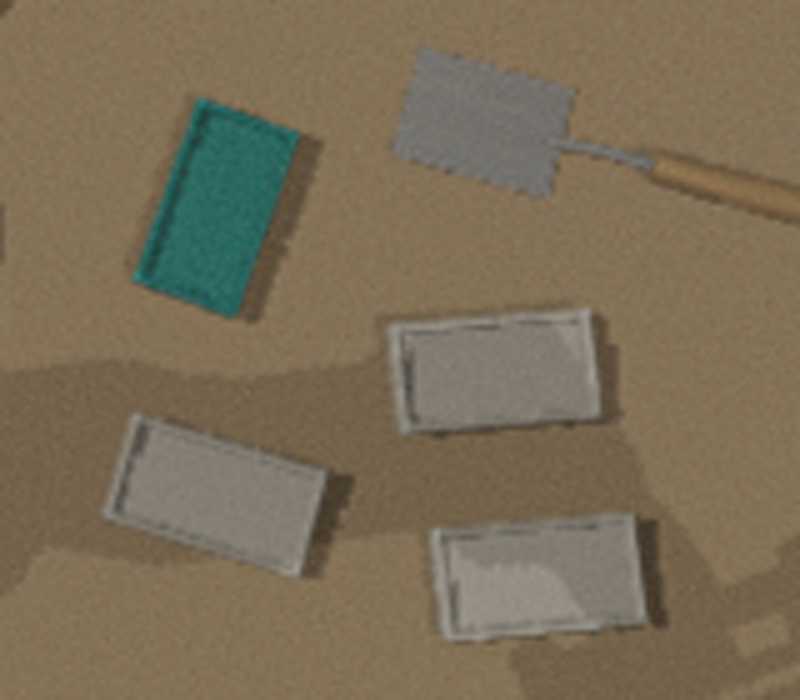

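View pics/cs0.png

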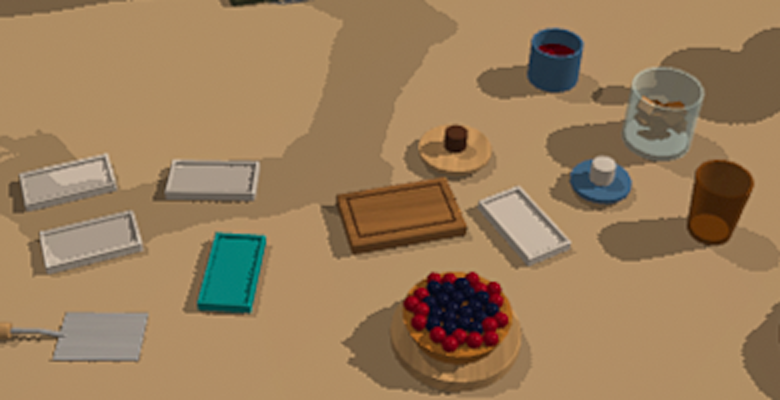

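```bash
cat >> h.py <<'E'
def comps(m,amin=80):
    cs,_=cv2.findContours(m.astype(np.uint8),cv2.RETR_EXTERNAL,cv2.CHAIN_APPROX_NONE)
    return [c for c in cs if cv2.contourArea(c)>amin]
def masks(im):
    h=cv2.cvtColor(cv2.GaussianBlur(im,(3,3),0),cv2.COLOR_BGR2HSV).astype(int);H,S,V=h[...,0],h[...,1],h[...,2]
    return dict(white=(S<50)&(V>70),blue=(H>95)&(H<125)&(S>90),jam=((H<6)|(H>172))&(S>140)&(V>40))
def rect(n,c,z):
    P=ray(n,cv2.convexHull(c)[:,0,:],z)[:,:2]*1000
    (x,y),(w,h),a=cv2.minAreaRect(P.astype(np.float32))
    if w>h: a+=90;w,h=h,w
    return round(x,1),round(y,1),round(w,1),round(h,1),round((a+90)%180-90,1)  # a: long axis = dir a+90 from x
E
python3 - <<'E'
from h import *
for n in("top","scene"):
    im=cv2.imread(f"pics/{n}0.png");M=masks(im)
    print(n,"cam",-C[n]["R"].T@C[n]["t"])
    for k in M:
        for c in comps(M[k]):
            x,y,w,h=cv2.boundingRect(c)
            print(k,(x,y,w,h),rect(n,c,.007),cv2.contourArea(c))
E
```

```text
top cam [ 0.4409348  -0.02385676  1.11492756]
white (376, 243, 43, 25) (448.2, -366.3, 58.7, 112.2, 5.6) 846.5
white (311, 223, 44, 32) (491.0, -192.1, 59.5, 110.7, -16.6) 830.0
white (368, 202, 42, 25) (560.0, -345.6, 60.3, 112.4, 4.7) 828.0
white (93, 193, 46, 36) (557.2, 400.2, 93.6, 122.8, -23.2) 1213.5
white (155, 181, 13, 13) (627.1, 279.5, 32.9, 34.0, -87.3) 116.5
white (193, 153, 29, 43) (665.3, 154.2, 61.1, 110.9, -77.3) 801.0
white (369, 150, 51, 29) (693.1, -367.2, 64.0, 139.0, -15.2) 685.5
white (88, 56, 20, 25) (970.8, 477.9, 52.5, 72.7, 89.7) 404.5
white (418, 26, 30, 24) (1079.2, -491.3, 71.9, 85.9, 0.9) 262.0
white (54, 23, 345, 27) (1077.0, 109.7, 74.1, 995.1, 0.1) 2813.5
blue (151, 177, 24, 24) (623.1, 275.4, 62.8, 64.1, -89.4) 176.5
jam (133, 263, 21, 22) (392.1, 315.3, 53.0, 53.5, -43.4) 314.5
jam (264, 117, 11, 19) (804.3, -18.0, 26.0, 55.1, 77.2) 88.0
jam (239, 104, 31, 11) (854.1, 27.7, 29.5, 84.9, 0.8) 131.5
scene cam [ 1.47526877 -0.25448081  0.89328099]
white (349, 362, 211, 58) (1121.3, 193.2, 110.1, 399.7, -0.1) 7046.5
white (96, 287, 67, 23) (702.4, -368.
[... 490 characters left out ...]
e (539, 137, 21, 22) (443.7, 866.2, 55.5, 115.1, 52.9) 190.5
white (520, 123, 40, 52) (425.0, 846.4, 109.6, 283.0, 52.9) 648.0
white (548, 86, 12, 26) (201.7, 1062.3, 34.9, 180.7, 52.9) 166.5
white (449, 74, 61, 41) (110.0, 835.2, 191.9, 286.5, 53.9) 1880.0
white (250, 0, 310, 89) (-338.8, 872.6, 828.6, 1424.5, -14.2) 13069.5
blue (303, 270, 35, 26) (768.0, 41.0, 71.5, 74.2, -14.0) 527.0
blue (376, 211, 29, 20) (625.3, 272.3, 67.1, 70.1, -31.4) 265.5
blue (355, 145, 26, 30) (368.7, 318.3, 67.5, 145.3, 61.8) 605.5
jam (305, 285, 39, 21) (809.7, 40.5, 41.7, 88.3, 3.4) 291.0
jam (292, 274, 13, 21) (759.7, -7.2, 26.5, 57.5, 72.5) 138.5
jam (323, 266, 19, 18) (751.0, 78.2, 25.1, 55.0, -61.1) 94.0
```

Run:
```python
from h import *
def p(l,n,uv,z): print(l,n,(ray(n,uv,z)[0]*1000).round(1))
p("jar",'top',(111.3,210.5),.085);p("pot",'top',(142.6,274.5),.06)
p("jlid",'top',(219.5,227.5),.012);p("jlid",'scene',(317.5,204.3),.012)
p("plid",'top',(163.9,188.75),.012);p("plid",'scene',(390.3,220.5),.012)
for n in("top","scene"):
    im=cv2.imread(f"pics/{n}0.png");h=cv2.cvtColor(cv2.GaussianBlur(im,(3,3),0),cv2.COLOR_BGR2HSV).astype(int)
    H,S,V=h[...,0],h[...,1],h[...,2]
    ylim=slice(None)
    print(n,"tan",h[300,330] , "board",h[195,255] if n=="top" else h[238,290],"jlid",h[218,218] if n=="top" else h[209,310])
    g=comps((S>120)&(H<25)&(V>25)&(H>3),100)
    for c in g:
        print(cv2.boundingRect(c),rect(n,c,.009),cv2.contourArea(c))
    x,y,w,hh=(205,210,30,35) if n=="top" else (300,185,40,35)
    sub=V[y:y+hh,x:x+w]<(55 if n=="top" else 70)
    ys,xs=np.nonzero(sub);print("knob",xs.min()+x,xs.max()+x,ys.min()+y,ys.max()+y,len(xs))
    for z in(.029,.042):p("knob",n,(xs.mean()+x,ys.mean()+y),z)
s=cv2.imread("pics/scene0.png");crop(s,295,135,475,260,4,"cs1")
```

```text
jar top [552.3 380.6  85. ]
pot top [392.4 300.6  60. ]
jlid top [517.1 115.1  12. ]
jlid scene [524.  116.8  12. ]
plid top [621.5 269.9  12. ]
plid scene [628.6 271.3  12. ]
top tan [ 17  91 132] board [ 14 140 102] jlid [ 17 109 129]
(104, 200, 22, 24) (558.7, 398.9, 55.5, 57.9, 59.5) 302.5
(231, 177, 52, 34) (613.0, 16.2, 90.1, 139.1, -1.6) 1558.5
(109, 133, 32, 29) (735.1, 386.1, 66.1, 96.1, -43.6) 610.5
(234, 103, 44, 41) (812.8, 22.7, 116.8, 121.1, 0.7) 1377.5
(391, 48, 54, 51) (966.9, -437.7, 137.7, 159.2, 59.3) 1955.5
(71, 45, 71, 67) (940.7, 450.0, 198.1, 199.7, 0.9) 3664.5Traceback (most recent call last):
  File "<stdin>", line 16, in <module>
    return umr_minimum(a, axis, None, out, keepdims, initial, where)
ValueError: zero-size array to reduction operation minimum which has no identity
```

Run:
```python
from h import *
def p(l,n,uv,z): print(l,n,(ray(n,uv,z)[0]*1000).round(1))
for n in("top","scene"):
    im=cv2.imread(f"pics/{n}0.png");V=cv2.GaussianBlur(im,(3,3),0).max(2).astype(int)
    x,y,w,hh=(208,216,22,22) if n=="top" else (305,188,26,22)
    sub=V[y:y+hh,x:x+w]; m=sub<(sub.min()+25)
    ys,xs=np.nonzero(m);print(sub.min(),"knob",xs.min()+x,xs.max()+x,ys.min()+y,ys.max()+y,len(xs))
    p("knob",n,(xs.mean()+x,ys.mean()+y),.042 if n=="top" else .029)
    h=cv2.cvtColor(cv2.GaussianBlur(im,(3,3),0),cv2.COLOR_BGR2HSV).astype(int)
    H,S,V=h[...,0],h[...,1],h[...,2]
    if n=="scene":
      print(h[245,275],h[300,400])
      for c in comps((S>155)&(H<18)&(V>40)&(H>3),100): print(cv2.boundingRect(c),rect(n,c,.009),cv2.contourArea(c))
s=cv2.imread("pics/scene0.png");crop(s,295,135,475,260,4,"cs1")
```

```text
59 knob 214 224 222 231 91
knob top [517.3 113.2  42. ]
37 knob 313 321 198 205 59
knob scene [532.1 111.5  29. ]
[ 14 174 135] [ 16 109 177]
(96, 361, 46, 59) (914.4, -396.4, 71.6, 136.1, -86.8) 711.0
(291, 274, 56, 39) (801.2, 31.4, 91.5, 120.3, -3.1) 425.0
(481, 265, 79, 81) (922.9, 438.5, 157.8, 228.0, 52.9) 4245.5
(259, 219, 64, 37) (616.3, 16.4, 99.3, 139.6, -1.3) 1599.0
(434, 210, 33, 42) (695.8, 400.1, 68.8, 156.7, 55.9) 960.0
(534, 135, 23, 28) (452.8, 831.7, 48.2, 134.0, 85.6) 146.5
```

View pics/cs1.png

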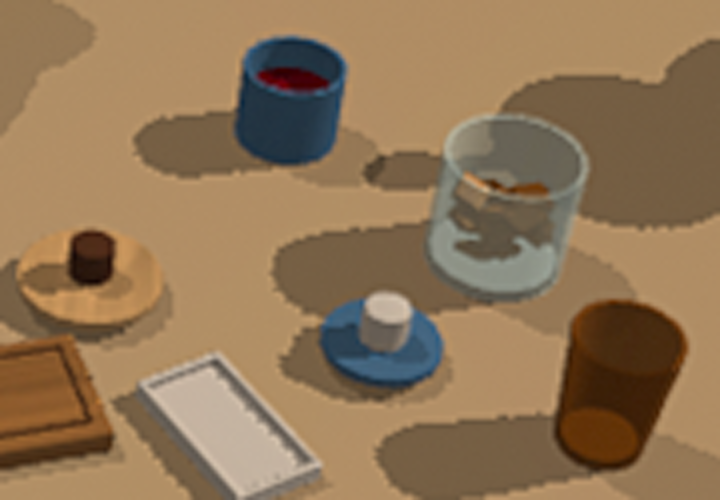

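Run:
```python
from h import *
def p(l,n,uv,z): print(l,n,(ray(n,uv,z)[0]*1000).round(1))
p("jar",'scene',(423.7,175.2),.085);p("pot",'scene',(368.4,151.3),.06)
p("jlid",'scene',(317.4,203.8),.012);p("plid",'scene',(390.3,219.7),.012)
for n in("top","scene"):
    im=cv2.imread(f"pics/{n}0.png");x,y,w,hh=(150,174,28,28) if n=="top" else (380,203,30,24)
    sub=cv2.GaussianBlur(im,(3,3),0)[y:y+hh,x:x+w].astype(int); m=(sub[...,2]>115)&(sub[...,0]>sub[...,2]*.75)
    ys,xs=np.nonzero(m);print("wknob",xs.min()+x,xs.max()+x,ys.min()+y,ys.max()+y,len(xs)); p("wknob",n,(xs.mean()+x,ys.mean()+y),.042 if n=="top" else .029)
R=__import__('station').status.read_state();print(R["tool_pos"])
print(proj("top",[R["tool_pos"]]))
```

```text
jar scene [566.  378.9  85. ]
pot scene [402.1 301.4  60. ]
jlid scene [522.1 117.2  12. ]
plid scene [625.9 272.6  12. ]
wknob 152 165 182 199 85
wknob top [621.2 271.8  42. ]
wknob 386 409 203 225 106
wknob scene [619.9 280.4  29. ]
[ 0.22970395 -0.58066538  0.23798244]
[[538.06783977 361.95892526]]
```

Run:
```python
from h import *
a=np.linspace(0,2*np.pi,60)
def ov(n,items,box,s,name):
    im=cv2.imread(f"pics/{n}0.png");x0,y0,x1,y1=box
    im=cv2.resize(im[y0:y1,x0:x1],None,fx=s,fy=s,interpolation=cv2.INTER_CUBIC)
    for x,y,z,r in items:
        P=np.c_[x+r*np.cos(a),y+r*np.sin(a),0*a+z]/1000
        q=((proj(n,P)-[x0,y0]+.5)*s-.5)
        cv2.polylines(im,[np.round(q*8).astype(np.int32)],True,(0,0,255),1,cv2.LINE_AA,3)
    cv2.imwrite(f"pics/{name}.png",im)
it=[(555,380.5,85,45),(555,380.5,0,45),(394,301,60,36),(394,301,0,36),(519,115,16,47),(519,114,42,15),(623,270.5,16,38),(623,270.5,42,15)]
ov("top",it,(90,165,240,295),5,"ov1");ov("scene",it,(295,135,450,240),5,"ov2")
```

```text
(no output)
```

View pics/ov1.png

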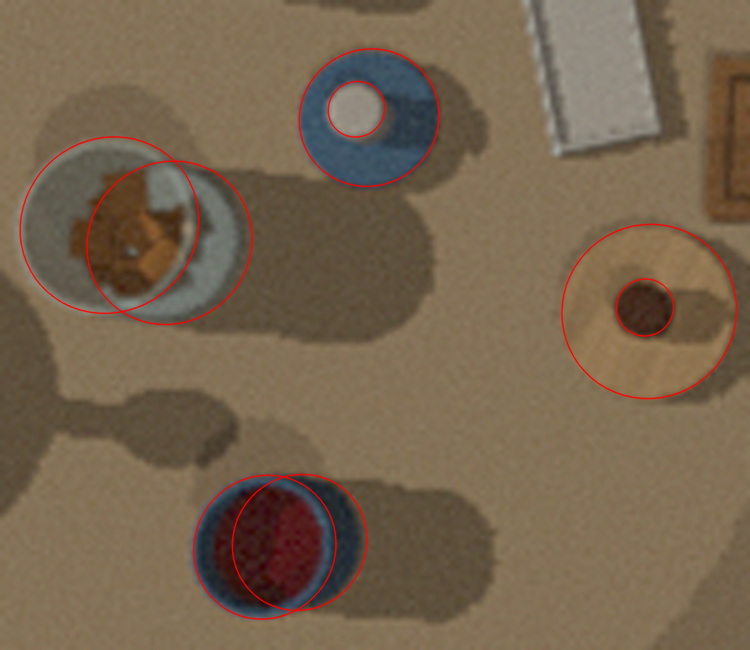

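View pics/ov2.png

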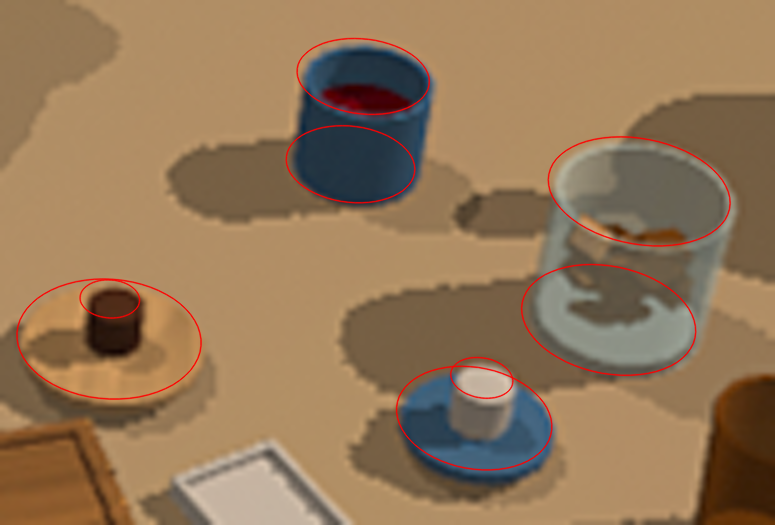

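```bash
cat >> h.py <<'E'
from scipy.spatial.transform import Rotation as Ro
def go(x,y,z,jaw=None,s=None):
    """mm, jaw = angle of jaw axis from world x (mod 180), prints tool-frame shift + rotvec"""
    s=s or status.read_state();R=np.array(s["orientation"]);p=np.array(s["tool_pos"])*1000
    cur=np.degrees(np.arctan2(R[1,1],R[0,1]))
    if jaw is None: t=cur
    else: t=cur+((jaw-cur+90)%180-90)
    c,n=np.cos(np.radians(t)),np.sin(np.radians(t))
    yy=np.array([c,n,0]);zz=np.array([0,0,-1.]);T=np.c_[np.cross(yy,zz),yy,zz]
    d=R.T@(np.array([x,y,z])-p);w=Ro.from_matrix(R.T@T).as_rotvec()
    print("shift",d.round(1),"rot",w.round(3),"dist",np.linalg.norm(d).round(),"deg",np.degrees(np.linalg.norm(w)).round(1))
def st():
    s=status.read_state();R=np.array(s["orientation"])
    print("t",round(s["time_s"],2),"pos",(np.array(s["tool_pos"])*1000).round(1),"jaw",np.degrees(np.arctan2(R[1,1],R[0,1])).round(1),"tilt",R[:2,2].round(3),"F",np.round(s["wrist_force"],1),"T",np.round(s["wrist_torque"],2),"w",np.round(s["width"]*1000,1),"q",np.round(s["q"],0))
E
python3 -c "
from h import *
st();go(518.5,114,150,-68)"
```

```text
t 0.1 pos [ 229.7 -580.7  238. ] jaw -68.4 tilt [-0.001  0.001] F [-0.8 -0.3 -0. ] T [ 0.   -0.01 -0.04] w 88.0 q [ 70.  40. -11.  90.   9.  52. -12.]
shift [ 524.2 -539.5   88.8] rot [-0.002  0.    -0.007] dist 757.0 deg 0.4
```

```bash
python3 -c "
from h import *
go(500,-150,160,0)"
```

```text
shift [ 409.8 -300.9   78.4] rot [-1.000e-03 -1.000e-03 -1.194e+00] dist 514.0 deg 68.4
```

```bash
python3 -m handwheel '[[40,-30,10,0,0,-0.14,0],[80,-60,20,0,0,-0.28,0],[120,-90,30,0,0,-0.42,0],[160,-120,40,0,0,-0.56,0],[200,-150,50,0,0,-0.7,0],[240,-180,60,0,0,-0.84,0],[280,-210,70,0,0,-0.98,0],[320,-240,78,0,0,-1.12,0]]'; python3 -c "
from h import *
st();go(518.5,114,80,0)"
```

```text
time_s: 0.9
tool_pos: [0.4358, -0.245, 0.1614]
orientation: [[0.069, 0.998, -0.001], [0.998, -0.069, 0.0], [0.0, -0.001, -1.0]]
wrist_force: [0.3, -0.3, 0.1]
width: 0.0882
t 0.9 pos [ 435.8 -245.   161.4] jaw -3.9 tilt [-0.001  0.   ] F [ 0.3 -0.3  0.1] T [-0.09 -0.08 -0.01] w 88.2 q [ 38.  39. -23. 115.  27.  32.  -7.]
shift [363.8  57.9  81.4] rot [-0.001 -0.    -0.069] dist 377.0 deg 3.9
```

```bash
python3 -m handwheel '[[46,7,10,0,0,-0.01,0],[92,15,20,0,0,-0.02,0],[138,22,30,0,0,-0.03,0],[184,29,40,0,0,-0.04,0],[230,36,50,0,0,-0.05,0],[276,44,62,0,0,-0.06,0],[320,51,72,0,0,-0.07,0],[364,58,81,0,0,-0.07,0]]'; python3 -c "
from h import *
st();go(518.5,114,19.5,0)
t=grab('top','t1');s=grab('scene','s1');crop(t,90,150,290,300,3,'t1c');crop(s,280,120,460,260,4,'s1c')"
```

```text
time_s: 1.7
tool_pos: [0.52, 0.114, 0.0801]
orientation: [[0.003, 1.0, -0.001], [1.0, -0.003, -0.001], [-0.001, -0.001, -1.0]]
wrist_force: [0.7, -0.5, -0.2]
width: 0.0881
t 1.7 pos [520.  114.   80.1] jaw -0.2 tilt [-0.001 -0.001] F [ 0.7 -0.5 -0.2] T [-0.05 -0.07 -0.02] w 88.1 q [-10.  47. -13. 113.  25.  23. -42.]
shift [ 0.  -1.5 60.6] rot [-0.001  0.001 -0.003] dist 61.0 deg 0.2
```

View pics/s1c.png

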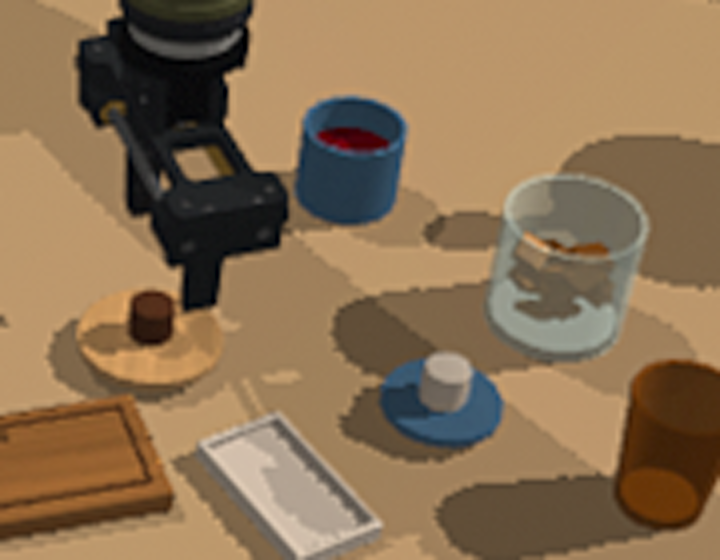

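View pics/t1c.png

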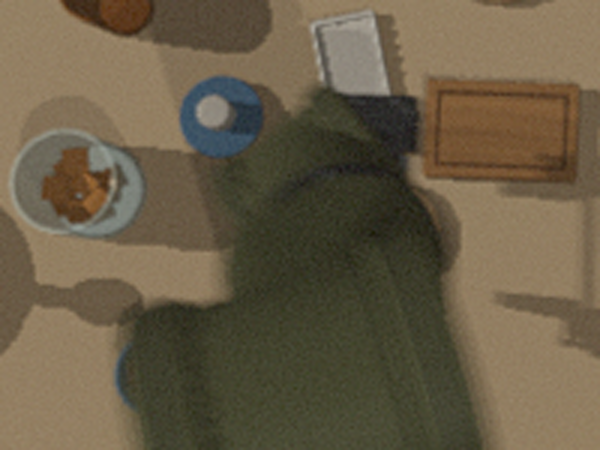

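```bash
python3 -m handwheel '[[0,-1,10,0,0,0,0],[0,-1.5,20,0,0,0,0],[0,-1.5,30,0,0,0,0],[0,-1.5,40,0,0,0,0],[0,-1.5,50,0,0,0,0],[0,-1.5,57,0,0,0,0],[0,-1.5,60,0,0,0,0],[0,-1.5,60,0,0,0,0]]'; python3 -c "
from h import *
st();s=grab('scene','s2');crop(s,280,120,460,260,4,'s2c')
print(proj('scene',[[.5735,.105,.08],[.5735,.123,.08],[.564,.114,.08]]))"
```

```text
time_s: 2.6
tool_pos: [0.5184, 0.112, 0.0205]
orientation: [[0.004, 1.0, -0.001], [1.0, -0.004, -0.0], [-0.0, -0.001, -1.0]]
wrist_force: [-0.7, 0.1, -0.2]
width: 0.0885
t 2.6 pos [518.4 112.   20.5] jaw -0.2 tilt [-0.001 -0.   ] F [-0.7  0.1 -0.2] T [-0.02 -0.07  0.  ] w 88.5 q [-12.  53.  -8. 114.  27.  15. -44.]
[[320.98223319 196.79286552]
 [328.08048485 195.54473301]
 [323.24354652 193.71689167]]
```

View pics/s2c.png

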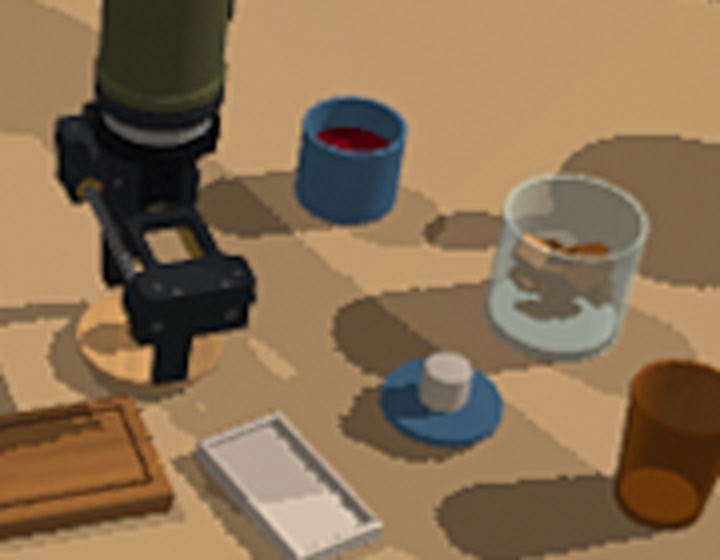

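```bash
python3 -c "
from h import *
st()
print(proj('scene',[[.572,.103,.0205],[.572,.121,.0205],[.562,.103,.0205],[.562,.121,.0205]]))"
```

```text
t 2.65 pos [518.6 112.1  20.9] jaw -0.2 tilt [-0. -0.] F [0.5 0.8 0.2] T [-0.04 -0.09  0.  ] w 88.1 q [-12.  53.  -8. 114.  27.  15. -44.]
[[318.57189323 214.95164942]
 [325.45771683 213.69085648]
 [317.28387972 212.34540714]
 [324.13573965 211.09880394]]
```

```bash
python3 -m handwheel '[[2,0,0.5,0,0,0,0],[2,0,0.5,0,0,0,60],[2,0,0.5,0,0,0,120],[2,0,0.5,0,0,0,180],[2,0,0.5,0,0,0,220],[2,0,0.5,0,0,0,220],[2,0,0.5,0,0,0,220],[2,0,0.5,0,0,0,220]]'; python3 -c "
from h import *
st()"
```

```text
time_s: 3.45
tool_pos: [0.5186, 0.1141, 0.0204]
orientation: [[0.004, 1.0, -0.0], [1.0, -0.004, -0.0], [-0.0, -0.0, -1.0]]
wrist_force: [0.3, 0.4, 0.1]
width: 0.0342
t 3.45 pos [518.6 114.1  20.4] jaw -0.2 tilt [-0. -0.] F [0.3 0.4 0.1] T [-0.02 -0.12  0.01] w 34.2 q [-12.  53.  -8. 113.  27.  15. -44.]
```

```bash
python3 -m handwheel '[[0,0,0,0,0,0,230],[0,0,0,0,0,0,230],[0,0,0,0,0,0,230],[0,0,-5,0,0,0,230],[0,0,-15,0,0,0,230],[0,0,-30,0,0,0,230],[0,0,-50,0,0,0,230],[0,0,-50,0,0,0,230]]'; python3 -c "
from h import *
st();go(554,380.5,130,0)"
```

```text
time_s: 4.25
tool_pos: [0.5201, 0.1145, 0.0729]
orientation: [[0.004, 1.0, 0.004], [1.0, -0.004, 0.001], [0.002, 0.004, -1.0]]
wrist_force: [0.1, 0.4, -0.3]
width: 0.0294
t 4.25 pos [520.1 114.5  72.9] jaw -0.3 tilt [0.004 0.001] F [ 0.1  0.4 -0.3] T [ 0.01 -0.15 -0.06] w 29.4 q [-10.  48. -12. 113.  25.  21. -42.]
shift [266.3  32.9 -56.5] rot [ 0.004 -0.002 -0.004] dist 274.0 deg 0.4
```

```bash
python3 -m handwheel '[[10,2,-30,0,0,0,230],[40,6,-58,0,0,0,230],[80,10,-62,0,0,0,230],[125,15,-62,0,0,0,230],[170,21,-62,0,0,0,230],[215,27,-60,0,0,0,230],[250,31,-58,0,0,0,230],[266,33,-57,0,0,0,230]]';python3 -m handwheel '[[0,0,0,0,0,0,230],[0,0,0,0,0,0,230],[0,0,0,0,0,0,230],[0,0,0,0,0,0,230],[0,0,0,0,0,0,230],[0,0,0,0,0,0,230],[0,0,0,0,0,0,230],[0,0,0,0,0,0,230]]'; python3 -c "
from h import *
st();s=grab('scene','s3');crop(s,280,80,480,260,4,'s3c');t=grab('top','t3');crop(t,70,140,270,300,4,'t3c')"
```

```text
time_s: 5.05
tool_pos: [0.551, 0.385, 0.1267]
orientation: [[-0.0, 1.0, -0.001], [1.0, 0.0, 0.003], [0.003, -0.001, -1.0]]
wrist_force: [-0.7, -0.9, -1.8]
width: 0.0291
time_s: 5.85
tool_pos: [0.5526, 0.3799, 0.1275]
orientation: [[0.004, 1.0, 0.0], [1.0, -0.004, -0.0], [-0.0, 0.0, -1.0]]
wrist_force: [-0.2, 0.0, -1.0]
width: 0.0293
t 5.85 pos [552.6 379.9 127.5] jaw -0.2 tilt [ 0. -0.] F [-0.2  0.  -1. ] T [-0.08 -0.07 -0.02] w 29.3 q [-30.  51. -16.  86.  17.  45. -53.]
```

View pics/s3c.png

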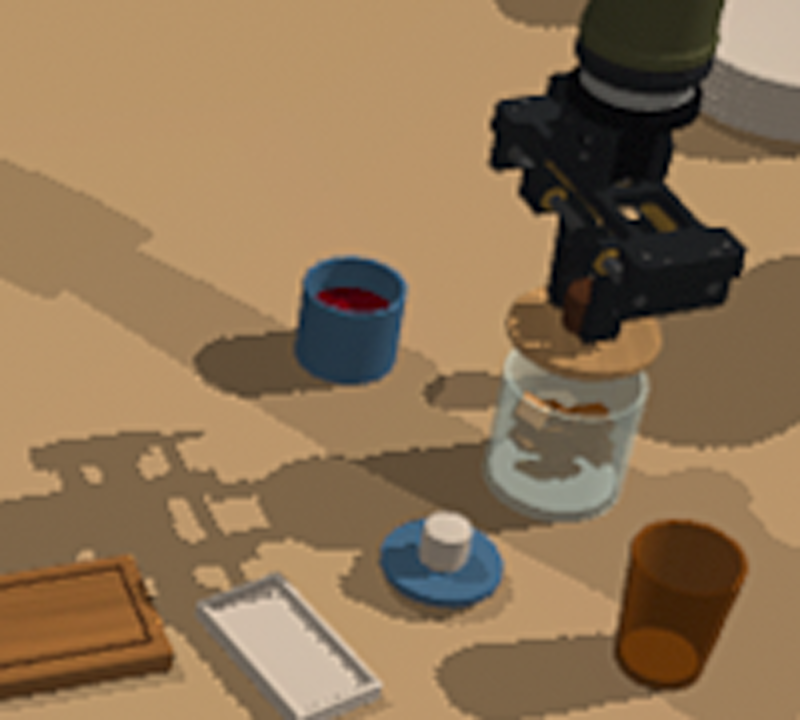

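View pics/t3c.png

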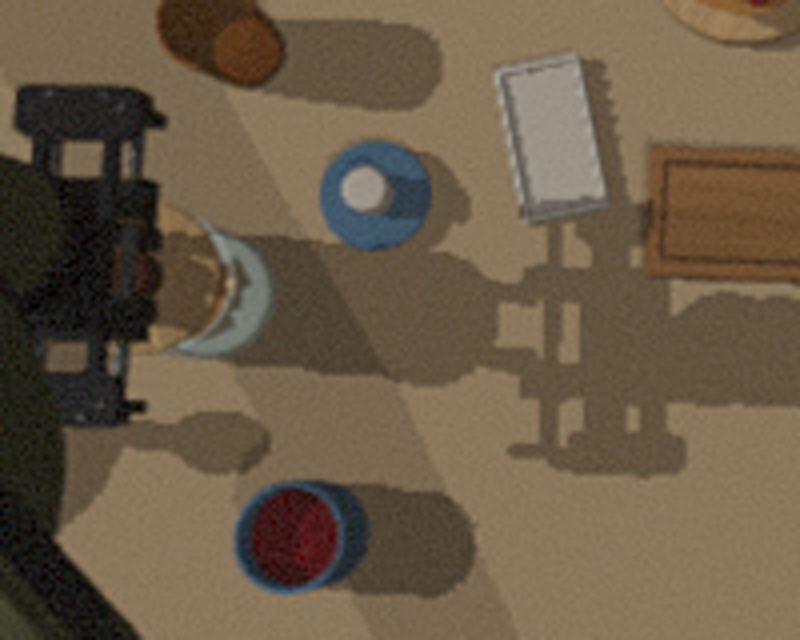

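```bash
python3 -m handwheel '[[0.5,1.4,5,0,0,0,230],[0.5,1.4,10,0,0,0,230],[0.5,1.4,14,0,0,0,230],[0.5,1.4,18,0,0,0,230],[0.5,1.4,21,0,0,0,230],[0.5,1.4,24,0,0,0,230],[0.5,1.4,27,0,0,0,230],[0.5,1.4,27,0,0,0,230]]'; python3 -c "
from h import *
st();s=grab('scene','s4');crop(s,380,80,480,230,5,'s4c')"
```

```text
time_s: 6.75
tool_pos: [0.5538, 0.3803, 0.0999]
orientation: [[0.004, 1.0, -0.001], [1.0, -0.004, -0.001], [-0.001, -0.001, -1.0]]
wrist_force: [-0.5, 0.2, -1.5]
width: 0.0292
t 6.75 pos [553.8 380.3  99.9] jaw -0.2 tilt [-0.001 -0.001] F [-0.5  0.2 -1.5] T [-0.07 -0.06  0.03] w 29.2 q [-31.  53. -15.  87.  18.  43. -53.]
```

View pics/s4c.png

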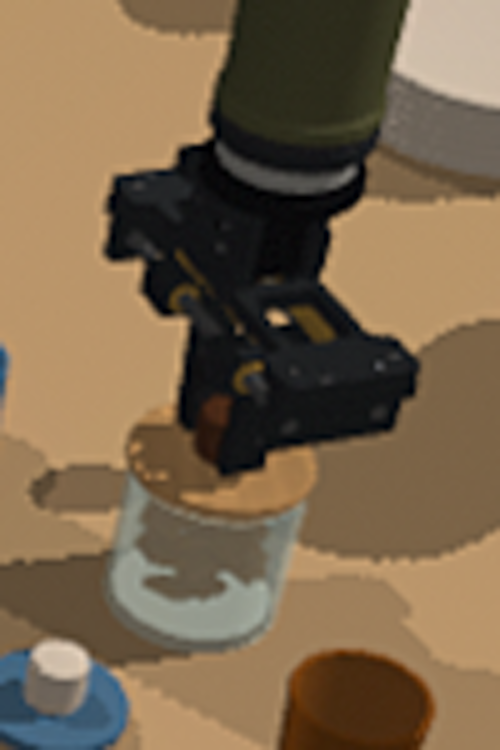

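```bash
python3 -m handwheel '[[0,0,1,0,0,0,230],[0,0,1.5,0,0,0,230],[0,0,2,0,0,0,230],[0,0,2.5,0,0,0,230],[0,0,3,0,0,0,230],[0,0,3,0,0,0,230],[0,0,3,0,0,0,230],[0,0,3,0,0,0,230]]'; python3 -c "
from h import *
st()"
```

```text
time_s: 7.6
tool_pos: [0.5541, 0.3805, 0.0975]
orientation: [[0.004, 1.0, 0.0], [1.0, -0.004, -0.0], [-0.0, 0.0, -1.0]]
wrist_force: [0.6, -0.2, -0.3]
width: 0.0293
t 7.6 pos [554.1 380.5  97.5] jaw -0.2 tilt [ 0. -0.] F [ 0.6 -0.2 -0.3] T [-0.1  -0.03  0.  ] w 29.3 q [-31.  53. -15.  87.  18.  42. -53.]
```

Seated height reached; release and raise.

```bash
python3 -m handwheel '[[0,0,0.5,0,0,0,180],[0,0,0.5,0,0,0,150],[0,0,0.5,0,0,0,100],[0,0,0.5,0,0,0,50],[0,0,0.5,0,0,0,0],[0,0,0.5,0,0,0,0],[0,0,0.5,0,0,0,0],[0,0,0.5,0,0,0,0]]'; python3 -m handwheel '[[0,0,0,0,0,0,0],[0,0,-10,0,0,0,0],[0,0,-25,0,0,0,0],[0,0,-40,0,0,0,0],[-30,0,-60,0,0,0,0],[-70,0,-60,0,0,0,0],[-110,0,-60,0,0,0,0],[-110,0,-60,0,0,0,0]]'; python3 -c "
from h import *
st();s=grab('scene','s5');crop(s,280,80,480,260,4,'s5c');t=grab('top','t5');crop(t,70,140,270,300,4,'t5c')"
```

```text
time_s: 8.4
tool_pos: [0.554, 0.3805, 0.0969]
orientation: [[0.004, 1.0, 0.0], [1.0, -0.004, -0.0], [-0.0, 0.0, -1.0]]
wrist_force: [0.1, -0.2, 0.1]
width: 0.0823
time_s: 9.2
tool_pos: [0.5555, 0.2621, 0.1584]
orientation: [[0.013, 1.0, 0.001], [1.0, -0.013, -0.007], [-0.007, 0.002, -1.0]]
wrist_force: [1.3, -0.1, 0.5]
width: 0.0882
t 9.2 pos [555.5 262.1 158.4] jaw -0.7 tilt [ 0.001 -0.007] F [ 1.3 -0.1  0.5] T [-0.04 -0.12 -0.01] w 88.2 q [-21.  45. -16.  96.  18.  42. -47.]
```

View pics/s5c.png

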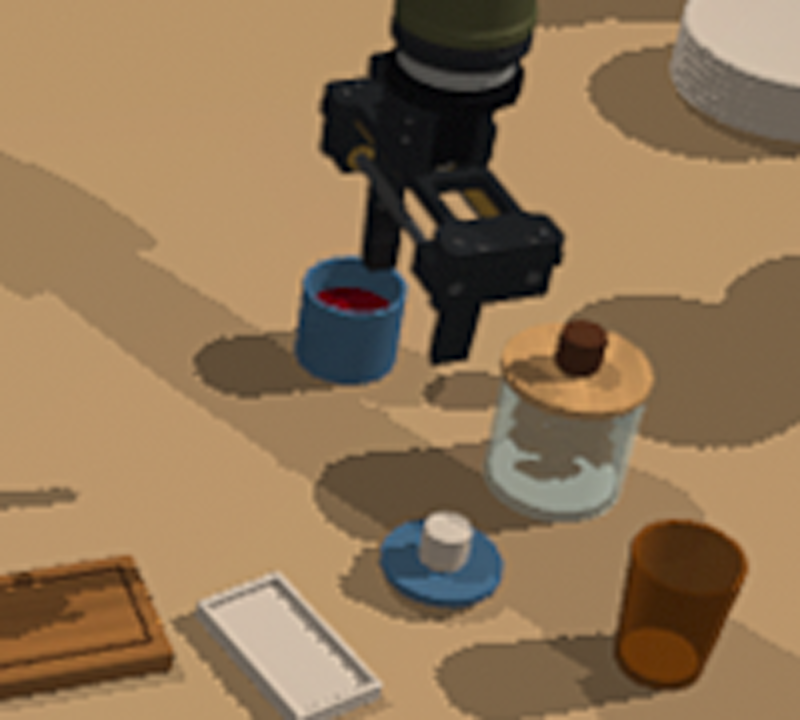

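View pics/t5c.png

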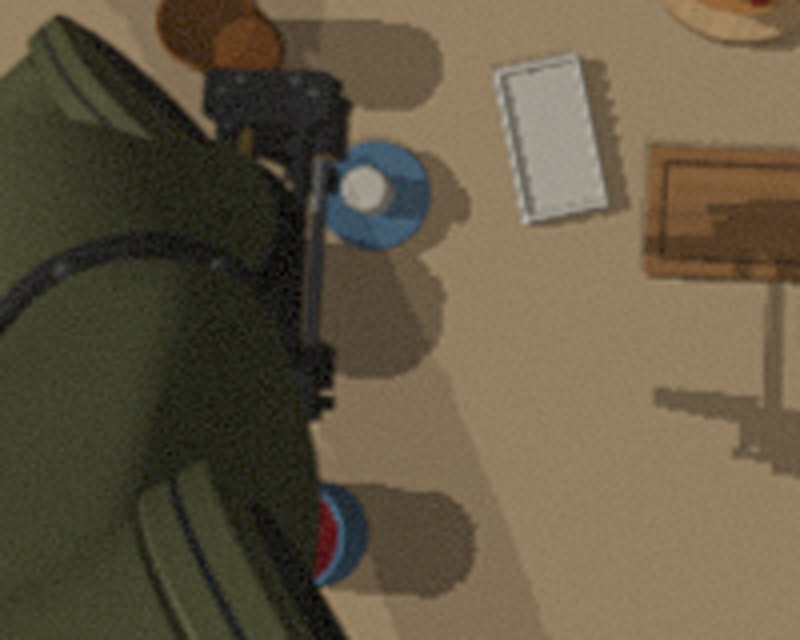

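```bash
python3 -c "
from h import *
st();go(622.5,270.5,80,0)"
```

```text
t 9.3 pos [554.6 269.8 158.5] jaw -0.4 tilt [0.002 0.001] F [0.1 0.2 0.4] T [ 0.04 -0.08  0.  ] w 87.9 q [-21.  45. -17.  95.  18.  42. -47.]
shift [ 1.1 67.7 78.6] rot [ 0.002 -0.001 -0.006] dist 104.0 deg 0.4
```

```bash
python3 -m handwheel '[[0,20,10,0,0,0,0],[0.5,45,30,0,0,-0.006,0],[1,60,55,0,0,-0.006,0],[1,67.5,75,0,0,-0.006,0],[1,67.5,79,0,0,-0.006,0],[1,67.5,79,0,0,-0.006,0],[1,67.5,79,0,0,-0.006,0],[1,67.5,79,0,0,-0.006,0]]'; python3 -c "
from h import *
st();go(622.5,270.5,20,0);s=grab('scene','s6');crop(s,320,120,480,260,4,'s6c')"
```

```text
time_s: 10.1
tool_pos: [0.6213, 0.2723, 0.0795]
orientation: [[-0.003, 1.0, 0.002], [1.0, 0.003, 0.001], [0.001, 0.002, -1.0]]
wrist_force: [-0.4, -0.8, 0.2]
width: 0.0881
t 10.1 pos [621.3 272.3  79.5] jaw 0.2 tilt [0.002 0.001] F [-0.4 -0.8  0.2] T [ 0.03 -0.08  0.04] w 88.1 q [-20.  55. -16.  86.  20.  42. -43.]
shift [-1.9  1.1 59.5] rot [ 0.002 -0.001  0.003] dist 60.0 deg 0.2
```

View pics/s6c.png

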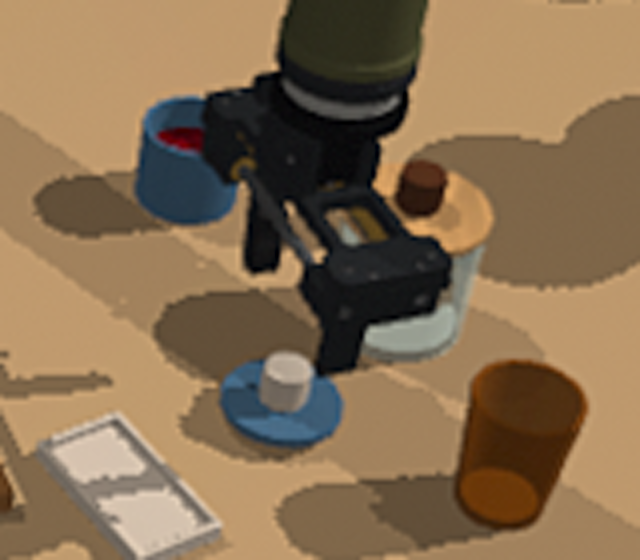

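```bash
python3 -m handwheel '[[-1,1,12,0,0,0,0],[-1.5,1,26,0,0,0,0],[-1.5,1,40,0,0,0,0],[-1.5,1,50,0,0,0,0],[-1.5,1,57,0,0,0,0],[-1.5,1,59.5,0,0,0,0],[-1.5,1,59.5,0,0,0,0],[-1.5,1,59.5,0,0,0,60]]'; python3 -c "
from h import *
st()"; python3 -m handwheel '[[0,0,0,0,0,0,120],[0,0,0,0,0,0,180],[0,0,0,0,0,0,230],[0,0,0,0,0,0,230],[0,0,0,0,0,0,230],[0,0,0,0,0,0,230],[0,0,0,0,0,0,230],[0,0,0,0,0,0,230]]'; python3 -c "
from h import *
st()"
```

```text
time_s: 10.95
tool_pos: [0.6225, 0.27, 0.0188]
orientation: [[-0.002, 1.0, 0.001], [1.0, 0.002, 0.0], [0.0, 0.001, -1.0]]
wrist_force: [0.0, 0.0, 0.5]
width: 0.0823
t 10.95 pos [622.5 270.   18.8] jaw 0.1 tilt [0.001 0.   ] F [0.  0.  0.5] T [ 0.   -0.07  0.02] w 82.3 q [-20.  60. -14.  86.  21.  36. -44.]
time_s: 11.75
tool_pos: [0.6222, 0.2697, 0.0184]
orientation: [[-0.002, 1.0, 0.0], [1.0, 0.002, -0.0], [-0.0, 0.0, -1.0]]
wrist_force: [-0.5, -0.6, 0.1]
width: 0.0292
t 11.75 pos [622.2 269.7  18.4] jaw 0.1 tilt [ 0. -0.] F [-0.5 -0.6  0.1] T [-0.03 -0.12  0.06] w 29.2 q [-20.  60. -14.  86.  21.  36. -44.]
```

```bash
python3 -m handwheel '[[0,0,-8,0,0,0,230],[0,0,-30,0,0,0,230],[0,0,-60,0,0,0,230],[0,-15,-90,0,0,0,230],[4,-50,-100,0,0,0,230],[10,-90,-100,0,0,0,230],[16,-130,-100,0,0,0,230],[20,-150,-100,0,0,0,230]]'; python3 -c "
from h import *
st();go(393.5,301,115,0)"
```

```text
time_s: 12.55
tool_pos: [0.4679, 0.2899, 0.1192]
orientation: [[-0.005, 1.0, -0.003], [1.0, 0.005, -0.0], [-0.0, -0.003, -1.0]]
wrist_force: [-0.2, 0.9, -1.6]
width: 0.0292
t 12.55 pos [467.9 289.9 119.2] jaw 0.3 tilt [-0.003 -0.   ] F [-0.2  0.9 -1.6] T [ 0.   -0.1   0.07] w 29.2 q [-28.  44. -14. 108.  19.  30. -55.]
shift [ 11.4 -74.4   4.4] rot [-0.003  0.     0.005] dist 75.0 deg 0.3
```

```bash
python3 -m handwheel '[[4,-25,2,0,0,0,230],[8,-50,3,0,0,0,230],[11,-70,4,0,0,0,230],[11,-74,4,0,0,0,230],[11,-74,4,0,0,0,230],[11,-74,4,0,0,0,230],[11,-74,4,0,0,0,230],[11,-74,4,0,0,0,230]]'; python3 -c "
from h import *
st();s=grab('scene','s7');crop(s,300,60,480,230,4,'s7c');t=grab('top','t7');crop(t,70,180,230,320,4,'t7c')"
```

```text
time_s: 13.35
tool_pos: [0.3991, 0.3, 0.1144]
orientation: [[-0.0, 1.0, 0.001], [1.0, 0.0, 0.0], [0.0, 0.001, -1.0]]
wrist_force: [0.1, 0.5, -1.6]
width: 0.0294
t 13.35 pos [399.1 300.  114.4] jaw 0.0 tilt [0.001 0.   ] F [ 0.1  0.5 -1.6] T [ 0.05 -0.11  0.04] w 29.4 q [-36.  42. -11. 117.  20.  22. -62.]
```

View pics/s7c.png

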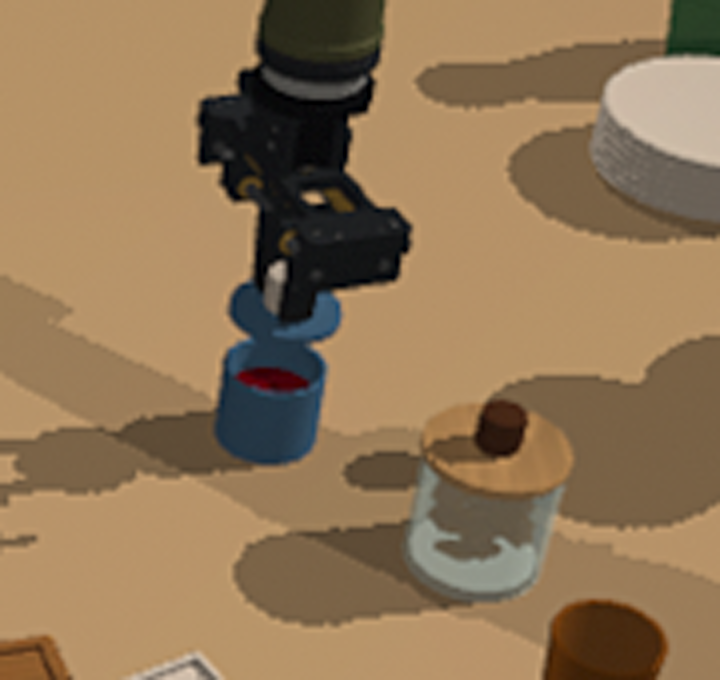

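View pics/t7c.png

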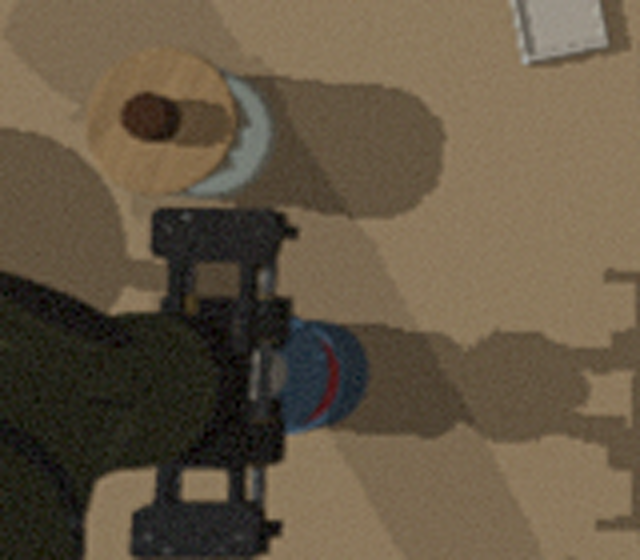

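```bash
python3 -c "
from h import *
st();go(393.5,301,95,0)"
```

```text
t 13.45 pos [398.6 300.  114.4] jaw 0.1 tilt [0. 0.] F [ 0.5 -0.4 -0.5] T [-0.09 -0.07 -0.07] w 29.2 q [-36.  42. -11. 117.  20.  22. -62.]
shift [ 1.  -5.1 19.4] rot [ 0.    -0.     0.001] dist 20.0 deg 0.1
```

```bash
python3 -m handwheel '[[0.5,-3,5,0,0,0,230],[1,-5,10,0,0,0,230],[1,-5,19,0,0,0,230],[1,-5,19,0,0,0,230],[1,-5,19,0,0,0,230],[1,-5,19,0,0,0,230],[1,-5,19,0,0,0,230],[1,-5,19,0,0,0,230]]'; python3 -c "
from h import *
st();go(393.5,301,74,0)"
```

```text
time_s: 14.25
tool_pos: [0.3932, 0.3013, 0.0956]
orientation: [[-0.002, 1.0, 0.0], [1.0, 0.002, 0.0], [0.0, 0.0, -1.0]]
wrist_force: [-0.2, 0.4, -1.1]
width: 0.0294
t 14.25 pos [393.2 301.3  95.6] jaw 0.1 tilt [0. 0.] F [-0.2  0.4 -1.1] T [-0.08 -0.11 -0.04] w 29.4 q [-37.  44.  -9. 119.  21.  19. -63.]
shift [-0.3  0.3 21.6] rot [ 0.    -0.     0.002] dist 22.0 deg 0.1
```

```bash
python3 -m handwheel '[[0,0,4,0,0,0,230],[0,0,8,0,0,0,230],[0,0,12,0,0,0,230],[0,0,15,0,0,0,230],[0,0,18,0,0,0,230],[0,0,21,0,0,0,230],[0,0,21.5,0,0,0,230],[0,0,21.5,0,0,0,230]]'; python3 -c "
from h import *
st();s=grab('scene','s8');crop(s,320,80,420,200,5,'s8c')"
```

```text
time_s: 15.05
tool_pos: [0.393, 0.3012, 0.0738]
orientation: [[-0.002, 1.0, -0.0], [1.0, 0.002, -0.0], [-0.0, -0.0, -1.0]]
wrist_force: [-0.4, -0.6, -1.0]
width: 0.0291
t 15.05 pos [393.  301.2  73.8] jaw 0.1 tilt [-0. -0.] F [-0.4 -0.6 -1. ] T [-0.08 -0.06  0.  ] w 29.1 q [-38.  47.  -8. 119.  21.  16. -64.]
```

View pics/s8c.png

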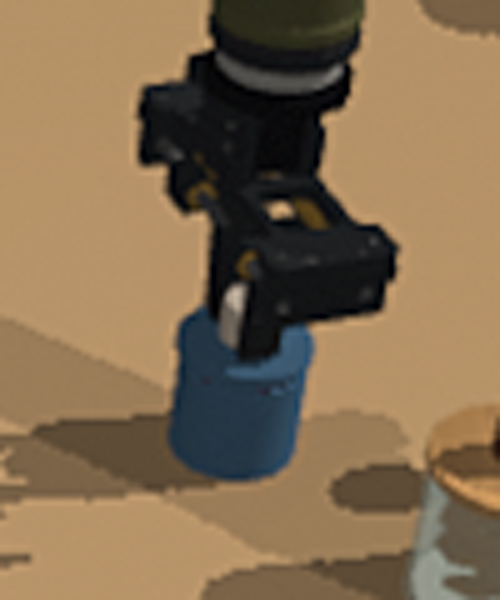

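```bash
python3 -m handwheel '[[0,0,1,0,0,0,230],[0,0,2,0,0,0,230],[0,0,3,0,0,0,230],[0,0,3.3,0,0,0,230],[0,0,3.3,0,0,0,230],[0,0,3.3,0,0,0,230],[0,0,3.3,0,0,0,230],[0,0,3.3,0,0,0,230]]'; python3 -c "
from h import *
st()"
```

```text
time_s: 15.9
tool_pos: [0.3931, 0.3012, 0.0707]
orientation: [[-0.002, 1.0, 0.0], [1.0, 0.002, -0.0], [-0.0, 0.0, -1.0]]
wrist_force: [0.2, 0.6, -1.2]
width: 0.029
t 15.9 pos [393.1 301.2  70.7] jaw 0.1 tilt [ 0. -0.] F [ 0.2  0.6 -1.2] T [-0.02 -0.11 -0.  ] w 29.0 q [-38.  47.  -8. 119.  21.  15. -64.]
```

```bash
python3 -m handwheel '[[0,0,0,0,0,0,180],[0,0,0,0,0,0,120],[0,0,0,0,0,0,50],[0,0,0,0,0,0,0],[0,0,0,0,0,0,0],[0,0,0,0,0,0,0],[0,0,0,0,0,0,0],[0,0,0,0,0,0,0]]'; python3 -m handwheel '[[0,0,-5,0,0,0,0],[0,0,-15,0,0,0,0],[0,0,-30,0,0,0,0],[0,0,-50,0,0,0,0],[-20,0,-80,0,0,0,0],[-65,0,-90,0,0,0,0],[-110,0,-90,0,0,0,0],[-155,0,-90,0,0,0,0]]'; python3 -c "
from h import *
st();s=grab('scene','s9');crop(s,280,80,480,260,4,'s9c')"
```

```text
time_s: 16.7
tool_pos: [0.3931, 0.3012, 0.0706]
orientation: [[-0.002, 1.0, 0.0], [1.0, 0.002, -0.0], [-0.0, 0.0, -1.0]]
wrist_force: [0.1, 0.1, 0.9]
width: 0.0831
time_s: 17.5
tool_pos: [0.3936, 0.145, 0.1619]
orientation: [[-0.003, 1.0, 0.002], [1.0, 0.003, 0.001], [0.001, 0.002, -1.0]]
wrist_force: [1.9, -0.7, 0.7]
width: 0.088
t 17.5 pos [393.6 145.  161.9] jaw 0.2 tilt [0.002 0.001] F [ 1.9 -0.7  0.7] T [-0.03 -0.11  0.03] w 88.0 q [-18.  34. -14. 128.  23.  20. -50.]
```

View pics/s9c.png

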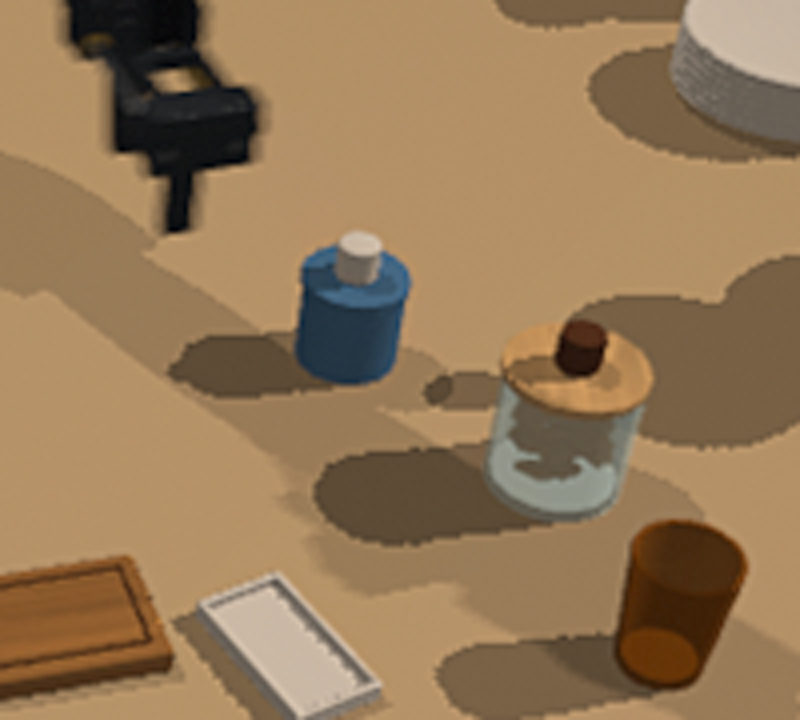

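Run:
```python
from h import *
for im in ("t5","top0"):
    I=cv2.imread(f"pics/{im}.png");M=masks(I)
    for c in comps(M["white"],600):
        m=cv2.moments(c);u=(m["m10"]/m["m00"],m["m01"]/m["m00"])
        print(im,np.round(u,1),"centroid",(ray("top",u,.007)[0]*1000).round(1),"rect",rect("top",c,.007))
go(665.5,154,110,-77.1)
```

```text
t5 [397.  254.9] centroid [ 448.3 -365.6    7. ] rect (448.5, -365.7, 59.9, 111.7, 5.7)
t5 [332.8 238.6] centroid [ 490.6 -192.2    7. ] rect (490.7, -192.5, 59.7, 110.6, -16.4)
t5 [388.6 213.7] centroid [ 560.1 -346.     7. ] rect (560.2, -345.6, 60.1, 112.7, 5.2)
t5 [207.2 174.1] centroid [664.6 153.8   7. ] rect (665.0, 154.0, 61.3, 111.9, -76.9)
t5 [387.  164.1] centroid [ 699.  -345.6    7. ] rect (693.3, -367.1, 64.4, 139.4, -15.7)
t5 [278.   35.8] centroid [1077.   -38.3    7. ] rect (1078.5, -44.8, 76.7, 1628.1, 0.1)
top0 [397.1 255. ] centroid [ 448. -366.    7.] rect (448.2, -366.3, 58.7, 112.2, 5.6)
top0 [332.8 238.5] centroid [ 490.8 -192.1    7. ] rect (491.0, -192.1, 59.5, 110.7, -16.6)
top0 [388.4 213.8] centroid [ 559.9 -345.6    7. ] rect (560.0, -345.6, 60.3, 112.4, 4.7)
top0 [115.3 211.2] centroid [558.9 400.2   7. ] rect (557.2, 400.2, 93.6, 122.8, -23.2)
top0 [207.3 174.2] centroid [664.6 153.6   7. ] rect (665.3, 154.2, 61.1, 110.9, -77.3)
top0 [386.8 164.1] centroid [ 699.  -345.2    7. ] rect (693.1, -367.2, 64.0, 139.0, -15.2)
top0 [177.4  38.8] centroid [1063.   253.1    7. ] rect (1077.0, 109.7, 74.1, 995.1, 0.1)
shift [ 22.  273.7  50.3] rot [0.004 0.01  1.337] dist 279.0 deg 76.6
```

```bash
python3 -m handwheel '[[3,35,5,0,0,0.15,0],[5,70,10,0,0,0.3,0],[8,105,15,0,0,0.45,0],[10,140,22,0,0,0.6,0],[13,175,30,0,0,0.75,0],[16,210,38,0,0,0.9,0],[19,245,45,0,0,1.05,0],[22,272,50,0,0,1.2,0]]'; python3 -c "
from h import *
st();go(665,154,60,-77.1)"
```

```text
time_s: 18.35
tool_pos: [0.6671, 0.1691, 0.111]
orientation: [[0.934, 0.358, 0.001], [0.358, -0.934, 0.001], [0.001, -0.001, -1.0]]
wrist_force: [0.6, -0.1, -0.5]
width: 0.0882
t 18.35 pos [667.1 169.1 111. ] jaw -69.0 tilt [0.001 0.001] F [ 0.6 -0.1 -0.5] T [0.04 0.01 0.08] w 88.2 q [-19.  53.   2.  84.  -2.  43. -85.]
shift [-7.4 13.4 51. ] rot [-0.001 -0.001  0.141] dist 53.0 deg 8.1
```

```bash
python3 -m handwheel '[[-3,6,5,0,0,0.07,0],[-7.4,13.4,15,0,0,0.14,0],[-7.4,13.4,30,0,0,0.141,0],[-7.4,13.4,45,0,0,0.141,0],[-7.4,13.4,51,0,0,0.141,0],[-7.4,13.4,51,0,0,0.141,0],[-7.4,13.4,51,0,0,0.141,0],[-7.4,13.4,51,0,0,0.141,0]]'; python3 -c "
from h import *
st();go(665,154,4,-77.1);s=grab('scene','s10');crop(s,290,150,440,290,4,'s10c')"
```

```text
time_s: 19.15
tool_pos: [0.6639, 0.154, 0.0604]
orientation: [[0.973, 0.23, 0.001], [0.23, -0.973, 0.0], [0.001, -0.0, -1.0]]
wrist_force: [0.2, 0.5, -0.4]
width: 0.0882
t 19.15 pos [663.9 154.   60.4] jaw -76.7 tilt [0.001 0.   ] F [ 0.2  0.5 -0.4] T [-0.01  0.01  0.02] w 88.2 q [-19.  56.   3.  86.  -5.  37. -90.]
shift [ 1.   0.2 56.4] rot [-0.    -0.001  0.007] dist 56.0 deg 0.4
```

View pics/s10c.png

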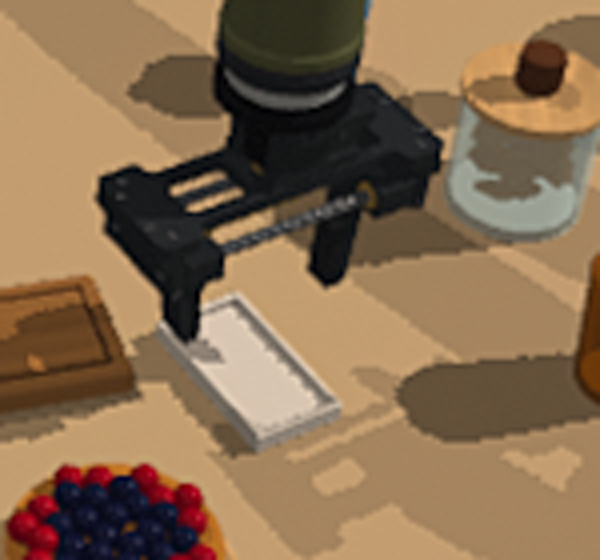

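```bash
python3 -m handwheel '[[1,0,12,0,0,0.007,0],[1,0,24,0,0,0.007,0],[1,0,36,0,0,0.007,0],[1,0,46,0,0,0.007,0],[1,0,53,0,0,0.007,0],[1,0,56,0,0,0.007,0],[1,0,56.3,0,0,0.007,0],[1,0,56.3,0,0,0.007,0]]'; python3 -c "
from h import *
st();s=grab('scene','s11');crop(s,290,150,440,290,4,'s11c')"
```

```text
time_s: 20.0
tool_pos: [0.6646, 0.1539, 0.0036]
orientation: [[0.975, 0.223, 0.001], [0.223, -0.975, 0.0], [0.001, 0.0, -1.0]]
wrist_force: [0.0, 0.0, 0.1]
width: 0.0877
t 20.0 pos [664.6 153.9   3.6] jaw -77.1 tilt [0.001 0.   ] F [0.  0.  0.1] T [ 0.01  0.02 -0.01] w 87.7 q [-18.  61.   3.  86.  -5.  33. -90.]
```

View pics/s11c.png

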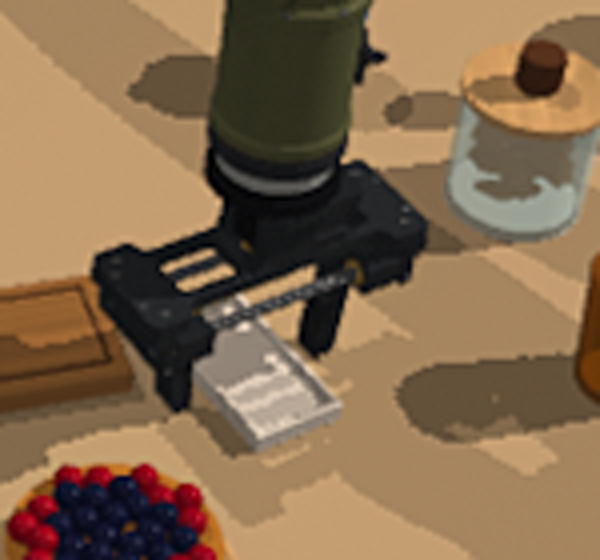

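```bash
python3 -m handwheel '[[0,0,0,0,0,0,60],[0,0,0,0,0,0,100],[0,0,0,0,0,0,150],[0,0,0,0,0,0,150],[0,0,0,0,0,0,150],[0,0,0,0,0,0,150],[0,0,0,0,0,0,150],[0,0,0,0,0,0,150]]'; python3 -c "
from h import *
st()"; python3 -m handwheel '[[0,0,-3,0,0,0,150],[0,0,-12,0,0,0,150],[0,0,-26,0,0,0,150],[0,0,-40,0,0,0,150],[0,0,-56,0,0,0,150],[0,0,-60,0,0,0,150],[0,0,-60,0,0,0,150],[0,0,-60,0,0,0,150]]'; python3 -c "
from h import *
st();go(613.5,16.3,64,-1.6);s=grab('scene','s12');crop(s,290,150,440,290,4,'s12c')"
```

```text
time_s: 20.85
tool_pos: [0.6644, 0.154, 0.0035]
orientation: [[0.975, 0.223, 0.0], [0.223, -0.975, 0.0], [0.0, -0.0, -1.0]]
wrist_force: [-0.8, 0.6, 2.5]
width: 0.0597
t 20.85 pos [664.4 154.    3.5] jaw -77.1 tilt [0. 0.] F [-0.8  0.6  2.5] T [ 0.11  0.12 -0.02] w 59.7 q [-18.  61.   3.  86.  -5.  33. -90.]
time_s: 21.65
tool_pos: [0.6639, 0.1538, 0.0632]
orientation: [[0.975, 0.223, -0.001], [0.223, -0.975, -0.0], [-0.001, -0.0, -1.0]]
wrist_force: [0.1, -0.2, -2.2]
width: 0.0594
t 21.65 pos [663.9 153.8  63.2] jaw -77.1 tilt [-0.001 -0.   ] F [ 0.1 -0.2 -2.2] T [-0.02  0.03 -0.04] w 59.4 q [-19.  56.   3.  86.  -5.  38. -90.]
shift [-79.8 122.8  -0.8] rot [-0.     0.    -1.318] dist 146.0 deg 75.5
```

View pics/s12c.png

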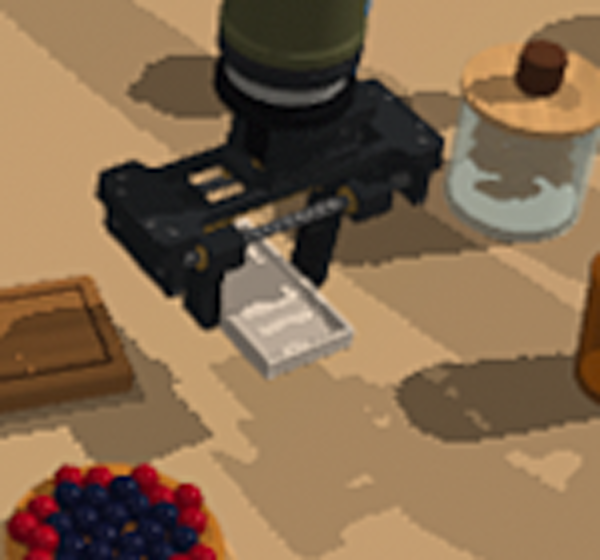

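```bash
python3 -m handwheel '[[-8,12,-5,0,0,-0.13,150],[-18,28,-5,0,0,-0.27,150],[-29,45,-5,0,0,-0.41,150],[-40,62,-5,0,0,-0.55,150],[-51,79,-5,0,0,-0.69,150],[-62,96,-5,0,0,-0.83,150],[-73,113,-5,0,0,-0.97,150],[-80,123,-5,0,0,-1.1,150]]'; python3 -c "
from h import *
st();go(613.5,16.3,55,-1.6)"
```

```text
time_s: 22.5
tool_pos: [0.6125, 0.0134, 0.0675]
orientation: [[0.24, 0.971, -0.002], [0.971, -0.24, -0.002], [-0.002, -0.002, -1.0]]
wrist_force: [-0.2, -0.7, -2.6]
width: 0.0595
t 22.5 pos [612.5  13.4  67.5] jaw -13.9 tilt [-0.002 -0.002] F [-0.2 -0.7 -2.6] T [-0.09 -0.09  0.04] w 59.5 q [  2.  52. -14.  98.  21.  32. -38.]
shift [ 3.1  0.3 12.5] rot [-0.002  0.002 -0.215] dist 13.0 deg 12.3
```

```bash
python3 -m handwheel '[[1,0,3,0,0,-0.1,150],[2,0,6,0,0,-0.2,150],[3,0.3,12,0,0,-0.215,150],[3,0.3,20,0,0,-0.215,150],[3,0.3,25,0,0,-0.215,150],[3,0.3,25,0,0,-0.215,150],[3,0.3,25,0,0,-0.215,150],[3,0.3,25,0,0,-0.215,150]]'; python3 -c "
from h import *
st();go(613.5,16.3,22,-1.6);s=grab('scene','s13');crop(s,220,150,370,290,4,'s13c');t=grab('top','t13');crop(t,200,140,320,240,5,'t13c')"
```

```text
time_s: 23.3
tool_pos: [0.6149, 0.019, 0.0435]
orientation: [[0.031, 1.0, 0.0], [1.0, -0.031, -0.0], [-0.0, 0.0, -1.0]]
wrist_force: [-0.2, 0.7, -1.6]
width: 0.0596
t 23.3 pos [614.9  19.   43.5] jaw -1.8 tilt [ 0. -0.] F [-0.2  0.7 -1.6] T [-0.06 -0.12 -0.01] w 59.6 q [  3.  55. -16.  98.  26.  30. -31.]
shift [-2.8 -1.4 21.5] rot [ 0.     0.    -0.003] dist 22.0 deg 0.2
```

View pics/s13c.png

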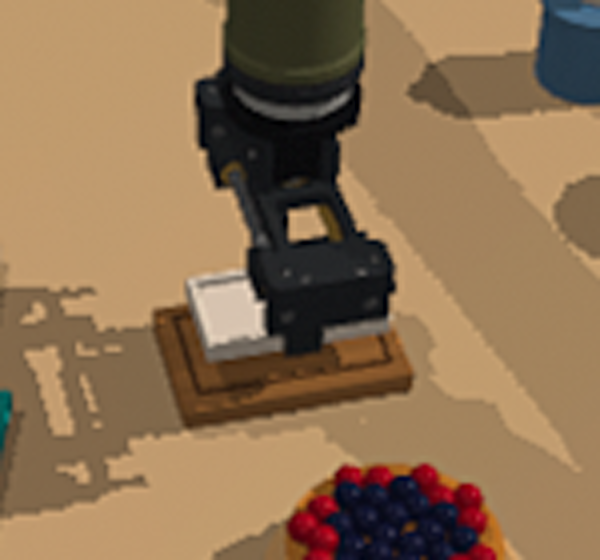

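View pics/t13c.png

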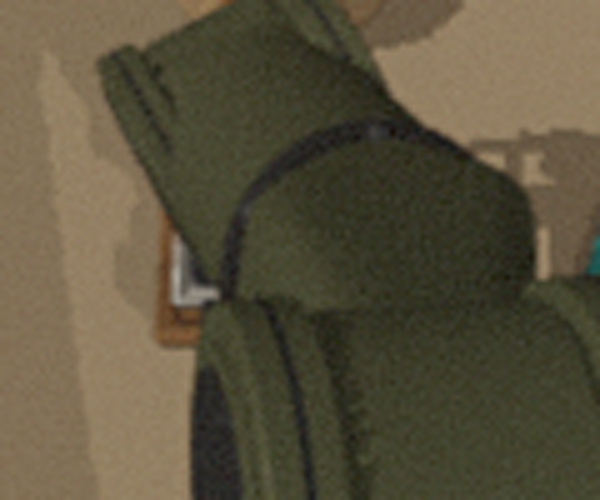

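```bash
python3 -m handwheel '[[-2,-1.4,4,0,0,0,150],[-3,-1.4,8,0,0,0,150],[-3,-1.4,12,0,0,0,150],[-3,-1.4,15,0,0,0,150],[-3,-1.4,18,0,0,0,150],[-3,-1.4,20,0,0,0,150],[-3,-1.4,20,0,0,0,150],[-3,-1.4,20,0,0,0,150]]'; python3 -c "
from h import *
st();go(613.5,15.8,21.5,-1.6)"
```

```text
time_s: 24.2
tool_pos: [0.6133, 0.0161, 0.0233]
orientation: [[0.031, 1.0, 0.0], [1.0, -0.031, -0.0], [-0.0, 0.0, -1.0]]
wrist_force: [-0.7, 0.0, -1.8]
width: 0.0598
t 24.2 pos [613.3  16.1  23.3] jaw -1.8 tilt [ 0. -0.] F [-0.7  0.  -1.8] T [-0.05 -0.08  0.05] w 59.8 q [  2.  56. -15.  99.  26.  28. -31.]
shift [-0.2  0.2  1.8] rot [ 0.     0.    -0.003] dist 2.0 deg 0.2
```

```bash
python3 -m handwheel '[[0,0,0.6,0,0,0,150],[0,0,1.2,0,0,0,150],[0,0,1.7,0,0,0,150],[0,0,1.7,0,0,0,150],[0,0,1.7,0,0,0,150],[0,0,1.7,0,0,0,70],[0,0,1.7,0,0,0,40],[0,0,1.7,0,0,0,20]]'; python3 -c "
from h import *
st()"; python3 -m handwheel '[[0,0,0,0,0,0,0],[0,0,0,0,0,0,0],[0,0,-4,0,0,0,0],[0,0,-15,0,0,0,0],[0,0,-35,0,0,0,0],[-40,0,-60,0,0,0,0],[-80,-10,-75,0,0,0,0],[-120,-20,-80,0,0,0,0]]'; python3 -c "
from h import *
st();go(490.9,-192.2,80,-16.5)"
```

```text
time_s: 25.0
tool_pos: [0.6135, 0.016, 0.0219]
orientation: [[0.031, 1.0, 0.001], [1.0, -0.031, 0.0], [0.0, 0.001, -1.0]]
wrist_force: [-0.6, 1.0, 0.3]
width: 0.0782
t 25.0 pos [613.5  16.   21.9] jaw -1.8 tilt [0.001 0.   ] F [-0.6  1.   0.3] T [-0.07 -0.07  0.02] w 78.2 q [  2.  57. -15.  99.  26.  28. -31.]
time_s: 25.8
tool_pos: [0.5908, -0.1046, 0.1045]
orientation: [[0.03, 1.0, 0.005], [1.0, -0.03, -0.001], [-0.001, 0.005, -1.0]]
wrist_force: [1.3, -0.4, -0.6]
width: 0.0882
t 25.8 pos [ 590.8 -104.6  104.5] jaw -1.7 tilt [ 0.005 -0.001] F [ 1.3 -0.4 -0.6] T [-0.05 -0.06  0.02] w 88.2 q [ 17.  49. -19. 100.  26.  35. -20.]
shift [-90.6 -97.4  24.1] rot [ 0.005 -0.     0.258] dist 135.0 deg 14.8
```

```bash
python3 -m handwheel '[[-25,-25,0,0,0,0.06,0],[-55,-58,2,0,0,0.13,0],[-85,-90,5,0,0,0.2,0],[-91,-97,15,0,0,0.258,0],[-91,-97,24,0,0,0.258,0],[-91,-97,24,0,0,0.258,0],[-91,-97,24,0,0,0.258,0],[-91,-97,24,0,0,0.258,0]]'
python3 - <<'E'
from h import *
st();go(490.9,-192.2,4,-16.5);s=grab('scene','s14');crop(s,120,130,350,290,3,'s14c')
t=grab('top','t14');crop(t,180,130,430,290,3,'t14c')
for c in comps(masks(t)["white"],500):
    if cv2.boundingRect(c)[1]>100: print(cv2.boundingRect(c),rect("top",c,.007),rect("top",c,.025))
E
```

```text
time_s: 26.6
tool_pos: [0.4912, -0.1901, 0.078]
orientation: [[0.282, 0.959, 0.002], [0.959, -0.282, 0.001], [0.001, 0.002, -1.0]]
wrist_force: [0.2, 1.4, 0.4]
width: 0.0876
t 26.6 pos [ 491.2 -190.1   78. ] jaw -16.4 tilt [0.002 0.001] F [0.2 1.4 0.4] T [ 0.01 -0.08 -0.02] w 87.6 q [ 24.  47. -13. 114.  26.  22. -26.]
shift [-2.2  0.2 74. ] rot [ 0.002 -0.001  0.002] dist 74.0 deg 0.1
(237, 181, 41, 23) (616.3, 15.5, 61.3, 110.2, 0.5) (613.5, 14.9, 60.3, 108.4, 0.5)
(369, 150, 51, 29) (693.1, -367.2, 64.7, 139.1, -15.3) (689.0, -361.6, 63.6, 136.8, -15.3)
```

View pics/s14c.png

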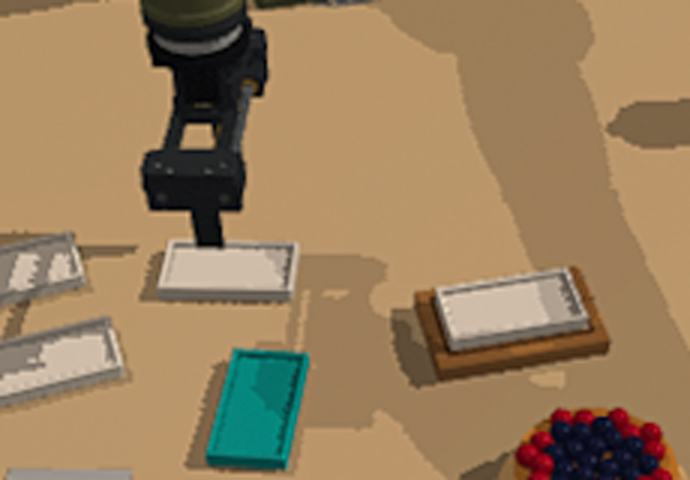

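View pics/t14c.png

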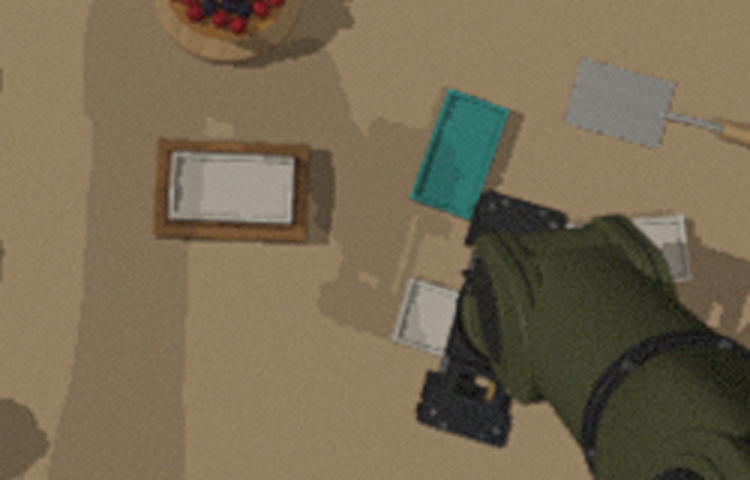

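```bash
cat >> h.py <<'E'
def sides(n,c,z):
    """fit lines to 4 sides of contour cast on plane z; returns centre, size, angle of width axis by long sides and by short sides"""
    P=ray(n,c[:,0,:],z)[:,:2]*1000
    x,y,w,h,a=rect(n,c,z); t=np.radians(a); ex=np.array([np.cos(t),np.sin(t)]);ey=np.array([-ex[1],ex[0]])
    Q=np.c_[(P-[x,y])@ex,(P-[x,y])@ey]; out=[];ang=[]
    for k,s,L,W in((0,1,h,w),(0,-1,h,w),(1,1,w,h),(1,-1,w,h)):
        m=(abs(Q[:,1-k])<L/2-8)&(s*Q[:,k]>W/2-6)
        p=np.polyfit(Q[m,1-k],Q[m,k],1); r=Q[m,k]-np.polyval(p,Q[m,1-k]); m2=abs(r)<1.5
        p=np.polyfit(Q[m,1-k][m2],Q[m,k][m2],1);out.append(p[1]);ang.append(np.degrees(p[0])*(-1 if k==0 else 1)+a)
    cx,cy=(out[0]+out[1])/2,(out[2]+out[3])/2
    ctr=np.array([x,y])+cx*ex+cy*ey
    print(n,"z",z,"ctr",ctr.round(1),"size",round(out[0]-out[1],1),round(out[2]-out[3],1),"long-side ang",np.round(ang[:2],1),"short",np.round(ang[2:],1))
E
python3 - <<'E'
from h import *
t=cv2.imread("pics/t14.png");s=cv2.imread("pics/s14.png")
def sel(n,cs,p):
    for c in cs:
        if cv2.pointPolygonTest(c,p,False)>=0: return c
sides("top",sel("top",comps(masks(t)["white"]),(255,192)),.025)
sides("scene",sel("scene",comps(masks(s)["white"]),(290,232)),.025)
t0=cv2.imread("pics/top0.png");s0=cv2.imread("pics/scene0.png")
h=cv2.cvtColor(cv2.GaussianBlur(t0,(3,3),0),cv2.COLOR_BGR2HSV).astype(int);sides("top",sel("top",comps((h[...,1]>120)&(h[...,0]<25)&(h[...,0]>3)),(255,195)),.009)
h=cv2.cvtColor(cv2.GaussianBlur(s0,(3,3),0),cv2.COLOR_BGR2HSV).astype(int);sides("scene",sel("scene",comps((h[...,1]>155)&(h[...,0]<18)&(h[...,0]>3)),(290,238)),.009)
h=cv2.cvtColor(cv2.GaussianBlur(t,(3,3),0),cv2.COLOR_BGR2HSV).astype(int);sides("top",sel("top",comps((h[...,1]>120)&(h[...,0]<25)&(h[...,0]>3)),(255,207)),.009)
h=cv2.cvtColor(cv2.GaussianBlur(s,(3,3),0),cv2.COLOR_BGR2HSV).astype(int)
for c in comps((h[...,1]>155)&(h[...,0]<18)&(h[...,0]>3)):
    b=cv2.boundingRect(c)
    if 250<b[0]<280 and b[1]<240: sides("scene",c,.009)
E
```

```text
top z 0.025 ctr [613.3  14.7] size 57.5 107.1 long-side ang [-1.9 -1.8] short [-2.3 -2.4]
scene z 0.025 ctr [617.  16.] size 61.1 106.0 long-side ang [-1.5 -1.9] short [-1.7 -1.1]
top z 0.009 ctr [612.8  16.3] size 87.1 136.7 long-side ang [-1.3 -1.8] short [-1.2 -2.7]
scene z 0.009 ctr [616.1  16.6] size 95.5 136.8 long-side ang [-1.8 -2. ] short [-1.3 -1.8]
top z 0.009 ctr [613.   16.2] size 86.3 134.6 long-side ang [-1.3 -1.6] short [-1.3 -1. ]
scene z 0.009 ctr [622.6  16. ] size 82.4 135.9 long-side ang [ -1.6 -15.3] short [-0.1 -1.9]
```

Run:
```python
from h import *
for f in("top0","t5"):
  for c in comps(masks(cv2.imread(f"pics/{f}.png"))["white"],700):
    b=cv2.boundingRect(c)
    if 150<b[1]<260 and b[0]>150 and b[0]!=369: print(b);sides("top",c,.007)
go(490.9,-192.2,4,-16.4)
```

```text
(376, 243, 43, 25)
top z 0.007 ctr [ 448.1 -366.2] size 56.2 109.4 long-side ang [5.7 5.8] short [6.6 6.5]
(311, 223, 44, 32)
top z 0.007 ctr [ 491. -192.] size 56.5 108.0 long-side ang [-15.9 -16.3] short [-17.3 -17.3]
(368, 202, 42, 25)
top z 0.007 ctr [ 560.1 -345.6] size 57.3 109.9 long-side ang [5.4 4.9] short [4.  4.3]
(193, 153, 29, 43)
top z 0.007 ctr [665.  153.6] size 57.9 107.5 long-side ang [-77.2 -76.5] short [-77.1 -78.3]
(376, 243, 43, 25)
top z 0.007 ctr [ 448.5 -365.8] size 57.2 109.1 long-side ang [5.5 6. ] short [6.  6.3]
(311, 223, 44, 32)
top z 0.007 ctr [ 490.8 -192.2] size 57.3 107.4 long-side ang [-16.2 -16.5] short [-15.8 -14.4]
(367, 202, 43, 25)
top z 0.007 ctr [ 560.3 -346. ] size 57.2 109.5 long-side ang [5.6 4.8] short [5.7 4.5]
(193, 153, 29, 43)
top z 0.007 ctr [665.  153.8] size 58.3 108.7 long-side ang [-77.2 -76.3] short [-77.4 -76.1]
shift [-1.6  0.6 73.9] rot [ 0.001 -0.001 -0.001] dist 74.0 deg 0.1
```

```bash
python3 -m handwheel '[[-1.6,0.5,15,0,0,0,0],[-1.6,0.5,30,0,0,0,0],[-1.6,0.5,45,0,0,0,0],[-1.6,0.5,58,0,0,0,0],[-1.6,0.5,68,0,0,0,0],[-1.6,0.5,73,0,0,0,0],[-1.6,0.5,74,0,0,0,0],[-1.6,0.5,74,0,0,0,0]]'; python3 -c "
from h import *
st();go(490.9,-192.1,4,-16.3)"
```

```text
time_s: 27.5
tool_pos: [0.49, -0.193, 0.0038]
orientation: [[0.285, 0.959, 0.0], [0.959, -0.285, -0.0], [-0.0, 0.0, -1.0]]
wrist_force: [0.5, 0.4, -0.5]
width: 0.0884
t 27.5 pos [ 490.  -193.     3.8] jaw -16.6 tilt [ 0. -0.] F [ 0.5  0.4 -0.5] T [-0.04 -0.08 -0.01] w 88.4 q [ 21.  55.  -7. 114.  29.  12. -28.]
shift [ 1.1  0.6 -0.2] rot [ 0.     0.    -0.004] dist 1.0 deg 0.3
```

```bash
python3 -m handwheel '[[1,0.6,0,0,0,0,0],[1,0.6,0,0,0,0,60],[1,0.6,0,0,0,0,100],[1,0.6,0,0,0,0,150],[1,0.6,0,0,0,0,150],[1,0.6,0,0,0,0,150],[1,0.6,0,0,0,0,150],[1,0.6,0,0,0,0,150]]'; python3 -c "
from h import *
st()"; python3 -m handwheel '[[0,0,0,0,0,0,150],[0,0,-3,0,0,0,150],[0,0,-12,0,0,0,150],[0,0,-26,0,0,0,150],[0,0,-42,0,0,0,150],[0,0,-60,0,0,0,150],[0,0,-80,0,0,0,150],[0,0,-80,0,0,0,150]]'; python3 -c "
from h import *
st();go(613.5,16,75,-1.8)"
```

```text
time_s: 28.3
tool_pos: [0.4907, -0.1922, 0.0038]
orientation: [[0.285, 0.959, 0.0], [0.959, -0.285, -0.0], [-0.0, 0.0, -1.0]]
wrist_force: [-0.1, 0.5, 2.8]
width: 0.0599
t 28.3 pos [ 490.7 -192.2    3.8] jaw -16.6 tilt [ 0. -0.] F [-0.1  0.5  2.8] T [-0.02 -0.02 -0.02] w 59.9 q [ 21.  55.  -7. 114.  29.  12. -28.]
time_s: 29.1
tool_pos: [0.492, -0.1927, 0.086]
orientation: [[0.285, 0.958, 0.004], [0.958, -0.285, -0.001], [0.0, 0.004, -1.0]]
wrist_force: [0.2, -0.5, -1.6]
width: 0.0593
t 29.1 pos [ 492.  -192.7   86. ] jaw -16.6 tilt [ 0.004 -0.001] F [ 0.2 -0.5 -1.6] T [-0.04 -0.12 -0.02] w 59.3 q [ 24.  47. -13. 113.  26.  23. -26.]
shift [234.7  56.9  11.3] rot [ 0.004  0.    -0.258] dist 242.0 deg 14.8
```

```bash
python3 -m handwheel '[[25,6,0,0,0,-0.03,150],[65,16,2,0,0,-0.08,150],[105,26,4,0,0,-0.13,150],[145,36,6,0,0,-0.18,150],[185,46,8,0,0,-0.22,150],[215,53,10,0,0,-0.25,150],[232,57,11,0,0,-0.258,150],[234,57,11,0,0,-0.258,150]]';python3 -m handwheel '[[0,0,0,0,0,0,150],[0,0,0,0,0,0,150],[0,0,5,0,0,0,150],[0,0,10,0,0,0,150],[0,0,15,0,0,0,150],[0,0,15,0,0,0,150],[0,0,15,0,0,0,150],[0,0,15,0,0,0,150]]'; python3 -c "
from h import *
st();go(613.5,15.5,36.2,-1.8);s=grab('scene','s15');crop(s,220,150,370,290,4,'s15c')"
```

```text
time_s: 29.9
tool_pos: [0.6123, 0.0185, 0.0719]
orientation: [[0.028, 1.0, -0.0], [1.0, -0.028, 0.002], [0.002, -0.0, -1.0]]
wrist_force: [-0.0, -0.4, -1.0]
width: 0.06
time_s: 30.7
tool_pos: [0.6121, 0.0159, 0.0577]
orientation: [[0.031, 1.0, 0.0], [1.0, -0.031, 0.0], [0.0, 0.0, -1.0]]
wrist_force: [-0.3, -0.2, -0.8]
width: 0.0599
t 30.7 pos [612.1  15.9  57.7] jaw -1.8 tilt [0. 0.] F [-0.3 -0.2 -0.8] T [-0.01 -0.05 -0.06] w 59.9 q [  3.  53. -16.  99.  25.  32. -30.]
shift [-0.4  1.4 21.5] rot [ 0. -0.  0.] dist 22.0 deg 0.0
```

View pics/s15c.png

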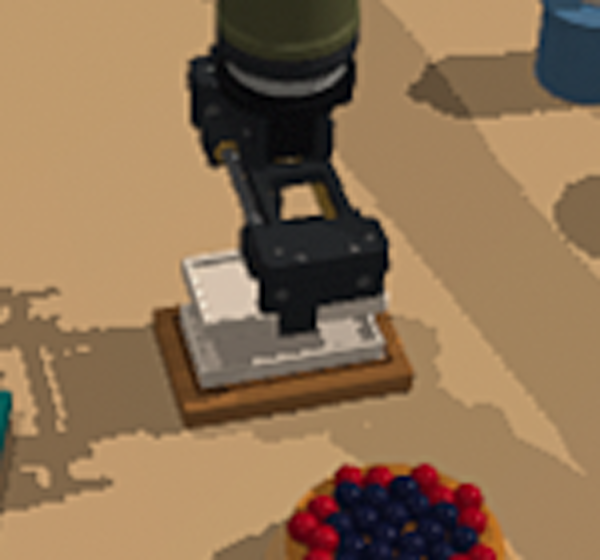

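```bash
python3 -m handwheel '[[-0.4,1.4,4,0,0,0,150],[-0.4,1.4,8,0,0,0,150],[-0.4,1.4,12,0,0,0,150],[-0.4,1.4,16,0,0,0,150],[-0.4,1.4,19,0,0,0,150],[-0.4,1.4,19.5,0,0,0,150],[-0.4,1.4,19.5,0,0,0,150],[-0.4,1.4,19.5,0,0,0,150]]'; python3 -c "
from h import *
st();go(613.5,15.5,35.9,-1.8)"
```

```text
time_s: 31.55
tool_pos: [0.6135, 0.0155, 0.0383]
orientation: [[0.031, 1.0, 0.0], [1.0, -0.031, -0.0], [-0.0, 0.0, -1.0]]
wrist_force: [0.1, 0.3, -0.8]
width: 0.0598
t 31.55 pos [613.5  15.5  38.3] jaw -1.8 tilt [ 0. -0.] F [ 0.1  0.3 -0.8] T [ 0.   -0.07  0.01] w 59.8 q [  3.  55. -15.  99.  26.  30. -31.]
shift [0.  0.  2.4] rot [0. 0. 0.] dist 2.0 deg 0.0
```

```bash
python3 -m handwheel '[[0,0,0.8,0,0,0,150],[0,0,1.6,0,0,0,150],[0,0,2.3,0,0,0,150],[0,0,2.3,0,0,0,150],[0,0,2.3,0,0,0,150],[0,0,2.3,0,0,0,70],[0,0,2.3,0,0,0,40],[0,0,2.3,0,0,0,20]]'; python3 -c "
from h import *
st()"; python3 -m handwheel '[[0,0,0,0,0,0,0],[0,0,0,0,0,0,0],[0,0,-4,0,0,0,0],[0,0,-15,0,0,0,0],[0,0,-40,0,0,0,0],[-40,0,-70,0,0,0,0],[-85,-10,-90,0,0,0,0],[-130,-20,-90,0,0,0,0]]'; python3 -m handwheel '[[-40,-5,0,0,0,0,0],[-80,-10,0,0,0,0,0],[-100,-15,0,0,0,0,0],[-100,-15,0,0,0,0,0],[-100,-15,0,0,0,0,0],[-100,-15,0,0,0,0,0],[-100,-15,0,0,0,0,0],[-100,-15,0,0,0,0,0]]'
python3 - <<'E'
from h import *
st();go(560.2,-345.8,80,5.1);s=grab('scene','s16');crop(s,90,130,350,310,3,'s16c')
t=grab('top','t16');crop(t,180,130,430,290,3,'t16c')
for n,I,p,z in(("top",t,(255,192),.032),("scene",s,(290,228),.032)):
  for c in comps(masks(I)["white"],500):
    if cv2.pointPolygonTest(c,p,False)>=0: sides(n,c,z)
E
```

```text
time_s: 32.35
tool_pos: [0.6135, 0.0155, 0.036]
orientation: [[0.031, 1.0, 0.0], [1.0, -0.031, 0.0], [0.0, 0.0, -1.0]]
wrist_force: [-0.0, -0.1, -0.2]
width: 0.0777
t 32.35 pos [613.5  15.5  36. ] jaw -1.8 tilt [0. 0.] F [-0.  -0.1 -0.2] T [-0.03 -0.07 -0.01] w 77.7 q [  3.  55. -15.  99.  26.  30. -31.]
time_s: 33.15
tool_pos: [0.5917, -0.115, 0.1299]
orientation: [[0.03, 1.0, 0.007], [1.0, -0.03, -0.001], [-0.001, 0.007, -1.0]]
wrist_force: [0.3, -1.3, 0.3]
width: 0.088
time_s: 33.95
tool_pos: [0.5717, -0.2118, 0.126]
orientation: [[0.029, 1.0, 0.0], [1.0, -0.029, 0.001], [0.001, 0.0, -1.0]]
wrist_force: [0.4, 0.0, 0.3]
width: 0.0882
t 33.95 pos [ 571.7 -211.8  126. ] jaw -1.6 tilt [0.    0.001] F [0.4 0.  0.3] T [-0.04 -0.09  0.01] w 88.2 q [ 28.  48. -22.  98.  26.  40.  -9.]
shift [-134.3   -7.7   45.9] rot [ 0.    -0.    -0.118] dist 142.0 deg 6.7
top z 0.032 ctr [613.4  15.9] size 58.3 108.4 long-side ang [-0.  -1.6] short [-3.3 -4.5]
scene z 0.032 ctr [617.   16.8] size 74.6 110.1 long-side ang [-1.7 -2.2] short [-0.  -2.2]
```

View pics/s16c.png

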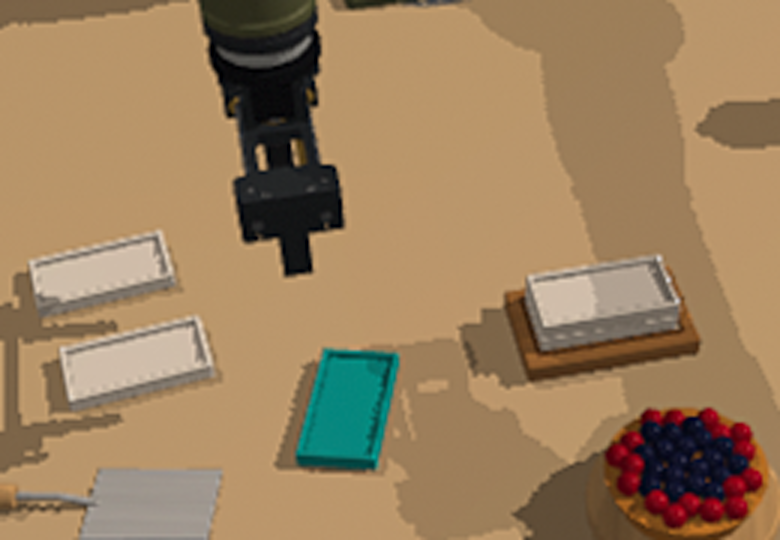

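View pics/t16c.png

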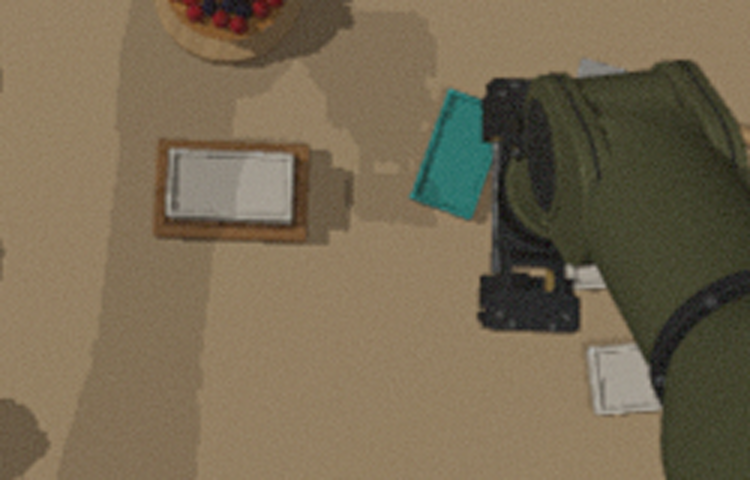

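```bash
python3 -m handwheel '[[-25,-1,0,0,0,-0.02,0],[-60,-3,5,0,0,-0.05,0],[-95,-5,15,0,0,-0.08,0],[-125,-7,30,0,0,-0.1,0],[-134,-7.7,46,0,0,-0.118,0],[-134,-7.7,46,0,0,-0.118,0],[-134,-7.7,46,0,0,-0.118,0],[-134,-7.7,46,0,0,-0.118,0]]'
python3 - <<'E'
from h import *
st();go(560.2,-345.8,4,5.1);s=grab('scene','s17');crop(s,60,130,260,310,4,'s17c')
E
```

```text
time_s: 34.85
tool_pos: [0.5609, -0.3442, 0.0807]
orientation: [[-0.09, 0.996, 0.002], [0.996, 0.09, 0.002], [0.001, 0.002, -1.0]]
wrist_force: [-0.2, 0.3, -0.6]
width: 0.0881
t 34.85 pos [ 560.9 -344.2   80.7] jaw 5.2 tilt [0.002 0.002] F [-0.2  0.3 -0.6] T [-0.04 -0.12 -0.  ] w 88.1 q [ 40.  55. -24.  90.  30.  42.   8.]
shift [-1.7 -1.  76.7] rot [ 0.002 -0.001  0.001] dist 77.0 deg 0.1
```

View pics/s17c.png

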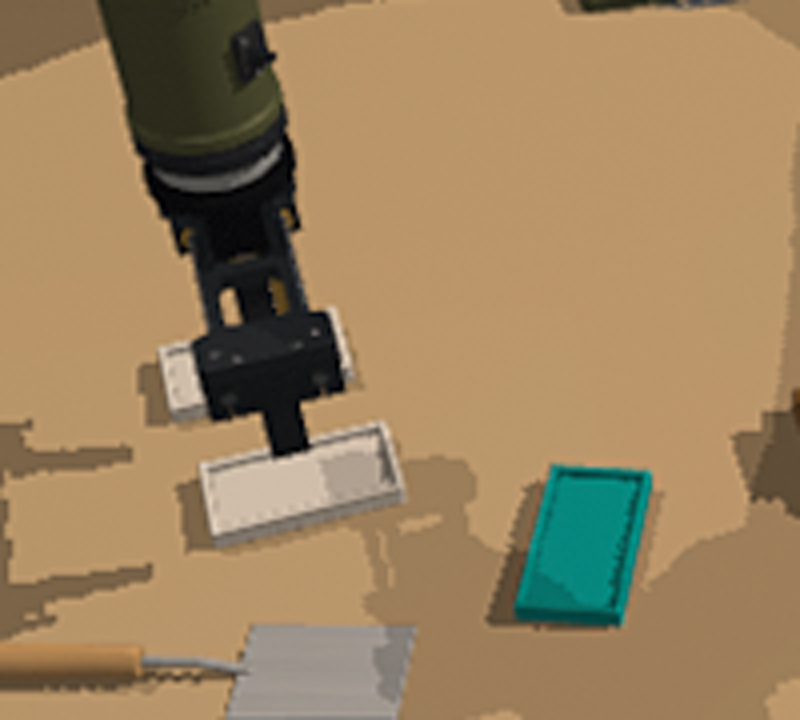

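```bash
python3 -m handwheel '[[-1.3,-0.7,15,0,0,0,0],[-1.3,-0.7,30,0,0,0,0],[-1.3,-0.7,45,0,0,0,0],[-1.3,-0.7,60,0,0,0,0],[-1.3,-0.7,70,0,0,0,0],[-1.3,-0.7,75,0,0,0,0],[-1.3,-0.7,76.5,0,0,0,0],[-1.3,-0.7,76.5,0,0,0,0]]'; python3 -c "
from h import *
st();go(560.2,-345.8,4,5.1)"
```

```text
time_s: 35.7
tool_pos: [0.559, -0.3485, 0.0034]
orientation: [[-0.087, 0.996, 0.0], [0.996, 0.087, -0.0], [-0.0, 0.0, -1.0]]
wrist_force: [-0.3, 1.0, 0.1]
width: 0.0882
t 35.7 pos [ 559.  -348.5    3.4] jaw 5.0 tilt [ 0. -0.] F [-0.3  1.   0.1] T [-0.05 -0.07  0.02] w 88.2 q [ 39.  61. -21.  90.  33.  35.   6.]
shift [ 2.6  1.4 -0.6] rot [ 0.     0.    -0.002] dist 3.0 deg 0.1
```

```bash
python3 -m handwheel '[[2.6,1.4,-0.3,0,0,0,0],[2.6,1.4,-0.3,0,0,0,0],[2.6,1.4,-0.3,0,0,0,60],[2.6,1.4,-0.3,0,0,0,100],[2.6,1.4,-0.3,0,0,0,150],[2.6,1.4,-0.3,0,0,0,150],[2.6,1.4,-0.3,0,0,0,150],[2.6,1.4,-0.3,0,0,0,150]]'; python3 -c "
from h import *
st()"; python3 -m handwheel '[[0,0,0,0,0,0,150],[0,0,-3,0,0,0,150],[0,0,-12,0,0,0,150],[0,0,-26,0,0,0,150],[0,0,-42,0,0,0,150],[0,0,-60,0,0,0,150],[0,0,-80,0,0,0,150],[0,0,-90,0,0,0,150]]'; python3 -c "
from h import *
st();go(613.5,15.5,85,-1.8)"
```

```text
time_s: 36.5
tool_pos: [0.5601, -0.3458, 0.0038]
orientation: [[-0.087, 0.996, 0.0], [0.996, 0.087, -0.0], [-0.0, 0.0, -1.0]]
wrist_force: [-0.2, 0.5, 1.0]
width: 0.0599
t 36.5 pos [ 560.1 -345.8    3.8] jaw 5.0 tilt [ 0. -0.] F [-0.2  0.5  1. ] T [-0.03 -0.13 -0.01] w 59.9 q [ 39.  61. -21.  90.  33.  35.   5.]
time_s: 37.3
tool_pos: [0.5613, -0.3462, 0.097]
orientation: [[-0.087, 0.996, 0.004], [0.996, 0.087, -0.002], [-0.002, 0.004, -1.0]]
wrist_force: [0.3, 0.2, -2.3]
width: 0.0595
t 37.3 pos [ 561.3 -346.2   97. ] jaw 5.0 tilt [ 0.004 -0.002] F [ 0.3  0.2 -2.3] T [-0.04 -0.11 -0.04] w 59.5 q [ 40.  54. -25.  89.  29.  43.   8.]
shift [355.9  83.3  11.5] rot [0.004 0.002 0.118] dist 366.0 deg 6.8
```

```bash
python3 -m handwheel '[[25,6,0,0,0,0.02,150],[70,16,2,0,0,0.03,150],[116,27,3,0,0,0.05,150],[162,38,4,0,0,0.07,150],[208,49,6,0,0,0.09,150],[254,60,8,0,0,0.11,150],[300,70,10,0,0,0.118,150],[335,78,11,0,0,0.118,150]]';python3 -m handwheel '[[15,4,0,0,0,0,150],[20,5,0,0,0,0,150],[20,5,0,0,0,0,150],[20,5,0,0,0,0,150],[20,5,0,0,0,0,150],[20,5,8,0,0,0,150],[20,5,12,0,0,0,150],[20,5,12,0,0,0,150]]'; python3 -c "
from h import *
st();go(613.5,15.3,50,-1.8);s=grab('scene','s18');crop(s,220,150,370,290,4,'s18c')"
```

```text
time_s: 38.1
tool_pos: [0.6089, -0.0008, 0.0834]
orientation: [[0.028, 1.0, 0.001], [1.0, -0.028, 0.002], [0.002, 0.001, -1.0]]
wrist_force: [0.4, 0.5, -2.4]
width: 0.0596
time_s: 38.9
tool_pos: [0.6134, 0.0141, 0.0696]
orientation: [[0.031, 1.0, -0.002], [1.0, -0.031, -0.0], [-0.001, -0.002, -1.0]]
wrist_force: [0.1, 0.2, -1.5]
width: 0.0594
t 38.9 pos [613.4  14.1  69.6] jaw -1.8 tilt [-0.002 -0.   ] F [ 0.1  0.2 -1.5] T [ 0.   -0.08  0.02] w 59.4 q [  4.  52. -17.  98.  24.  33. -29.]
shift [ 1.2  0.1 19.6] rot [-0.002  0.001 -0.   ] dist 20.0 deg 0.1
```

View pics/s18c.png

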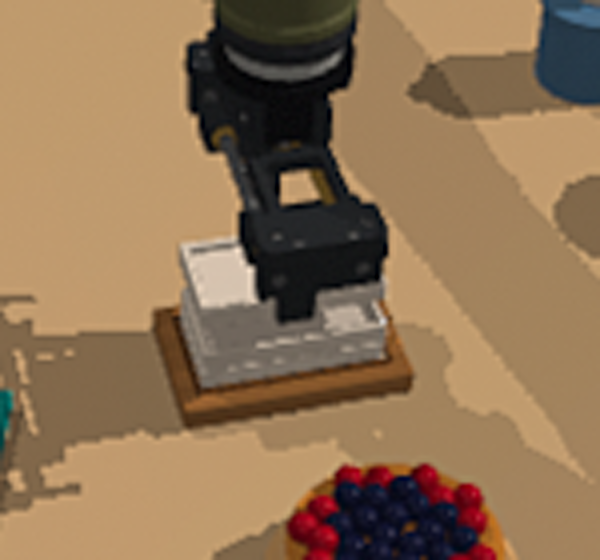

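```bash
python3 -m handwheel '[[1.3,0,4,0,0,0,150],[1.3,0,8,0,0,0,150],[1.3,0,12,0,0,0,150],[1.3,0,15,0,0,0,150],[1.3,0,17,0,0,0,150],[1.3,0,17.5,0,0,0,150],[1.3,0,17.5,0,0,0,150],[1.3,0,17.5,0,0,0,150]]'; python3 -c "
from h import *
st();go(613.5,15.5,49.9,-1.8)"
```

```text
time_s: 39.75
tool_pos: [0.6144, 0.0159, 0.0533]
orientation: [[0.031, 1.0, 0.0], [1.0, -0.031, -0.0], [-0.0, 0.0, -1.0]]
wrist_force: [-0.5, -0.3, -1.5]
width: 0.0595
t 39.75 pos [614.4  15.9  53.3] jaw -1.8 tilt [ 0. -0.] F [-0.5 -0.3 -1.5] T [-0.03 -0.04  0.02] w 59.5 q [  3.  54. -16.  98.  25.  31. -30.]
shift [-0.5 -0.9  3.4] rot [0. 0. 0.] dist 4.0 deg 0.0
```

```bash
python3 -m handwheel '[[-0.4,-0.8,0.5,0,0,0,150],[-0.4,-0.8,1.2,0,0,0,150],[-0.4,-0.8,2.2,0,0,0,150],[-0.4,-0.8,3.2,0,0,0,150],[-0.4,-0.8,3.3,0,0,0,150],[-0.4,-0.8,3.3,0,0,0,150],[-0.4,-0.8,3.3,0,0,0,70],[-0.4,-0.8,3.3,0,0,0,30]]'; python3 -c "
from h import *
st()"; python3 -m handwheel '[[0,0,0,0,0,0,0],[0,0,0,0,0,0,0],[0,0,-4,0,0,0,0],[0,0,-15,0,0,0,0],[0,0,-40,0,0,0,0],[-40,0,-70,0,0,0,0],[-85,-10,-80,0,0,0,0],[-130,-20,-80,0,0,0,0]]'; python3 -m handwheel '[[-45,-15,0,0,0,0,0],[-90,-30,0,0,0,0,0],[-120,-40,0,0,0,0,0],[-120,-40,0,0,0,0,0],[-120,-40,0,0,0,0,0],[-120,-40,0,0,0,0,0],[-120,-40,0,0,0,0,0],[-120,-40,0,0,0,0,0]]'
python3 - <<'E'
from h import *
st();s=grab('scene','s19');crop(s,90,130,350,310,3,'s19c')
t=grab('top','t19');crop(t,180,130,430,290,3,'t19c')
for n,I,p,z in(("top",t,(255,192),.039),("scene",s,(290,228),.039)):
  for c in comps(masks(I)["white"],500):
    if cv2.pointPolygonTest(c,p,False)>=0: sides(n,c,z)
for c in comps(masks(s)["white"],500):
    if 90<cv2.boundingRect(c)[0]<140:print(cv2.boundingRect(c));sides("scene",c,.007)
E
```

```text
time_s: 40.55
tool_pos: [0.6137, 0.0156, 0.0501]
orientation: [[0.031, 1.0, 0.001], [1.0, -0.031, 0.0], [0.0, 0.001, -1.0]]
wrist_force: [-0.2, -0.0, 0.5]
width: 0.0693
t 40.55 pos [613.7  15.6  50.1] jaw -1.8 tilt [0.001 0.   ] F [-0.2 -0.   0.5] T [-0.05 -0.07  0.04] w 69.3 q [  3.  54. -16.  99.  25.  31. -30.]
time_s: 41.35
tool_pos: [0.591, -0.115, 0.133]
orientation: [[0.03, 1.0, 0.006], [1.0, -0.03, -0.001], [-0.001, 0.006, -1.0]]
wrist_force: [0.9, -0.5, 0.0]
width: 0.0881
time_s: 42.15
tool_pos: [0.5463, -0.2309, 0.13]
orientation: [[0.029, 1.0, 0.0], [1.0, -0.029, 0.001], [0.001, 0.0, -1.0]]
wrist_force: [0.0, 0.7, -0.6]
width: 0.088
t 42.15 pos [ 546.3 -230.9  130. ] jaw -1.6 tilt [0.    0.001] F [ 0.   0.7 -0.6] T [-0.01 -0.08  0.02] w 88.0 q [ 31.  47. -22. 100.  26.  38.  -7.]
top z 0.039 ctr [593.1  27.6] size 95.7 129.1 long-side ang [ 0.7 -1.6] short [ 7.3 -3.9]
scene z 0.039 ctr [612.1  15. ] size 97.9 108.5 long-side ang [-1.8 -1. ] short [-36.4  -3. ]
(96, 287, 67, 23)
scene z 0.007 ctr [ 702.1 -369.4] size 59.4 140.5 long-side ang [-15.2 -15.1] short [-15.9 -45.5]
(101, 208, 46, 27)
scene z 0.007 ctr [ 452.9 -364. ] size 61.3 103.5 long-side ang [6.3 5.9] short [5.9 5.1]
```

View pics/s19c.png

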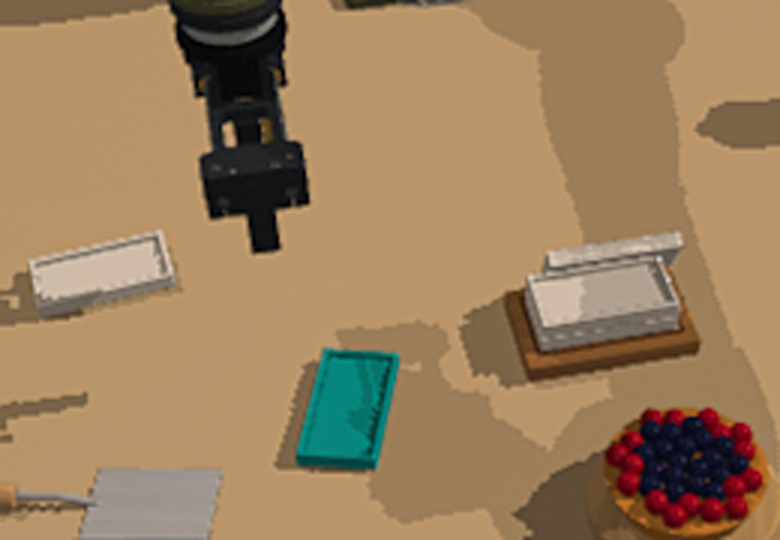

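View pics/t19c.png

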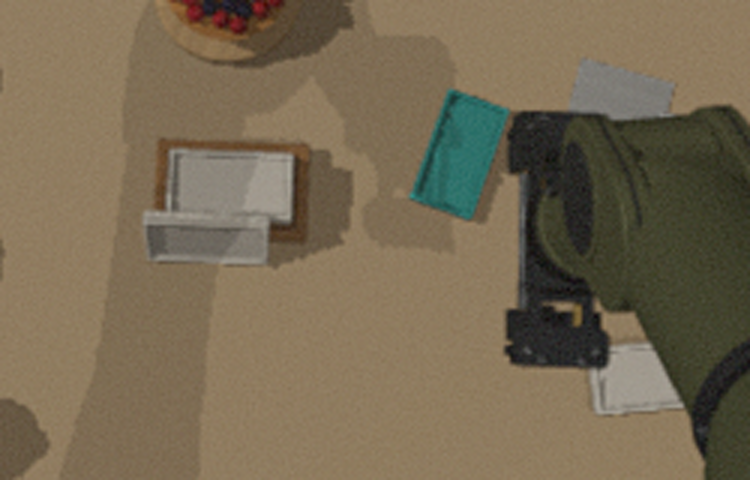

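Run:
```python
from h import *
s=cv2.imread('pics/s19.png');crop(s,250,200,335,265,9,'z1')
t=cv2.imread('pics/t19.png');crop(t,220,165,300,225,9,'z2')
```

```text
(no output)
```

View pics/z1.png

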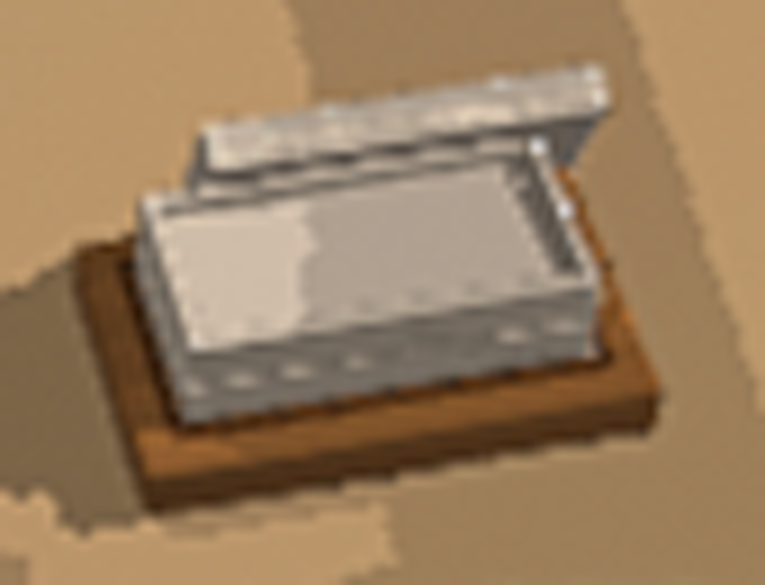

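View pics/z2.png

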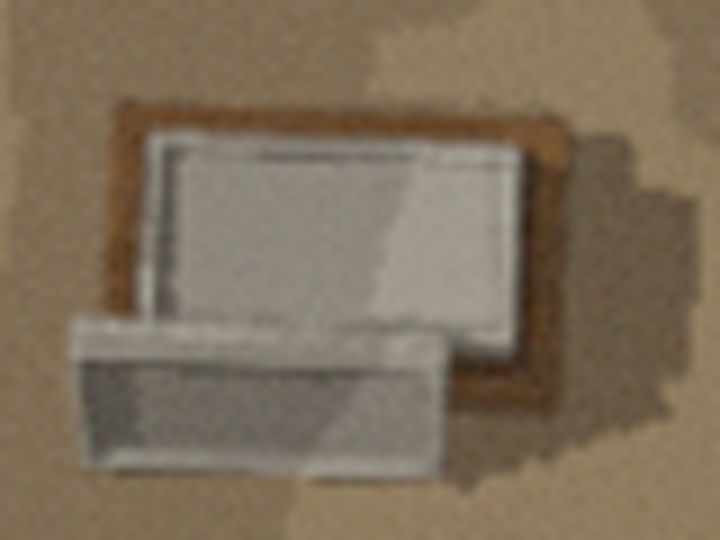

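Run:
```python
from h import *
# z2 crop: px = X/9 + off
def z2(x,y): return (x+.5)/9-.5+220,(y+.5)/9-.5+165
def z1(x,y): return (x+.5)/9-.5+250,(y+.5)/9-.5+200
for l,p in dict(lowL=(88,473),lowR=(440,475),midL=(80,360),midR=(445,362),topL=(70,320),topR=(448,322),pileL=(148,135),pileR=(522,140),pileBR=(518,350),boardR=(552,410)).items():
    print(l,[ (z,(ray("top",z2(*p),z/1000)[0]*1000).round(0)[:2].tolist()) for z in(0,8,18,46,55,65)])
print("scene")
for l,p in dict(topR=(605,68),topL=(205,128),topR2=(605,105),topL2=(205,170),lowR=(575,165),lowL=(190,195),pileBR=(540,143),pileBL=(148,198)).items():
    print(l,[ (z,(ray("scene",z1(*p),z/1000)[0]*1000).round(0)[:2].tolist()) for z in(0,18,46,55,65)])
```

```text
lowL [(0, [547.0, 90.0]), (8, [546.0, 90.0]), (18, [545.0, 89.0]), (46, [542.0, 86.0]), (55, [541.0, 85.0]), (65, [541.0, 84.0])]
lowR [(0, [547.0, -17.0]), (8, [546.0, -17.0]), (18, [546.0, -17.0]), (46, [543.0, -17.0]), (55, [542.0, -17.0]), (65, [541.0, -17.0])]
midL [(0, [581.0, 94.0]), (8, [580.0, 93.0]), (18, [579.0, 92.0]), (46, [576.0, 89.0]), (55, [574.0, 88.0]), (65, [573.0, 87.0])]
midR [(0, [582.0, -18.0]), (8, [581.0, -18.0]), (18, [580.0, -18.0]), (46, [576.0, -18.0]), (55, [575.0, -18.0]), (65, [574.0, -18.0])]
topL [(0, [594.0, 97.0]), (8, [593.0, 96.0]), (18, [591.0, 95.0]), (46, [587.0, 92.0]), (55, [586.0, 91.0]), (65, [585.0, 90.0])]
topR [(0, [594.0, -19.0]), (8, [593.0, -19.0]), (18, [592.0, -19.0]), (46, [588.0, -19.0]), (55, [587.0, -19.0]), (65, [585.0, -19.0])]
pileL [(0, [652.0, 75.0]), (8, [650.0, 74.0]), (18, [648.0, 73.0]), (46, [643.0, 71.0]), (55, [641.0, 70.0]), (65, [639.0, 69.0])]
pileR [(0, [651.0, -41.0]), (8, [650.0, -41.0]), (18, [648.0, -41.0]), (46, [643.0, -40.0]), (55, [641.0, -40.0]), (65, [639.0, -40.0])]
pileBR [(0, [586.0, -40.0]), (8, [
[... 454 characters left out ...]
, [586.0, -19.0])]
topR2 [(0, [536.0, 112.0]), (18, [555.0, 104.0]), (46, [584.0, 93.0]), (55, [594.0, 89.0]), (65, [604.0, 85.0])]
topL2 [(0, [533.0, -5.0]), (18, [552.0, -10.0]), (46, [582.0, -18.0]), (55, [591.0, -20.0]), (65, [602.0, -23.0])]
lowR [(0, [558.0, 95.0]), (18, [576.0, 88.0]), (46, [605.0, 77.0]), (55, [614.0, 74.0]), (65, [625.0, 70.0])]
lowL [(0, [542.0, -12.0]), (18, [561.0, -17.0]), (46, [590.0, -24.0]), (55, [599.0, -27.0]), (65, [610.0, -29.0])]
pileBR [(0, [547.0, 89.0]), (18, [565.0, 82.0]), (46, [594.0, 71.0]), (55, [604.0, 68.0]), (65, [614.0, 64.0])]
pileBL [(0, [540.0, -23.0]), (18, [559.0, -28.0]), (46, [588.0, -35.0]), (55, [598.0, -37.0]), (65, [608.0, -40.0])]
```

```bash
cat >> h.py <<'E'
def gov(x,y,z,T):
    s=status.read_state();R=np.array(s["orientation"]);p=np.array(s["tool_pos"])*1000;T=np.array(T,float)
    d=R.T@(np.array([x,y,z])-p);w=Ro.from_matrix(R.T@T).as_rotvec()
    print("shift",d.round(1),"rot",w.round(3),"deg",np.degrees(np.linalg.norm(w)).round(1))
TT=np.c_[[0,1,0],[.866,0,-.5],[-.5,0,-.866]]
E
python3 - <<'E'
from h import *
st();go(610,83,170,0);gov(610,83,140,TT)
E
```

```text
t 42.25 pos [ 546.1 -231.6  129.9] jaw -1.7 tilt [0. 0.] F [-0.9 -0.2  0.2] T [-0.07 -0.08  0.01] w 88.3 q [ 31.  47. -22. 100.  26.  38.  -7.]
shift [316.3  54.6 -40. ] rot [ 0.    -0.    -0.029] dist 323.0 deg 1.7
shift [316.3  54.6 -10. ] rot [ 0.524 -0.008 -0.029] deg 30.1
```

```bash
python3 -m handwheel '[[40,7,-10,0.06,0,0,60],[80,14,-20,0.12,0,-0.01,120],[120,21,-30,0.18,0,-0.015,165],[160,28,-35,0.25,0,-0.02,165],[200,35,-40,0.32,-0.005,-0.025,165],[240,42,-40,0.4,-0.006,-0.03,165],[280,49,-40,0.47,-0.008,-0.03,165],[316,54.6,-40,0.524,-0.008,-0.03,165]]'; python3 -m handwheel '[[0,0,0,0,0,0,165],[0,0,0,0,0,0,165],[0,0,0,0,0,0,165],[0,0,0,0,0,0,165],[0,0,0,0,0,0,165],[0,0,0,0,0,0,165],[0,0,0,0,0,0,165],[0,0,0,0,0,0,165]]'
python3 - <<'E'
from h import *
st();gov(603,83,92,TT);s=grab('scene','s20');crop(s,220,100,370,260,4,'s20c')
E
```

```text
time_s: 43.05
tool_pos: [0.6103, 0.0845, 0.1696]
orientation: [[-0.001, 0.865, -0.502], [1.0, 0.001, -0.0], [0.001, -0.502, -0.865]]
wrist_force: [0.6, -0.6, -0.4]
width: 0.0311
time_s: 43.85
tool_pos: [0.6101, 0.0815, 0.17]
orientation: [[0.0, 0.866, -0.5], [1.0, -0.0, 0.0], [-0.0, -0.5, -0.866]]
wrist_force: [-0.6, 0.4, -0.8]
width: 0.0314
t 43.85 pos [610.1  81.5 170. ] jaw -0.0 tilt [-0.5  0. ] F [-0.6  0.4 -0.8] T [-0.06 -0.52  0.  ] w 31.4 q [ -1.  60. -23.  62.  11.  89. -21.]
shift [ 1.5 32.9 71.1] rot [-0. -0. -0.] deg 0.0
```

View pics/s20c.png

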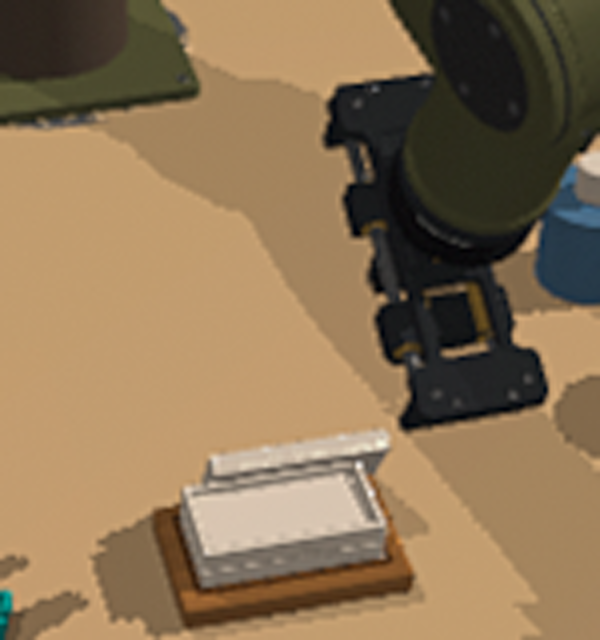

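Reachable. Approach to just above the upper edge.

```bash
python3 -m handwheel '[[1.5,10,12,0,0,0,165],[1.5,22,26,0,0,0,165],[1.5,33,42,0,0,0,165],[1.5,33,56,0,0,0,165],[1.5,33,71,0,0,0,165],[1.5,33,80,0,0,0,165],[1.5,33,80,0,0,0,165],[1.5,33,80,0,0,0,165]]'
python3 - <<'E'
from h import *
st();gov(573,83,40,TT);s=grab('scene','s21');crop(s,240,160,360,260,6,'s21c');t=grab('top','t21');crop(t,210,160,300,230,7,'t21c')
E
```

```text
time_s: 44.7
tool_pos: [0.5988, 0.0832, 0.0837]
orientation: [[0.0, 0.866, -0.501], [1.0, -0.0, 0.0], [0.0, -0.501, -0.866]]
wrist_force: [-0.2, 0.3, -0.1]
width: 0.031
t 44.7 pos [598.8  83.2  83.7] jaw -0.0 tilt [-0.501  0.   ] F [-0.2  0.3 -0.1] T [-0.03 -0.45 -0.06] w 31.0 q [ -0.  65. -22.  67.  13.  80. -21.]
shift [-0.2 -0.4 50.7] rot [-0.001 -0.    -0.   ] deg 0.0
```

View pics/s21c.png

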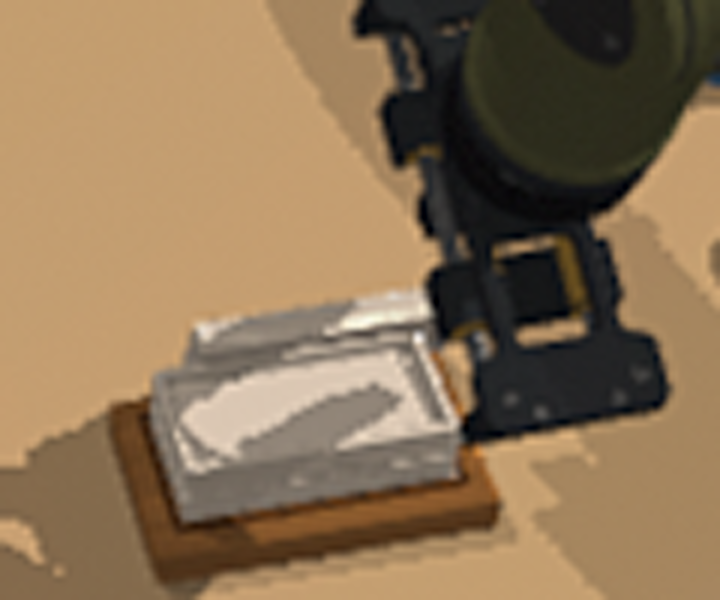

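View pics/t21c.png

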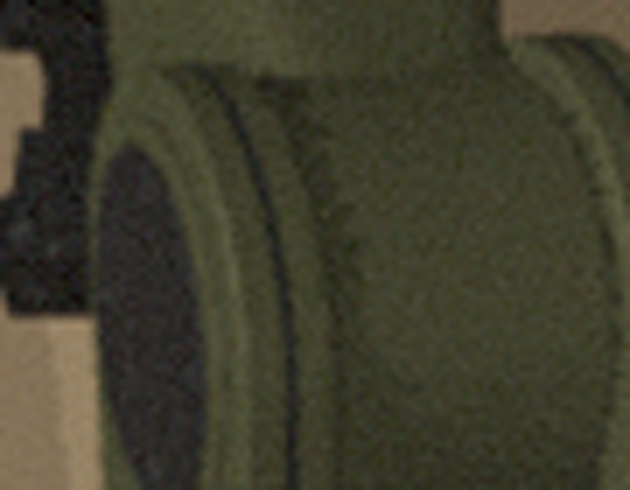

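```bash
python3 -m handwheel '[[0,0,6,0,0,0,165],[0,0,12,0,0,0,165],[0,0,18,0,0,0,165],[0,0,24,0,0,0,165],[0,0,29,0,0,0,165],[0,0,33,0,0,0,165],[0,0,35,0,0,0,165],[0,0,35,0,0,0,165]]'
python3 - <<'E'
from h import *
st();gov(573,83,40,TT);s=grab('scene','s22');crop(s,240,160,360,260,6,'s22c')
E
```

```text
time_s: 45.6
tool_pos: [0.5809, 0.0835, 0.0536]
orientation: [[0.0, 0.866, -0.501], [1.0, 0.0, 0.0], [0.0, -0.501, -0.866]]
wrist_force: [-0.8, 1.0, -0.3]
width: 0.0308
t 45.6 pos [580.9  83.5  53.6] jaw 0.0 tilt [-0.501  0.   ] F [-0.8  1.  -0.3] T [ 0.16 -0.62 -0.05] w 30.8 q [ -0.  66. -22.  71.  13.  75. -22.]
shift [-0.6 -0.  15.7] rot [-0.001 -0.     0.   ] deg 0.0
```

View pics/s22c.png

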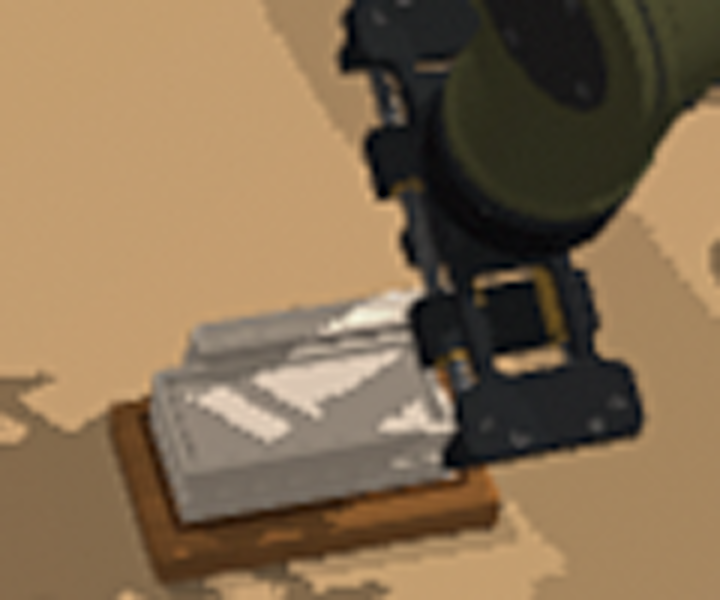

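```bash
python3 -m handwheel '[[0,0,3,0,0,0,165],[0,0,6,0,0,0,165],[0,0,9,0,0,0,165],[0,0,12,0,0,0,165],[0,0,14,0,0,0,165],[0,0,14,0,0,0,165],[0,0,14,0,0,0,165],[0,0,14,0,0,0,165]]'; python3 -c "
from h import *
st()"
```

```text
time_s: 46.45
tool_pos: [0.5738, 0.083, 0.0415]
orientation: [[0.0, 0.865, -0.501], [1.0, -0.0, -0.0], [-0.0, -0.501, -0.865]]
wrist_force: [-0.7, 1.1, 0.1]
width: 0.0314
t 46.45 pos [573.8  83.   41.5] jaw -0.0 tilt [-0.501 -0.   ] F [-0.7  1.1  0.1] T [ 0.13 -0.55 -0.02] w 31.4 q [ -0.  67. -22.  72.  14.  74. -22.]
```

```bash
python3 -m handwheel '[[0,0,0,0,0,0,190],[0,0,0,0,0,0,215],[0,0,0,0,0,0,240],[0,0,0,0,0,0,240],[0,0,0,0,0,0,240],[0,0,0,0,0,0,240],[0,0,0,0,0,0,240],[0,0,0,0,0,0,240]]'; python3 -c "
from h import *
st();s=grab('scene','s23');crop(s,240,160,360,260,6,'s23c')"
```

```text
time_s: 47.25
tool_pos: [0.574, 0.083, 0.0417]
orientation: [[0.0, 0.866, -0.501], [1.0, -0.0, -0.0], [-0.0, -0.501, -0.866]]
wrist_force: [-0.8, -0.3, 0.3]
width: 0.0136
t 47.25 pos [574.   83.   41.7] jaw -0.0 tilt [-0.501 -0.   ] F [-0.8 -0.3  0.3] T [-0.1  -0.32 -0.16] w 13.6 q [ -0.  67. -22.  72.  14.  74. -22.]
```

View pics/s23c.png

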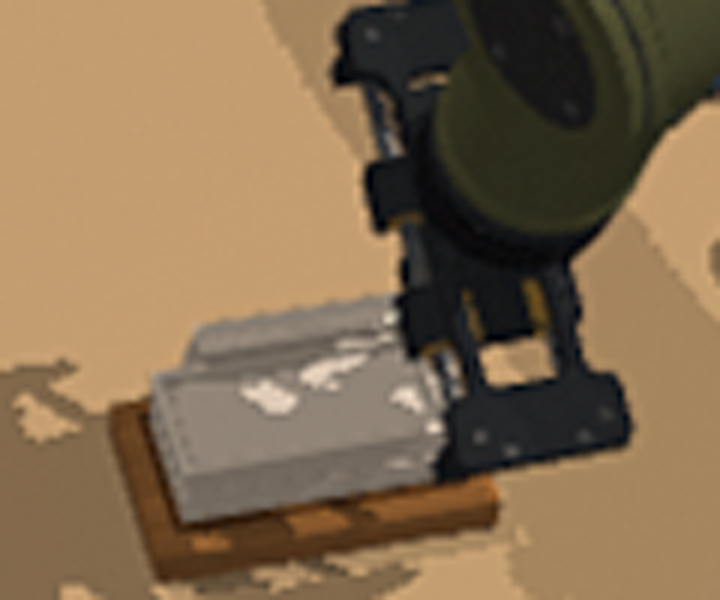

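```bash
python3 -m handwheel '[[0,-2,0,0,0,0,240],[0,-6,0,0,0,0,240],[0,-12,0,0,0,0,240],[0,-22,0,0,0,0,240],[0,-34,-5,0,0,0,240],[0,-46,-20,0,0,0,240],[0,-55,-40,0,0,0,240],[0,-60,-50,0,0,0,240]]'; python3 -c "
from h import *
st();s=grab('scene','s24');crop(s,220,110,360,260,5,'s24c');t=grab('top','t24');crop(t,180,160,300,250,6,'t24c')"
```

```text
time_s: 48.1
tool_pos: [0.5484, 0.0837, 0.1179]
orientation: [[0.0, 0.868, -0.497], [1.0, 0.0, 0.001], [0.001, -0.497, -0.868]]
wrist_force: [0.5, 0.1, -1.8]
width: 0.0137
t 48.1 pos [548.4  83.7 117.9] jaw 0.0 tilt [-0.497  0.001] F [ 0.5  0.1 -1.8] T [ 0.08 -0.8  -0.01] w 13.7 q [  1.  59. -24.  78.  12.  75. -23.]
```

View pics/s24c.png

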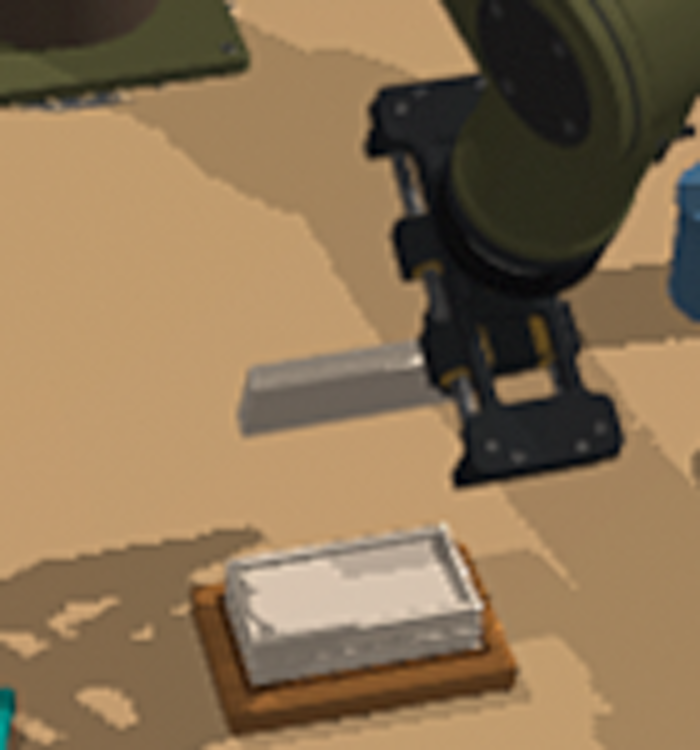

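View pics/t24c.png

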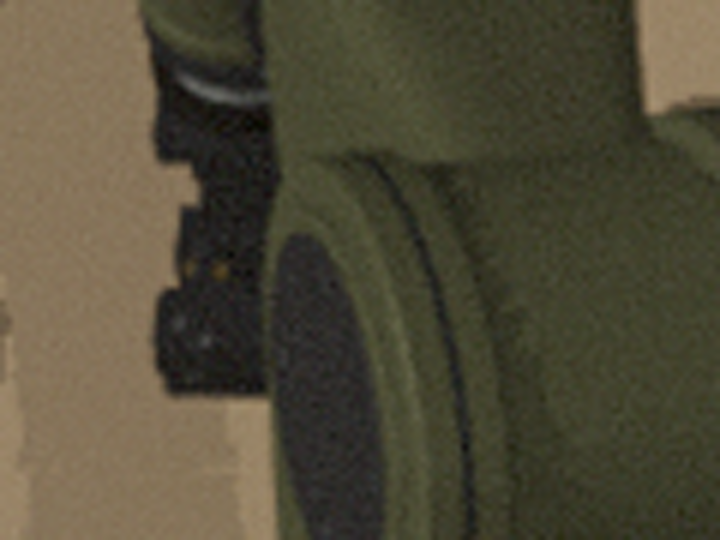

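```bash
python3 -c "
from h import *
gov(500,180,60,TT)"
```

```text
shift [ 96.3 -13.9  74. ] rot [ 0.004 -0.001 -0.   ] deg 0.3
```

```bash
python3 -m handwheel '[[12,-3,6,0,0,0,240],[32,-6,20,0,0,0,240],[55,-10,38,0,0,0,240],[78,-14,56,0,0,0,240],[96,-14,70,0.004,0,0,240],[96,-14,74,0.004,0,0,240],[96,-14,74,0.004,0,0,240],[96,-14,74,0.004,0,0,240]]'; python3 -c "
from h import *
st();gov(500,180,42.2,TT)"
```

```text
time_s: 49.0
tool_pos: [0.4991, 0.1775, 0.0577]
orientation: [[0.002, 0.864, -0.503], [1.0, -0.003, -0.0], [-0.002, -0.503, -0.864]]
wrist_force: [0.6, -0.4, -1.3]
width: 0.0138
t 49.0 pos [499.1 177.5  57.7] jaw -0.2 tilt [-0.503 -0.   ] F [ 0.6 -0.4 -1.3] T [ 0.06 -0.75  0.07] w 13.8 q [ -7.  62. -24.  84.  10.  65. -31.]
shift [ 2.5  8.6 13. ] rot [-0.003  0.    -0.003] deg 0.2
```

```bash
python3 -m handwheel '[[1,1.5,2.5,0,0,0,240],[2,3,5,0,0,0,240],[2,4.5,7.8,0,0,0,240],[2,6,10.4,0,0,0,240],[2,7,12,0,0,0,240],[2,7.5,13,0,0,0,240],[2,7.5,13,0,0,0,240],[2,7.5,13,0,0,0,240]]'; python3 -c "
from h import *
st();s=grab('scene','s25');crop(s,260,110,400,260,5,'s25c')"
```

```text
time_s: 49.8
tool_pos: [0.498, 0.1813, 0.0429]
orientation: [[0.0, 0.864, -0.504], [1.0, -0.0, 0.0], [0.0, -0.504, -0.864]]
wrist_force: [0.3, 0.1, -1.4]
width: 0.0136
t 49.8 pos [498.  181.3  42.9] jaw -0.0 tilt [-0.504  0.   ] F [ 0.3  0.1 -1.4] T [-0.01 -0.71 -0.01] w 13.6 q [ -7.  63. -24.  84.  11.  64. -31.]
```

View pics/s25c.png

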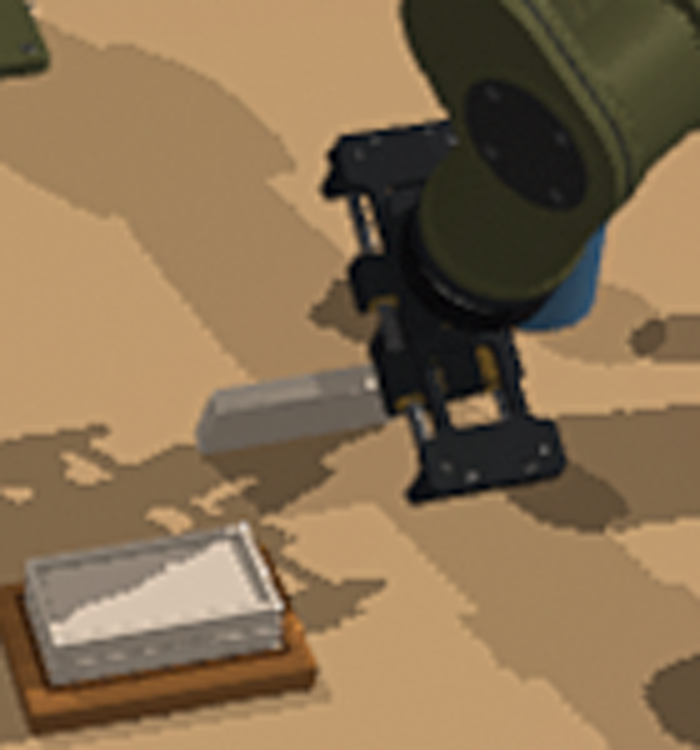

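```bash
python3 -m handwheel '[[0,0,0,0,0,0,200],[0,0,0,0,0,0,180],[0,0,0,0,0,0,160],[0,0,0,0,0,0,140],[0,0,0,0,0,0,120],[0,0,0,0,0,0,100],[0,0,0,0,0,0,80],[0,0,0,0,0,0,80]]'; python3 -c "
from h import *
st();s=grab('scene','s26');crop(s,260,110,400,260,5,'s26c')"
```

```text
time_s: 50.65
tool_pos: [0.498, 0.1812, 0.0428]
orientation: [[0.0, 0.864, -0.504], [1.0, -0.0, 0.0], [-0.0, -0.504, -0.864]]
wrist_force: [0.1, 0.1, -0.6]
width: 0.0604
t 50.65 pos [498.  181.2  42.8] jaw -0.0 tilt [-0.504  0.   ] F [ 0.1  0.1 -0.6] T [-0.07 -0.58  0.01] w 60.4 q [ -7.  63. -24.  84.  11.  64. -31.]
```

View pics/s26c.png

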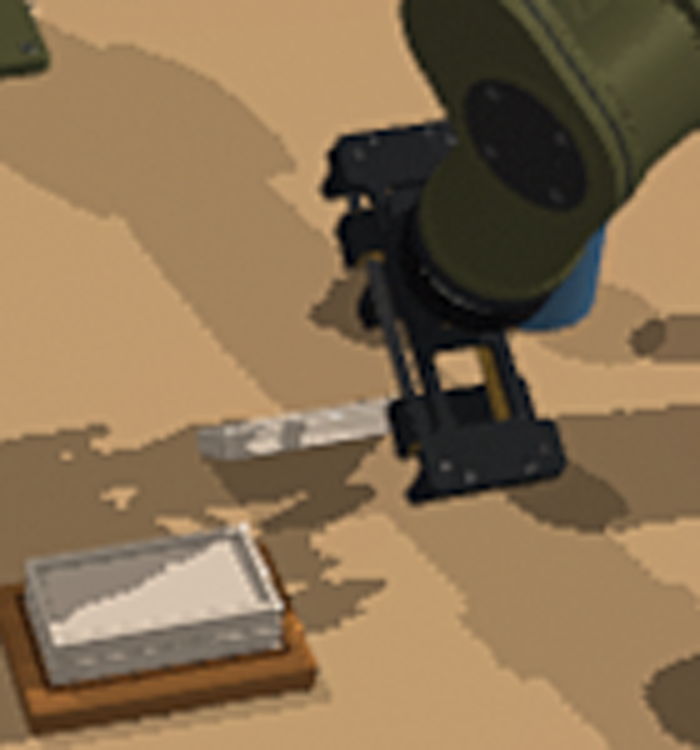

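```bash
python3 -m handwheel '[[5,0,0,0,0,0,80],[12,0,0,0,0,0,80],[20,0,0,0,0,0,80],[30,0,0,0,0,0,80],[40,0,0,0,0,0,80],[50,0,0,0,0,0,80],[50,-10,-20,0,0,0,80],[50,-30,-52,0,0,0,80]]'; python3 -c "
from h import *
st();s=grab('scene','s27');crop(s,240,110,400,260,5,'s27c')"
```

```text
time_s: 51.5
tool_pos: [0.4967, 0.2314, 0.1016]
orientation: [[-0.001, 0.862, -0.508], [1.0, -0.0, -0.002], [-0.002, -0.508, -0.862]]
wrist_force: [-0.6, 0.2, 0.4]
width: 0.0604
t 51.5 pos [496.7 231.4 101.6] jaw -0.0 tilt [-0.508 -0.002] F [-0.6  0.2  0.4] T [-0.05 -0.54  0.04] w 60.4 q [-11.  60. -25.  81.   8.  70. -34.]
```

View pics/s27c.png

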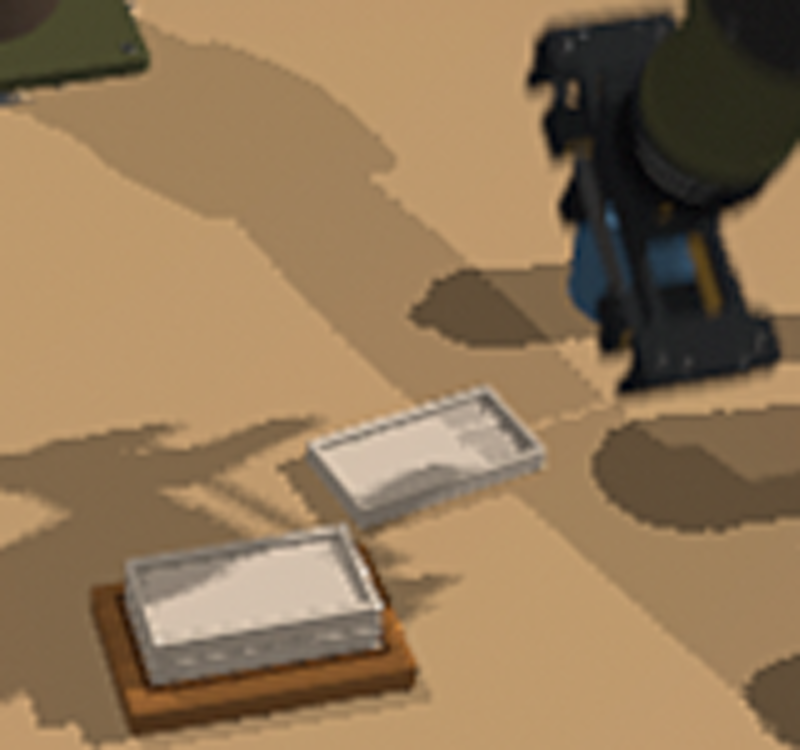

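```bash
python3 -c "
from h import *
st();go(470,-60,170,0)"
```

```text
t 51.55 pos [499.6 233.8 108.6] jaw 0.1 tilt [-0.5    0.003] F [0.2 0.9 3. ] T [ 0.02 -0.44 -0.04] w 60.5 q [-11.  59. -26.  81.   8.  70. -34.]
shift [-293.5  -56.9  -39.3] rot [-0.524 -0.004  0.001] dist 302.0 deg 30.0
```

```bash
python3 -m handwheel '[[0,-20,-40,-0.05,0,0,40],[-30,-35,-60,-0.12,0,0,0],[-75,-40,-60,-0.2,0,0,0],[-120,-45,-55,-0.3,0,0,0],[-165,-50,-50,-0.4,0,0,0],[-210,-55,-45,-0.5,0,0,0],[-255,-57,-40,-0.524,0,0,0],[-293,-57,-39,-0.524,0,0,0]]'; python3 -m handwheel '[[-40,-20,0,0,0,0,0],[-80,-40,0,0,0,0,0],[-120,-50,0,0,0,0,0],[-120,-50,0,0,0,0,0],[-120,-50,0,0,0,0,0],[-120,-50,0,0,0,0,0],[-120,-50,0,0,0,0,0],[-120,-50,0,0,0,0,0]]'
python3 - <<'E'
from h import *
st();s=grab('scene','s28');t=grab('top','t28');crop(t,80,120,330,290,3,'t28c')
for c in comps(masks(t)["white"],500):
    b=cv2.boundingRect(c)
    if 150<b[1]<280 and 150<b[0]: print(b);sides("top",c,.007);sides("top",c,.032)
for c in comps(masks(s)["white"],500):
    b=cv2.boundingRect(c)
    if 150<b[1]<280 and 250<b[0]<400: print(b);sides("scene",c,.007);sides("scene",c,.032)
E
```

```text
time_s: 52.35
tool_pos: [0.4664, -0.0635, 0.1657]
orientation: [[-0.0, 1.0, -0.005], [1.0, 0.0, -0.001], [-0.001, -0.005, -1.0]]
wrist_force: [0.9, -0.5, -0.2]
width: 0.0883
time_s: 53.15
tool_pos: [0.4192, -0.1804, 0.1656]
orientation: [[-0.003, 1.0, -0.004], [1.0, 0.003, 0.0], [0.0, -0.004, -1.0]]
wrist_force: [0.5, 0.4, -0.7]
width: 0.0884
t 53.15 pos [ 419.2 -180.4  165.6] jaw 0.1 tilt [-0.004  0.   ] F [ 0.5  0.4 -0.7] T [-0.03 -0.06  0.04] w 88.4 q [ 31.  36. -22. 122.  28.  27. -11.]
(188, 219, 44, 28)
top z 0.007 ctr [504.2 142.4] size 57.2 108.0 long-side ang [10.5 11. ] short [13.8 10.5]
top z 0.032 ctr [502.8 138.7] size 55.8 105.6 long-side ang [10.6 11. ] short [13.8 10.5]
(236, 180, 42, 24)
top z 0.007 ctr [617.2  15.7] size 59.6 110.6 long-side ang [ 0.7 -1.7] short [-1.6  0.5]
top z 0.032 ctr [613.2  14.8] size 58.3 108.1 long-side ang [ 0.7 -1.7] short [-1.6  0.5]
(266, 216, 49, 30)
scene z 0.007 ctr [592.1  24. ] size 76.8 111.4 long-side ang [-1.3 -1.2] short [-2.7 -3.2]
scene z 0.032 ctr [616.9  16.1] size 75.0 108.2 long-side ang [-1.4 -1.5] short [-2.7 -3.2]
(302, 188, 46, 26)
scene z 0.007 ctr [509.1 141.5] size 60.4 107.6 long-side ang [10.5 10.2] short [11.7 10.2]
scene z 0.032 ctr [536.4 130.4] size 58.7 104.5 long-side ang [10.7 10.2] short [11.7 10.2]
```

View pics/t28c.png

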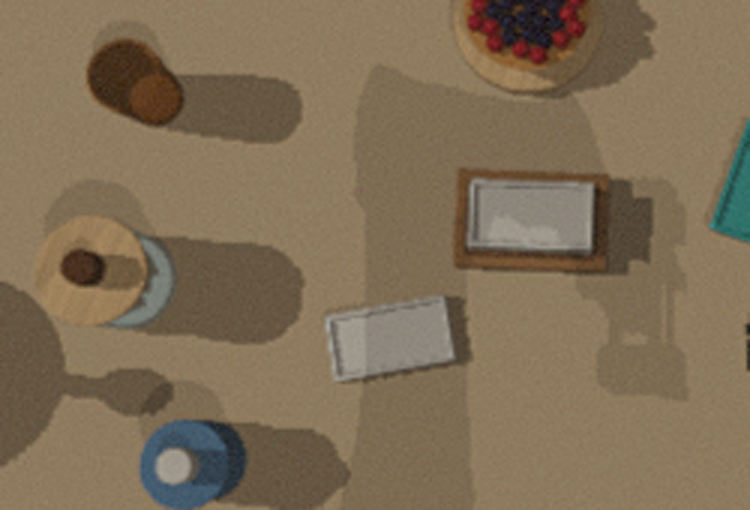

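```bash
python3 -c "
from h import *
go(504.2,142.3,70,10.7)"
```

```text
shift [323.   86.1  95.3] rot [-0.004 -0.001 -0.185] dist 348.0 deg 10.6
```

```bash
python3 -m handwheel '[[40,11,2,0,0,-0.02,0],[85,23,5,0,0,-0.05,0],[130,35,10,0,0,-0.08,0],[175,47,20,0,0,-0.1,0],[220,59,35,0,0,-0.13,0],[265,71,55,0,0,-0.16,0],[305,82,80,0,0,-0.185,0],[323,86,95,0,0,-0.185,0]]'; python3 -m handwheel '[[0,0,0,0,0,0,0],[0,0,0,0,0,0,0],[0,0,0,0,0,0,0],[0,0,0,0,0,0,0],[0,0,0,0,0,0,0],[0,0,0,0,0,0,0],[0,0,0,0,0,0,0],[0,0,0,0,0,0,0]]'; python3 -c "
from h import *
st();go(504.2,142.3,4,10.7);s=grab('scene','s29');crop(s,240,110,400,260,5,'s29c')"
```

```text
time_s: 54.05
tool_pos: [0.5046, 0.1475, 0.0688]
orientation: [[-0.19, 0.982, -0.003], [0.982, 0.19, 0.004], [0.004, -0.002, -1.0]]
wrist_force: [-0.1, -0.2, 0.0]
width: 0.0883
time_s: 54.85
tool_pos: [0.5043, 0.1411, 0.0703]
orientation: [[-0.183, 0.983, -0.004], [0.983, 0.183, 0.0], [0.001, -0.004, -1.0]]
wrist_force: [-0.5, -0.5, -0.1]
width: 0.0882
t 54.85 pos [504.3 141.1  70.3] jaw 10.6 tilt [-0.004  0.   ] F [-0.5 -0.5 -0.1] T [-0.07 -0.07 -0.01] w 88.2 q [-12.  48. -14. 114.  29.  21. -38.]
shift [ 1.1  0.4 66.3] rot [-0.004 -0.001 -0.002] dist 66.0 deg 0.3
```

View pics/s29c.png

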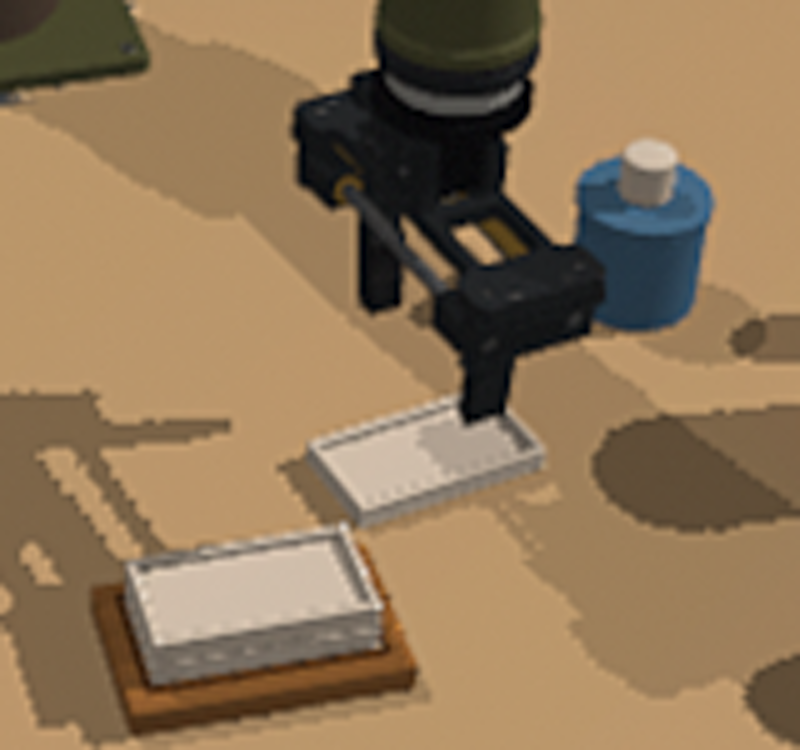

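```bash
python3 -m handwheel '[[0.8,0.3,14,-0.004,0,0,0],[0.8,0.3,28,-0.004,0,0,0],[0.8,0.3,42,-0.004,0,0,0],[0.8,0.3,54,-0.004,0,0,0],[0.8,0.3,62,-0.004,0,0,0],[0.8,0.3,66,-0.004,0,0,0],[0.8,0.3,66,-0.004,0,0,0],[0.8,0.3,66,-0.004,0,0,0]]'; python3 -c "
from h import *
st();go(504.2,142.3,4,10.7)"
```

```text
time_s: 55.7
tool_pos: [0.5044, 0.1421, 0.0044]
orientation: [[-0.184, 0.983, 0.0], [0.983, 0.184, 0.001], [0.001, 0.001, -1.0]]
wrist_force: [0.1, 0.0, -0.6]
width: 0.0881
t 55.7 pos [504.4 142.1   4.4] jaw 10.6 tilt [0.    0.001] F [ 0.1  0.  -0.6] T [-0.06 -0.09 -0.03] w 88.1 q [-16.  55.  -8. 115.  32.  12. -41.]
shift [ 0.2 -0.1  0.4] rot [ 0.001 -0.001 -0.002] dist 1.0 deg 0.1
```

```bash
python3 -m handwheel '[[0,0,0.4,0,0,0,0],[0,0,0.4,0,0,0,60],[0,0,0.4,0,0,0,100],[0,0,0.4,0,0,0,150],[0,0,0.4,0,0,0,150],[0,0,0.4,0,0,0,150],[0,0,0.4,0,0,0,150],[0,0,0.4,0,0,0,150]]'; python3 -c "
from h import *
st()"; python3 -m handwheel '[[0,0,0,0,0,0,150],[0,0,-3,0,0,0,150],[0,0,-12,0,0,0,150],[0,0,-26,0,0,0,150],[0,0,-42,0,0,0,150],[0,0,-60,0,0,0,150],[0,0,-80,0,0,0,150],[0,0,-85,0,0,0,150]]'; python3 -c "
from h import *
st();go(613.5,15.5,78,-1.8)"
```

```text
time_s: 56.5
tool_pos: [0.5043, 0.1421, 0.0039]
orientation: [[-0.184, 0.983, 0.0], [0.983, 0.184, 0.001], [0.001, 0.0, -1.0]]
wrist_force: [-0.8, 0.4, 1.6]
width: 0.0596
t 56.5 pos [504.3 142.1   3.9] jaw 10.6 tilt [0.    0.001] F [-0.8  0.4  1.6] T [-0.01 -0.15 -0.01] w 59.6 q [-16.  55.  -8. 115.  32.  12. -41.]
time_s: 57.3
tool_pos: [0.505, 0.1422, 0.0908]
orientation: [[-0.183, 0.983, 0.003], [0.983, 0.183, 0.002], [0.001, 0.003, -1.0]]
wrist_force: [-0.7, -0.2, -1.7]
width: 0.0599
t 57.3 pos [505.  142.2  90.8] jaw 10.6 tilt [0.003 0.002] F [-0.7 -0.2 -1.7] T [-0.02 -0.12  0.01] w 59.9 q [-11.  46. -15. 114.  28.  24. -38.]
shift [-144.5   83.4   12.9] rot [ 0.003 -0.002  0.216] dist 167.0 deg 12.4
```

```bash
python3 -m handwheel '[[-15,8,0,0,0,0.02,150],[-40,23,1,0,0,0.06,150],[-70,40,3,0,0,0.1,150],[-100,57,5,0,0,0.15,150],[-130,75,8,0,0,0.19,150],[-144,83,12,0,0,0.216,150],[-144,83,13,0.003,0,0.216,150],[-144,83,13,0.003,0,0.216,150]]'; python3 -m handwheel '[[0,0,0,0,0,0,150],[0,0,0,0,0,0,150],[0,0,0,0,0,0,150],[0,0,4,0,0,0,150],[0,0,8,0,0,0,150],[0,0,8,0,0,0,150],[0,0,8,0,0,0,150],[0,0,8,0,0,0,150]]'; python3 -c "
from h import *
st();go(613.6,15.3,50,-1.8);s=grab('scene','s30');crop(s,220,150,370,290,4,'s30c')"
```

```text
time_s: 58.1
tool_pos: [0.611, 0.0164, 0.075]
orientation: [[0.03, 1.0, -0.005], [1.0, -0.03, 0.001], [0.001, -0.005, -1.0]]
wrist_force: [-0.4, 0.6, -2.1]
width: 0.0597
time_s: 58.9
tool_pos: [0.6122, 0.0157, 0.0677]
orientation: [[0.031, 1.0, -0.003], [1.0, -0.031, 0.001], [0.0, -0.003, -1.0]]
wrist_force: [0.4, -0.9, -1.4]
width: 0.0598
t 58.9 pos [612.2  15.7  67.7] jaw -1.8 tilt [-0.003  0.001] F [ 0.4 -0.9 -1.4] T [-0.08 -0.03 -0.01] w 59.8 q [  4.  53. -17.  98.  25.  33. -30.]
shift [-0.4  1.5 17.7] rot [-0.003 -0.     0.   ] dist 18.0 deg 0.2
```

View pics/s30c.png

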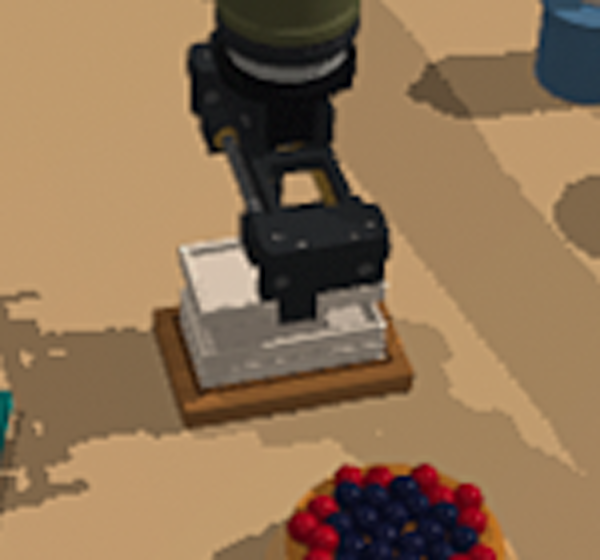

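```bash
python3 -m handwheel '[[-0.4,1.4,4,-0.003,0,0,150],[-0.4,1.4,8,-0.003,0,0,150],[-0.4,1.4,12,-0.003,0,0,150],[-0.4,1.4,15,-0.003,0,0,150],[-0.4,1.4,15.8,-0.003,0,0,150],[-0.4,1.4,15.8,-0.003,0,0,150],[-0.4,1.4,15.8,-0.003,0,0,150],[-0.4,1.4,15.8,-0.003,0,0,150]]'; python3 -c "
from h import *
st();go(613.5,15.3,50,-1.8)"
```

```text
time_s: 59.75
tool_pos: [0.6136, 0.0153, 0.052]
orientation: [[0.031, 1.0, 0.0], [1.0, -0.031, 0.0], [0.0, 0.0, -1.0]]
wrist_force: [0.6, 0.1, -1.6]
width: 0.0599
t 59.75 pos [613.6  15.3  52. ] jaw -1.8 tilt [0. 0.] F [ 0.6  0.1 -1.6] T [-0.03 -0.13  0.04] w 59.9 q [  3.  54. -16.  98.  26.  31. -31.]
shift [-0.  -0.1  2. ] rot [ 0. -0.  0.] dist 2.0 deg 0.0
```

```bash
python3 -m handwheel '[[0,0,0.7,0,0,0,150],[0,0,1.4,0,0,0,150],[0,0,1.9,0,0,0,150],[0,0,1.9,0,0,0,150],[0,0,1.9,0,0,0,70],[0,0,1.9,0,0,0,30],[0,0,1.9,0,0,0,0],[0,0,1.9,0,0,0,0]]'; python3 -c "
from h import *
st()"; python3 -m handwheel '[[0,0,0,0,0,0,0],[0,0,-4,0,0,0,0],[0,0,-12,0,0,0,0],[0,0,-25,0,0,0,0],[0,0,-45,0,0,0,0],[0,0,-65,0,0,0,0],[-20,0,-80,0,0,0,0],[-60,0,-80,0,0,0,0]]'; python3 -c "
from h import *
st();s=grab('scene','s31');crop(s,220,150,370,290,4,'s31c')"
```

```text
time_s: 60.55
tool_pos: [0.6136, 0.0153, 0.0501]
orientation: [[0.031, 1.0, 0.0], [1.0, -0.031, 0.0], [0.0, 0.0, -1.0]]
wrist_force: [-0.4, 1.0, 0.1]
width: 0.086
t 60.55 pos [613.6  15.3  50.1] jaw -1.8 tilt [0. 0.] F [-0.4  1.   0.1] T [-0.01 -0.09  0.05] w 86.0 q [  3.  54. -16.  99.  26.  31. -31.]
time_s: 61.35
tool_pos: [0.6142, -0.0401, 0.134]
orientation: [[0.024, 1.0, 0.007], [1.0, -0.024, 0.004], [0.005, 0.007, -1.0]]
wrist_force: [0.6, -0.2, 0.4]
width: 0.0883
t 61.35 pos [614.2 -40.1 134. ] jaw -1.4 tilt [0.007 0.004] F [ 0.6 -0.2  0.4] T [-0.07 -0.16  0.  ] w 88.3 q [ 11.  47. -21.  97.  23.  40. -23.]
```

View pics/s31c.png

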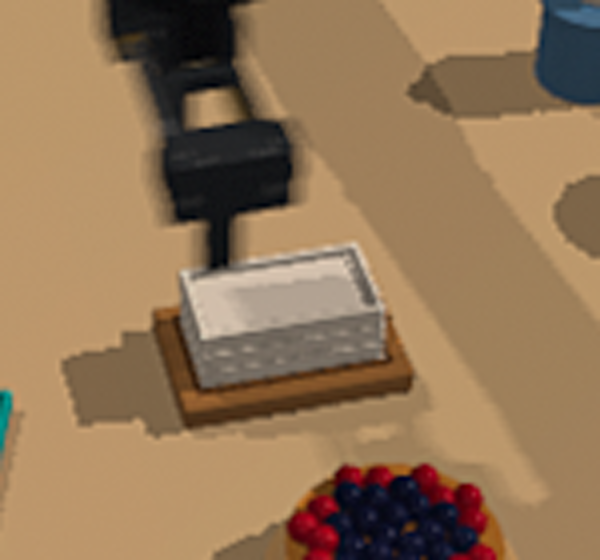

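```bash
python3 -c "
from h import *
st();go(448.4,-365.9,90,5.8)"
```

```text
t 61.4 pos [612.3 -54.4 132.2] jaw -2.2 tilt [ 0.003 -0.007] F [-0.9 -6.6 -1.5] T [-0.51 -0.06 -0.02] w 88.2 q [ 12.  47. -20.  97.  24.  40. -23.]
shift [-317.2 -152.2   44. ] rot [ 0.002  0.007 -0.139] dist 355.0 deg 8.0
```

```bash
python3 -m handwheel '[[-25,-12,0,0,0,-0.02,0],[-65,-31,2,0,0,-0.04,0],[-110,-53,5,0,0,-0.06,0],[-155,-74,10,0,0,-0.08,0],[-200,-96,15,0,0,-0.1,0],[-245,-118,22,0,0,-0.12,0],[-290,-139,32,0,0,-0.13,0],[-315,-152,42,0,0,-0.135,0]]'; python3 -m handwheel '[[0,0,0,0,0,0,0],[0,0,0,0,0,0,0],[0,0,0,0,0,0,0],[0,0,0,0,0,0,0],[0,0,0,0,0,0,0],[0,0,0,0,0,0,0],[0,0,0,0,0,0,0],[0,0,0,0,0,0,0]]'
python3 - <<'E'
from h import *
st();go(448.4,-365.9,4,5.8);s=grab('scene','s32');crop(s,60,130,360,310,2.6,'s32c')
for c in comps(masks(s)["white"],300):
    b=cv2.boundingRect(c)
    if 90<b[0]<150 and b[1]>190: print(b)
E
```

```text
time_s: 62.2
tool_pos: [0.4469, -0.3598, 0.0883]
orientation: [[-0.098, 0.995, -0.001], [0.995, 0.098, -0.003], [-0.003, -0.002, -1.0]]
wrist_force: [0.2, 0.0, -0.7]
width: 0.0883
time_s: 63.0
tool_pos: [0.4499, -0.3547, 0.0879]
orientation: [[-0.104, 0.995, -0.0], [0.995, 0.104, 0.0], [0.0, -0.0, -1.0]]
wrist_force: [-0.2, 0.9, -0.3]
width: 0.088
t 63.0 pos [ 449.9 -354.7   87.9] jaw 6.0 tilt [-0.  0.] F [-0.2  0.9 -0.3] T [ 0.01 -0.09  0.03] w 88.0 q [ 47.  49. -23. 105.  34.  32.   8.]
shift [-11.   -2.7  83.9] rot [-0.    -0.     0.003] dist 85.0 deg 0.2
(96, 287, 67, 23)
(101, 208, 46, 27)
```

View pics/s32c.png

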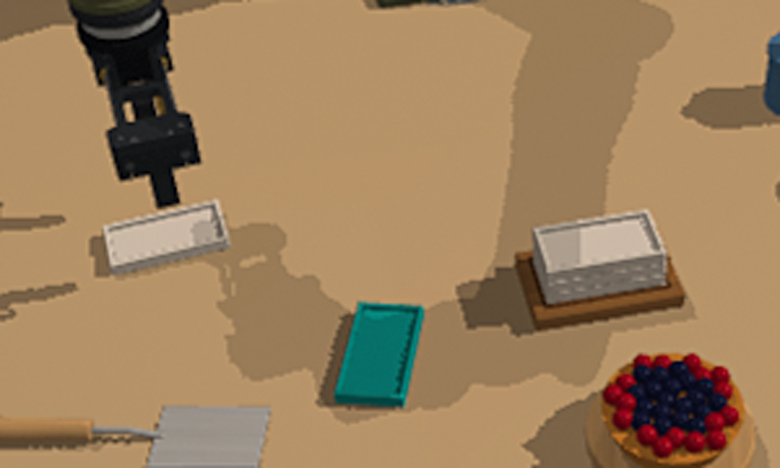

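Dish A has the same box (101,208,46,27) as before. Descend.

```bash
python3 -m handwheel '[[-6,-2,15,0,0,0,0],[-11,-2.7,30,0,0,0.003,0],[-11,-2.7,45,0,0,0.003,0],[-11,-2.7,60,0,0,0.003,0],[-11,-2.7,72,0,0,0.003,0],[-11,-2.7,81,0,0,0.003,0],[-11,-2.7,84,0,0,0.003,0],[-11,-2.7,84,0,0,0.003,0]]'; python3 -c "
from h import *
st();go(448.4,-365.9,4,5.8)"
```

```text
time_s: 63.85
tool_pos: [0.4483, -0.3657, 0.0035]
orientation: [[-0.101, 0.995, -0.0], [0.995, 0.101, 0.001], [0.001, -0.0, -1.0]]
wrist_force: [-0.3, 0.2, 0.1]
width: 0.0881
t 63.85 pos [ 448.3 -365.7    3.5] jaw 5.8 tilt [-0.     0.001] F [-0.3  0.2  0.1] T [-0.02 -0.1  -0.  ] w 88.1 q [ 45.  57. -17. 105.  38.  24.   5.]
shift [-0.2  0.1 -0.5] rot [-0.    -0.001 -0.   ] dist 1.0 deg 0.0
```

```bash
python3 -m handwheel '[[0,0,-0.3,0,0,0,0],[0,0,-0.3,0,0,0,60],[0,0,-0.3,0,0,0,100],[0,0,-0.3,0,0,0,150],[0,0,-0.3,0,0,0,150],[0,0,-0.3,0,0,0,150],[0,0,-0.3,0,0,0,150],[0,0,-0.3,0,0,0,150]]'; python3 -c "
from h import *
st()"; python3 -m handwheel '[[0,0,0,0,0,0,150],[0,0,-3,0,0,0,150],[0,0,-12,0,0,0,150],[0,0,-26,0,0,0,150],[0,0,-44,0,0,0,150],[0,0,-64,0,0,0,150],[0,0,-86,0,0,0,150],[0,0,-105,0,0,0,150]]'; python3 -c "
from h import *
st();go(613.5,15.3,100,-1.8)"
```

```text
time_s: 64.65
tool_pos: [0.4486, -0.3661, 0.0044]
orientation: [[-0.101, 0.995, 0.001], [0.995, 0.101, 0.0], [0.0, 0.001, -1.0]]
wrist_force: [0.3, -0.1, 2.7]
width: 0.0592
t 64.65 pos [ 448.6 -366.1    4.4] jaw 5.8 tilt [0.001 0.   ] F [ 0.3 -0.1  2.7] T [-0.03 -0.12  0.01] w 59.2 q [ 45.  57. -17. 105.  38.  24.   5.]
time_s: 65.45
tool_pos: [0.4483, -0.3661, 0.1112]
orientation: [[-0.101, 0.995, 0.001], [0.995, 0.101, -0.0], [-0.0, 0.001, -1.0]]
wrist_force: [-0.3, 0.3, -1.5]
width: 0.0596
t 65.45 pos [ 448.3 -366.1  111.2] jaw 5.8 tilt [ 0.001 -0.   ] F [-0.3  0.3 -1.5] T [-0.02 -0.1   0.02] w 59.6 q [ 49.  48. -25. 103.  32.  36.  10.]
shift [362.9 202.7  11.3] rot [0.001 0.    0.132] dist 416.0 deg 7.6
```

```bash
python3 -m handwheel '[[20,11,0,0,0,0.01,150],[60,33,2,0,0,0.03,150],[102,57,3,0,0,0.05,150],[144,80,4,0,0,0.07,150],[186,104,5,0,0,0.09,150],[228,127,6,0,0,0.11,150],[270,151,6,0,0,0.132,150],[310,173,6,0,0,0.132,150]]'; python3 -m handwheel '[[30,17,2,0,0,0,150],[46,26,5,0,0,0,150],[50,28,5,0,0,0,150],[50,28,5,0,0,0,150],[50,28,5,0,0,0,150],[50,28,5,0,0,0,150],[50,28,5,0,0,0,150],[50,28,5,0,0,0,150]]'; python3 -c "
from h import *
st();go(613.5,15.3,64.3,-1.8)"
```

```text
time_s: 66.25
tool_pos: [0.59, -0.0377, 0.1044]
orientation: [[0.031, 1.0, 0.001], [1.0, -0.031, 0.001], [0.001, 0.001, -1.0]]
wrist_force: [0.3, -0.4, -1.5]
width: 0.0597
time_s: 67.05
tool_pos: [0.6186, 0.0079, 0.0983]
orientation: [[0.032, 0.999, -0.0], [0.999, -0.032, 0.0], [0.0, -0.0, -1.0]]
wrist_force: [0.1, -0.5, -0.9]
width: 0.0599
t 67.05 pos [618.6   7.9  98.3] jaw -1.9 tilt [-0.  0.] F [ 0.1 -0.5 -0.9] T [-0.04 -0.08  0.01] w 59.9 q [  5.  50. -18.  97.  24.  37. -28.]
shift [ 7.2 -5.3 34. ] rot [-0.    -0.    -0.001] dist 35.0 deg 0.1
```

```bash
python3 -m handwheel '[[4,-3,5,0,0,0,150],[7.2,-5.3,12,0,0,0,150],[7.2,-5.3,18,0,0,0,150],[7.2,-5.3,22,0,0,0,150],[7.2,-5.3,22,0,0,0,150],[7.2,-5.3,22,0,0,0,150],[7.2,-5.3,22,0,0,0,150],[7.2,-5.3,22,0,0,0,150]]'; python3 -c "
from h import *
st();go(613.5,15.3,64.3,-1.8);s=grab('scene','s33');crop(s,220,150,370,290,4,'s33c')"
```

```text
time_s: 67.85
tool_pos: [0.614, 0.0162, 0.0765]
orientation: [[0.031, 1.0, 0.001], [1.0, -0.031, 0.0], [0.0, 0.001, -1.0]]
wrist_force: [-0.3, -0.2, -1.6]
width: 0.0594
t 67.85 pos [614.   16.2  76.5] jaw -1.8 tilt [0.001 0.   ] F [-0.3 -0.2 -1.6] T [-0.06 -0.07 -0.02] w 59.4 q [  4.  52. -17.  98.  25.  34. -30.]
shift [-0.9 -0.5 12.2] rot [ 0.001 -0.    -0.   ] dist 12.0 deg 0.0
```

View pics/s33c.png

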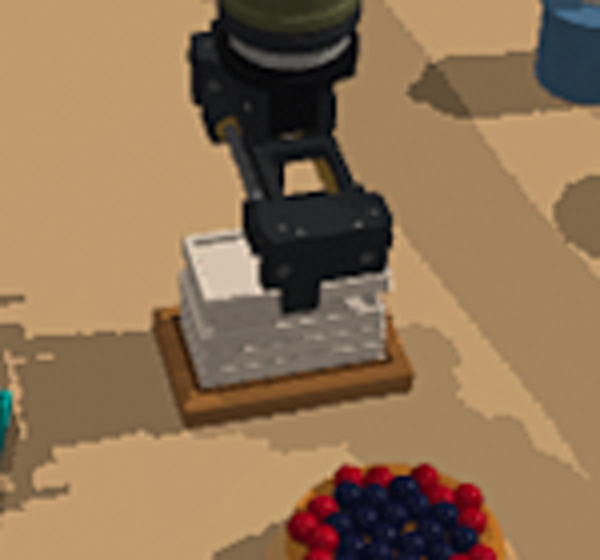

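```bash
python3 -m handwheel '[[-0.9,-0.5,3,0,0,0,150],[-0.9,-0.5,6,0,0,0,150],[-0.9,-0.5,8,0,0,0,150],[-0.9,-0.5,10,0,0,0,150],[-0.9,-0.5,10,0,0,0,150],[-0.9,-0.5,10,0,0,0,150],[-0.9,-0.5,10,0,0,0,150],[-0.9,-0.5,10,0,0,0,150]]'; python3 -c "
from h import *
st();go(613.5,15.3,64.3,-1.8)"
```

```text
time_s: 68.7
tool_pos: [0.6133, 0.0154, 0.0664]
orientation: [[0.031, 1.0, 0.0], [1.0, -0.031, 0.0], [0.0, 0.0, -1.0]]
wrist_force: [-0.4, -0.4, -1.9]
width: 0.0593
t 68.7 pos [613.3  15.4  66.4] jaw -1.8 tilt [0. 0.] F [-0.4 -0.4 -1.9] T [-0.07 -0.05 -0.01] w 59.3 q [  4.  53. -17.  98.  25.  33. -30.]
shift [-0.1  0.2  2.1] rot [ 0. -0.  0.] dist 2.0 deg 0.0
```

```bash
python3 -m handwheel '[[0,0.2,0.7,0,0,0,150],[0,0.2,1.4,0,0,0,150],[0,0.2,2,0,0,0,150],[0,0.2,2.1,0,0,0,150],[0,0.2,2.1,0,0,0,70],[0,0.2,2.1,0,0,0,30],[0,0.2,2.1,0,0,0,0],[0,0.2,2.1,0,0,0,0]]'; python3 -c "
from h import *
st()"; python3 -m handwheel '[[0,0,0,0,0,0,0],[0,0,-4,0,0,0,0],[0,0,-12,0,0,0,0],[0,0,-25,0,0,0,0],[0,0,-45,0,0,0,0],[0,0,-65,0,0,0,0],[-30,-10,-85,0,0,0,0],[-70,-30,-85,0,0,0,0]]'; python3 -m handwheel '[[-45,-20,0,0,0,0,0],[-90,-40,0,0,0,0,0],[-135,-60,0,0,0,0,0],[-165,-80,0,0,0,0,0],[-165,-80,0,0,0,0,0],[-165,-80,0,0,0,0,0],[-165,-80,0,0,0,0,0],[-165,-80,0,0,0,0,0]]'
python3 - <<'E'
from h import *
st();s=grab('scene','s34');t=grab('top','t34');crop(t,80,90,380,290,2.6,'t34c');crop(s,240,120,480,270,3.2,'s34c');crop(s,250,190,340,265,8,'s34d')
for n,I,p in(("top",t,(255,190)),("scene",s,(290,225))):
  for c in comps(masks(I)["white"],500):
    if cv2.pointPolygonTest(c,p,False)>=0: sides(n,c,.046)
E
```

```text
time_s: 69.5
tool_pos: [0.6135, 0.0154, 0.0642]
orientation: [[0.031, 1.0, 0.0], [1.0, -0.031, 0.0], [0.0, 0.0, -1.0]]
wrist_force: [0.2, -0.8, 0.1]
width: 0.0863
t 69.5 pos [613.5  15.4  64.2] jaw -1.8 tilt [0. 0.] F [ 0.2 -0.8  0.1] T [-0.07 -0.09  0.04] w 86.3 q [  3.  53. -17.  98.  25.  32. -30.]
time_s: 70.3
tool_pos: [0.585, -0.0512, 0.1533]
orientation: [[0.027, 1.0, 0.01], [1.0, -0.027, 0.003], [0.003, 0.009, -1.0]]
wrist_force: [0.9, -0.9, -0.1]
width: 0.088
time_s: 71.1
tool_pos: [0.4975, -0.2143, 0.1496]
orientation: [[0.028, 1.0, 0.001], [1.0, -0.028, 0.001], [0.001, 0.001, -1.0]]
wrist_force: [-0.2, -0.5, 0.0]
width: 0.0882
t 71.1 pos [ 497.5 -214.3  149.6] jaw -1.6 tilt [0.001 0.001] F [-0.2 -0.5  0. ] T [-0.05 -0.12  0.01] w 88.2 q [ 32.  42. -22. 109.  26.  34.  -9.]
top z 0.046 ctr [614.1  15.8] size 61.7 109.8 long-side ang [-2.4 -2.8] short [-2.5  0.5]
scene z 0.046 ctr [616.   18.4] size 103.7 116.2 long-side ang [-1.7 -2. ] short [-2.2 -5.4]
```

View pics/s34c.png

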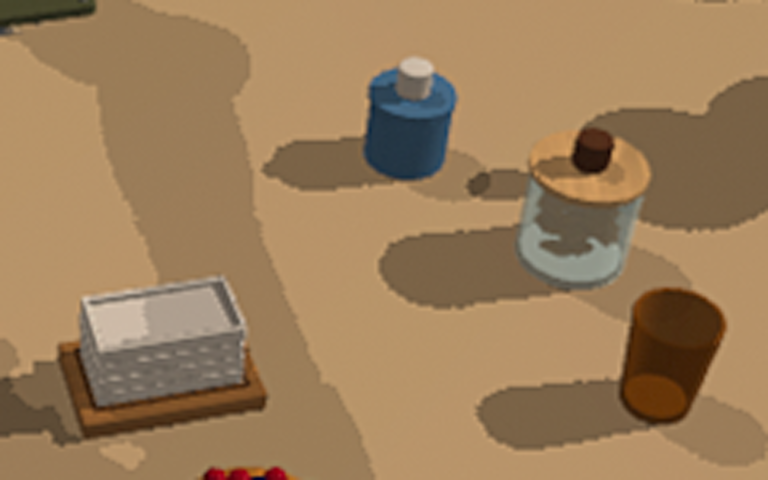

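View pics/t34c.png

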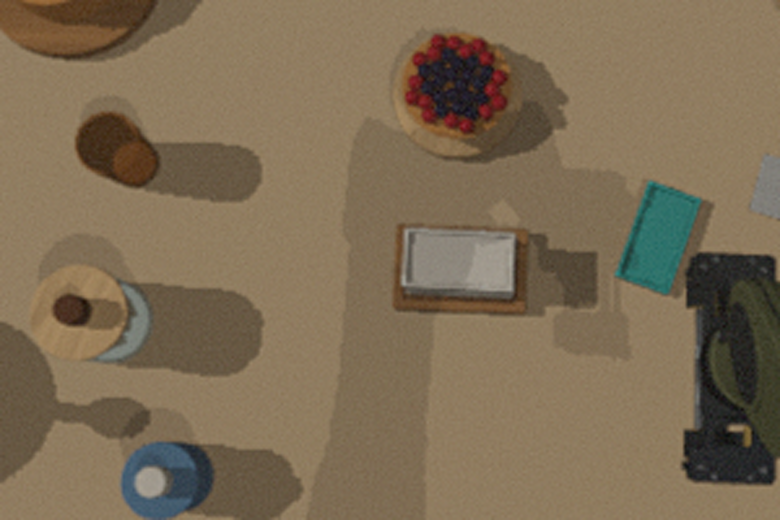

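View pics/s34d.png

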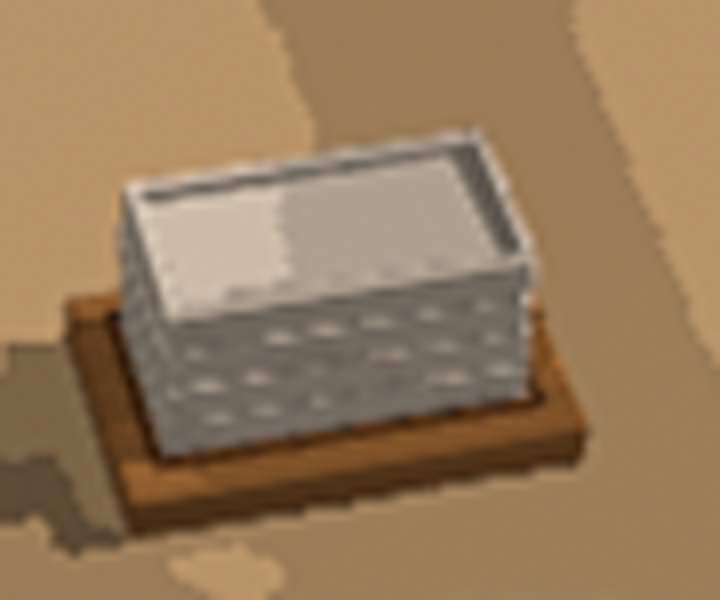

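```bash
python3 -c "
from station import workorder
print(workorder.sign_off())"
```

```text
the job is handed in; nothing more can be done
None
```

I handed the job in at about 71 s of the 210 s. Both lids are on, and all four white dishes that were present are stacked on the board.

- **Lids:** The wooden lid is on the jar and the blue lid is on the pot. Both went down to the expected seated height and look level in the last pictures.
- **Pile:** The dishes are stacked hollow side up on the inlaid rectangle, long side along the board. The top view puts the top dish at (614, 16) mm, with its angle measuring about −2.5°. The board measured (613, 16) mm and −1.7°. The side edges line up in the close scene crop.
- **Knocked dish:** After I released the third dish and moved away, it slid off the pile and leaned against its side. I took this to be the announced knock. I pinched it by its end, laid it flat on the table and stacked it again, and the two dishes below had not moved.
- **Left alone:** I did not touch the tart, the glass, the cake server or the turquoise dish. The tart and glass look unmoved in the final pictures. I did not re-measure the server at the end, but it was at the same place in the last scene picture I measured, at about 63 s.

The checks that disagreed:

- **Camera offset:** The scene camera sits about 3–5 mm off the top camera, so I relied on the top camera, which matched the robot. In the last check the scene camera put the pile at (616, 18) mm.
- **Edge fits:** Fits of the short edges scattered by 2–3°, where shadows blur the outline.

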